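# Load the coupon spindle and bring its contact under the electrode

### The arm

A 7-joint arm with a two-finger parallel gripper is mounted at the origin on the work surface. World frame = base frame: x ahead of the robot, y to its left, z up, the work surface at z = 0. Lengths are in m, angles in rad, forces in N, time in s.
With the tool pointing down it reaches from about 0.4 to 0.85 m from the base axis. Payload 4.5 kg.
Tool frame: the origin (TCP) lies on the centre line of the jaws, within the pads' length; the fingertips stand 25 mm ahead of it and the grasp point (between the pads) lies 6 mm ahead of it; z points along the fingers, y is the direction in which the jaws open and shut (so a half turn about z gives the same grasp; the last joint's range is limited). The gripper opens to 88 mm and grips with 3 to 60 N. Pads are 18 mm wide; open, the fingers measure 123 mm over their backs; the gripper's body (75 mm by 187 mm) begins 45 mm behind the grasp point.
Start: joints at [-1.294, 0.689, -0.195, 1.565, 0.157, 0.902, -0.215], TCP at [0.15, 0.607, 0.264] pointing down, gripper open.
Joint ranges: [-3.01, 3.01], [-0.46, 2.08], [-1.47, 1.51], [0.13, 2.56], [-1, 4.14], [0.04, 2.09], [-2.66, 2.66]. Speed limits (rad/s): [2.57, 2.57, 3.14, 3.14, 3.14, 3.14, 3.14].

### API

Orientations are given as a unit quaternion [x, y, z, w].
In Python, from plant import r, eyes gives the robot as it stands.
- The arm moves only by the tool servo_tool, never from a script. Its argument "deltas" is a list of rows, each an object of numbers: "dx", "dy", "dz": the shift along the tool's x, y, z in units of 60 mm (1.0 is 60 mm); "ax", "ay", "az": the turn, a rotation vector about the tool's x, y, z in units of 6 degrees (1.0 is 6 degrees); "hand": the finger opening in mm, from 0 to 88.1. A call has 1 to 10 rows; each row is the pose to reach, as a shift and turn from the pose commanded when the call began, along the tool's axes at that moment; what a row does not reach only later rows make up. A row lasts 1/8 s, in which the tool goes at most 62.5 mm and 10.7 degrees, less where a joint would pass 70% of its speed; a pose out of reach is approached as far as the arm can. A call with a gripper value outside its range is refused whole. The fingers move at their own pace and stop on an object; "newtons" is the grip in N (left out, the last holds). Time passes only in rows, so rows that repeat a pose let the fingers close. It gives the time, the measured TCP pose, the force and the opening at its end, in the units of the state.
- r.get_state(): the state, without advancing time (a new reading comes with each control period).
- eyes.snapshot(name): name is "scene" or "side" or "wrist"; returns (picture, depth): 400x640x3 uint8, red, green, blue; 400x640 float32, m along the optical axis (not along the pixel's ray), 0 where there is no reading.
- eyes.camera_model(name): a dict with "fx", "fy", "cx", "cy" (pixels), "k1" (the pictures are not rectified: a ray, as slopes to the right and down, at radius r is drawn at 1 + k1 r^2 times it, then the intrinsics apply), "pose" (4x4, takes a point from camera to world coordinates). Camera axes: x right, y up, looking along -z (the intrinsics and any distortion apply to the point x, -y, -z); pixel columns grow to the right and rows downward; lengths in m; the calibration is good to about 2 mm. A picture is of the moment at which its call begins: read the wrist's pose just before it. camera_model takes no time and is no camera call; for the wrist camera it gives the pose at the moment of the call.
- r.finish_job(): hands the job in, once; it reports no verdict.
The state is a dict: "clock": time; "q": joint angles; "qd": joint speeds; "joint_torque": joint torques, N m; "tool_pos": TCP position; "eef_rot": TCP orientation; "contact_force": force on the tool from outside, world axes, zero at the start; "moment": the same for the moment, N m; "opening": opening from 0.0 (shut) to 1.0 (fully open).
Only numpy, scipy, OpenCV 4.12 (cv2) and the standard library are available. Lean on these libraries where they do the work, as an engineer would, in place of code of your own. Each camera call takes 0.05 s, during which the arm holds its last target.

### The job

Prepare the corrosion test: take the black cap off the stepped spindle and set it aside on the bench, thread every copper ring coupon lying on the bench onto the spindle so that each sits level on its own step (largest bore lowest), and put the cap back fully down on top. Then slide the sled with the black handle along until the dark spot on it is right under the electrode tip, and finally press the white start button on the meter fully down and let go. Do not shift the electrode, the bottle or the jar.

Things in the scene. Friction and masses are not known exactly. Their poses are not given: they have to be found in the camera images.
- coupon1_mid (a point): largest plain copper ring, 66 mm outside, 48.5 mm bore, 12 mm thick, 60 to 190 g, lying flat on the bench; may be absent. Point at its centre, half-way up; z is its axis. Goes around the lowest step (45 mm diameter), resting on the sled: its centre is then 6 mm above spindle_foot, whichever other rings are there.
- coupon2_mid (a point): second copper ring, 56 mm outside, 38.5 mm bore, 12 mm thick, 60 to 190 g, lying flat on the bench; may be absent. Point at its centre, half-way up; z is its axis. Goes around the second step (35 mm diameter), resting on the wider step below: its centre is then 20 mm above spindle_foot, whichever other rings are there.
- coupon3_mid (a point): third copper ring, 46 mm outside, 28.5 mm bore, 12 mm thick, 60 to 190 g, lying flat on the bench; may be absent. Point at its centre, half-way up; z is its axis. Goes around the third step (25 mm diameter), resting on the wider step below: its centre is then 34 mm above spindle_foot, whichever other rings are there.
- coupon4_mid (a point): smallest copper ring, 36 mm outside, 18.5 mm bore, 12 mm thick, 60 to 190 g, lying flat on the bench; may be absent. Point at its centre, half-way up; z is its axis. Goes around the fourth step (15 mm diameter), resting on the wider step below: its centre is then 48 mm above spindle_foot, whichever other rings are there.
- cap_mid (a point): black round cap, 28 mm diameter, 26 mm high, 40 g, with a blind hole of 10.5 mm diameter and 21 mm depth from below; at the start it stands on the spindle. Point at its centre, half-way up; z up its axis. It goes over the stud and rests on the fourth step, its centre then 69 mm above spindle_foot.
- spindle_foot (a point): the point on the spindle's axis at the sled's top face (about 22 mm above the bench); z up, y along the sled's travel. From it rises the white spindle: four steps of 14 mm height each (45, 35, 25, 15 mm diameter, 1 mm chamfers), then a 7 mm steel stud from 56 to 74 mm above this point. Seated rings do not touch one another (2 mm gaps).
- mark (a point): dark spot, 7 mm across, on a round white pad on the sled, 72 mm ahead (+y of spindle_foot) of the spindle; point on its top face
- electrode_tip (a point): lower tip of the amber electrode, which hangs upright about 22 mm above the pad from a slim arm and a 10 mm post that stands 75 mm beside (+x of spindle_foot) the line of travel; it all reaches 140 mm above the bench. Its place along the travel varies from start to start; it is not to be moved.
- sled (a joint): travel of the sled along its slideway, m: 0 at the stop where it starts, at most 0.14, growing as the mark goes towards the electrode; about 4 N of friction, it stays where it is left
- handle_mid (a point): square upright black post of 16 by 16 mm on the sled, 100 mm behind (-y of spindle_foot) the spindle, rising 48 mm above the sled's top face; point on its axis 26 mm above the sled's top face, 22 mm below its top; x, y are normal to its faces, y along the travel
- start_top (a point): centre of the top of the round white push button (26 mm diameter) on the low blue meter box (130 by 150 mm, 45 mm high, fixed)
- start (a joint): how far the button is pressed, m: 0 up, 0.006 fully down, which takes 4 N; it springs back
- slideway: grey fixed base plate of the slideway, 130 mm (x) by 370 mm (y, along the travel), with low rails up to 21 mm above the bench; the sled's plate on it is 86 by 215 mm. Origin at the centre of its underside
- meter: blue meter box, fixed, 130 by 150 mm, 45 mm high; origin at the centre of its underside
- amber_bottle: amber bottle, 60 mm diameter, 130 mm high, a bystander; origin at the centre of its underside
- reagent_jar: green glass jar with a black lid, 64 mm diameter, 80 mm high, a bystander; origin at the centre of its underside

How it is judged:
On the way, in this order (a step that is already met when the one before it is completed fails the run):
1. the cap is off the spindle and set aside (horizontal distance between cap_mid and spindle_foot above 0.05 m and height (world z) of cap_mid below 0.04 m), for 0.2 s.
2. every ring coupon sits level on its own step, with the cap still off (horizontal distance between each of coupon1_mid, coupon2_mid, coupon3_mid, coupon4_mid and spindle_foot below 0.005 m and z of coupon1_mid in the frame of spindle_foot between 0.003 and 0.009 m and angle between each of coupon1_mid, coupon2_mid, coupon3_mid, coupon4_mid's own z axis and vertical below 0.12 rad and z of coupon2_mid in the frame of spindle_foot between 0.017 and 0.023 m and z of coupon3_mid in the frame of spindle_foot between 0.031 and 0.037 m and z of coupon4_mid in the frame of spindle_foot between 0.045 and 0.051 m and horizontal distance between cap_mid and spindle_foot above 0.05 m), for 0.2 s.
3. the cap is back, fully down on top of the spindle (horizontal distance between each of coupon1_mid, coupon2_mid, coupon3_mid, coupon4_mid, cap_mid and spindle_foot below 0.005 m and z of coupon1_mid in the frame of spindle_foot between 0.003 and 0.009 m and angle between each of coupon1_mid, coupon2_mid, coupon3_mid, coupon4_mid, cap_mid's own z axis and vertical below 0.12 rad and z of coupon2_mid in the frame of spindle_foot between 0.017 and 0.023 m and z of coupon3_mid in the frame of spindle_foot between 0.031 and 0.037 m and z of coupon4_mid in the frame of spindle_foot between 0.045 and 0.051 m and z of cap_mid in the frame of spindle_foot between 0.066 and 0.072 m), for 0.2 s.
4. the sled has been slid until the dark spot is under the electrode tip (all of step 3 and horizontal distance between mark and electrode_tip below 0.005 m), for 0.2 s.
5. the start button is pressed fully down, with the spot still under the tip (horizontal distance between mark and electrode_tip below 0.005 m and value of joint start above 0.0048 m), for 0.05 s.
At the end, for the whole second after the job is handed in: Every ring coupon present is centred on the spindle within 5 mm, at its own step's height within 3 mm and level within 7 degrees; the cap likewise on top; the dark spot is within 5 mm (horizontally) of the electrode tip; the button is up again (all of step 4 and value of joint start below 0.002 m); the robot touches nothing.
It fails at once if amber bottle is pushed more than 20 mm or tipped (distance of amber_bottle from where it was at the start of the episode above 0.02 m or angle between amber_bottle's own z axis and vertical above 0.4 rad).
It fails at once if reagent jar is pushed more than 20 mm or tipped (distance of reagent_jar from where it was at the start of the episode above 0.02 m or angle between reagent_jar's own z axis and vertical above 0.4 rad).
It fails at once if the electrode is moved more than 6 mm (distance of electrode_tip from where it was at the start of the episode above 0.006 m).
Of coupon1, coupon2, coupon3, coupon4 only 2 to 4 are there at a start; the rules pass over those that are not, and their reading is None.
At some moment in a run one of coupon1, coupon2, coupon3, coupon4 may be knocked a few centimetres aside while the robot is not near it.
It also fails if it takes over 210 s, if anything falls off the work surface, if the arm or the gripper's body presses on something with over 40 N, if the wrist force passes 120 N, or if a joint passes its speed limit or range.

## Working session

There is one attempt and no reset: what is moved stays moved. The work goes in short steps, Python scripts to look and compute and a tool call to move; the robot and the scene stay as the last step left them, time stands still between calls to the robot, and variables do not carry over. Pictures are saved under pics/ and viewed, and the job is handed in when it is done.

Besides the shell and the picture viewer there is one more tool, called after ">>>" by a JSON object that holds its "name" and its "arguments". servo_tool: Moves the arm, as the interface text tells. Its arguments: {"type":"object","properties":{"deltas":{"type":"array","items":{"type":"object","properties":{"dx":{"type":"number"},"dy":{"type":"number"},"dz":{"type":"number"},"ax":{"type":"number"},"ay":{"type":"number"},"az":{"type":"number"},"hand":{"type":"number"}}}},"newtons":{"type":"number"}},"required":["deltas"]}

```bash
ls; mkdir -p pics; python3 - <<'E'
from plant import r, eyes
import cv2, numpy as np
s=r.get_state(); print({k:np.round(v,3) for k,v in s.items()})
for n in ["scene","side","wrist"]:
    m=eyes.camera_model(n); print(n,{k:np.round(v,3) for k,v in m.items()})
    p,d=eyes.snapshot(n); cv2.imwrite(f"pics/{n}0.png",p[:,:,::-1]); np.save(f"pics/{n}0.npy",d)
E
```

```text
pics
{'clock': np.float64(0.0), 'q': array([-1.294,  0.69 , -0.195,  1.566,  0.157,  0.902, -0.215]), 'qd': array([0.001, 0.001, 0.001, 0.   , 0.002, 0.001, 0.001]), 'joint_torque': array([ 0.0000e+00, -5.2756e+01, -1.2670e+00, -1.5343e+01, -5.3000e-02,
        7.0000e-03,  0.0000e+00]), 'tool_pos': array([0.15 , 0.606, 0.263]), 'eef_rot': array([ 0.121,  0.993, -0.001, -0.   ]), 'contact_force': array([-0.312, -0.251,  0.988]), 'moment': array([-0.027,  0.046,  0.046]), 'opening': np.float64(1.0)}
scene {'fx': np.float64(477.933), 'fy': np.float64(477.933), 'cx': np.float64(325.986), 'cy': np.float64(208.336), 'k1': np.float64(-0.097), 'pose': array([[ 0.658, -0.484,  0.577,  1.239],
       [ 0.753,  0.416, -0.51 , -0.561],
       [ 0.007,  0.77 ,  0.638,  0.823],
       [ 0.   ,  0.   ,  0.   ,  1.   ]])}
side {'fx': np.float64(450.045), 'fy': np.float64(450.045), 'cx': np.float64(325.725), 'cy': np.float64(201.994), 'k1': np.float64(-0.09), 'pose': array([[-0.925,  0.284, -0.253,  0.308],
       [-0.38 , -0.654,  0.654,  0.734],
       [ 0.02 ,  0.701,  0.713,  0.864],
       [ 0.   ,  0.   ,  0.   ,  1.   ]])}
wrist {'fx': np.float64(279.043), 'fy': np.float64(279.043), 'cx': np.float64(316.043), 'cy': np.float64(197.664), 'k1': np.float64(-0.013), 'pose': array([[ 0.238, -0.93 , -0.279,  0.077],
       [ 0.971,  0.227,  0.071,  0.624],
       [-0.003, -0.288,  0.958,  0.384],
       [ 0.   ,  0.   ,  0.   ,  1.   ]])}
```

View pics/scene0.png

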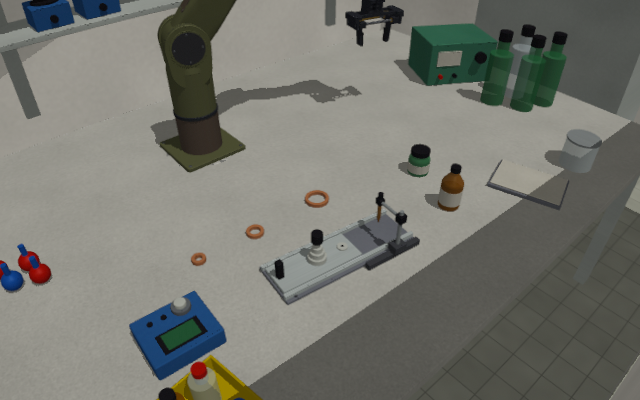

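View pics/side0.png

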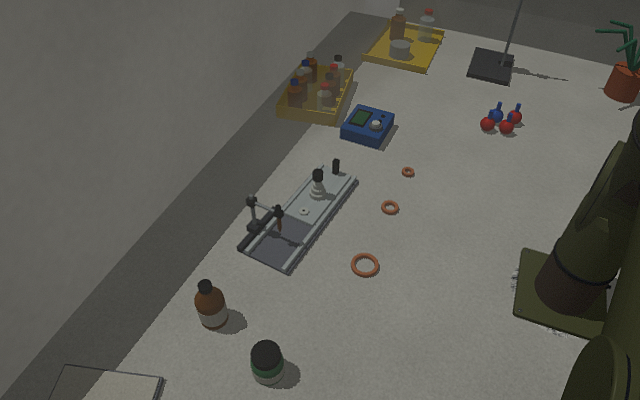

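View pics/wrist0.png

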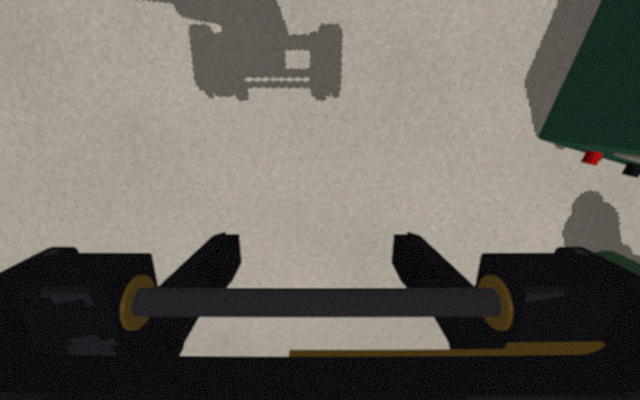

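The scene view shows three copper rings at about (317,198), (255,231) and (198,259), with the spindle at (317,250), handle (279,269), mark (342,245), electrode (379,210) and button (180,305). The side view agrees.

```bash
cat > h.py <<'E'
from plant import r, eyes
import cv2, numpy as np
from scipy.optimize import least_squares
def K(m): return np.array([[m['fx'],0,m['cx']],[0,m['fy'],m['cy']],[0,0,1.]])
def rays(m,uv):
    uv=np.asarray(uv,float).reshape(-1,1,2)
    # k1 applied in the same form as cv2's radial model
    n=cv2.undistortPoints(uv,K(m),np.array([m['k1'],0,0,0.])).reshape(-1,2)
    return np.c_[n[:,0],-n[:,1],-np.ones(len(n))]
def plane(m,uv,z):
    T=np.array(m['pose']); d=rays(m,uv)@T[:3,:3].T; o=T[:3,3]
    return o+d*((z-o[2])/d[:,2])[:,None]
def depthpts(m,uv,D):
    T=np.array(m['pose']); uv=np.asarray(uv); dd=D[uv[:,1],uv[:,0]]
    return (rays(m,uv)*dd[:,None])@T[:3,:3].T+T[:3,3]
def proj(m,P):
    T=np.array(m['pose']); c=(np.atleast_2d(P)-T[:3,3])@T[:3,:3]
    n=np.c_[c[:,0]/-c[:,2],-c[:,1]/-c[:,2],np.ones(len(c))]
    return cv2.projectPoints(n,np.zeros(3),np.zeros(3),K(m),np.array([m['k1'],0,0,0.]))[0].reshape(-1,2)
def tri(m1,uv1,m2,uv2):
    A=[];b=[]
    for m,uv in((m1,uv1),(m2,uv2)):
        T=np.array(m['pose']);d=(rays(m,[uv])@T[:3,:3].T)[0];d/=np.linalg.norm(d)
        Pm=np.eye(3)-np.outer(d,d);A.append(Pm);b.append(Pm@T[:3,3])
    x=np.linalg.lstsq(np.vstack(A),np.hstack(b),rcond=None)[0]
    return x,np.linalg.norm(np.vstack(A)@x-np.hstack(b))
def copper(p):
    h=cv2.cvtColor(p,cv2.COLOR_RGB2HSV)
    return ((h[...,0]>=3)&(h[...,0]<=18)&(h[...,1]>110)&(h[...,2]>60)).astype(np.uint8)
def rings(name,p,m,z=.012,box=None):
    """holes of copper components -> bore edge ellipse centre and outer size"""
    mk=copper(p); n,l,st,c=cv2.connectedComponentsWithStats(mk)
    out=[]
    for i in range(1,n):
        if st[i,4]<40: continue
        cs,_=cv2.findContours((l==i).astype(np.uint8),cv2.RETR_EXTERNAL,cv2.CHAIN_APPROX_NONE)
        q=cs[0].reshape(-1,2)
        W=plane(m,q,z)[:,:2]
        (cx,cy),R=cv2.minEnclosingCircle(W.astype(np.float32))
        out.append((st[i,4],c[i].round(1),np.array([cx,cy]).round(4),round(R*1000,1),W))
    return out
E
python3 - <<'E'
from h import *
for n in ["scene","side"]:
    p=cv2.imread(f"pics/{n}0.png")[:,:,::-1].copy(); D=np.load(f"pics/{n}0.npy"); m=eyes.camera_model(n)
    print(n)
    for o in rings(n,p,m):
        if o[0]<2500: print(o[:4])
    mk=copper(p); N,l,st,c=cv2.connectedComponentsWithStats(mk)
    for i in range(1,N):
        if 40<st[i,4]<2500:
            v,u=np.nonzero(l==i); P=depthpts(m,np.c_[u,v],D); 
            P=P[P[:,2]<.03]
            if len(P)>20: print(c[i],len(P),np.percentile(P[:,2],[5,50,95]).round(4),((P.min(0)+P.max(0))/2).round(4),(P.max(0)-P.min(0)).round(4))
E
```

```text
scene
(np.int32(332), array([453.2, 182.9]), array([0.6604, 0.4406]), 50.7)
(np.int32(199), array([316.4, 198.4]), array([0.4575, 0.0981]), 36.6)
(np.int32(45), array([450.2, 208.2]), array([0.7222, 0.3442]), 22.8)
(np.int32(155), array([254.7, 231.3]), array([ 0.4572, -0.1079]), 25.5)
(np.int32(132), array([198.2, 258.7]), array([ 0.449 , -0.2655]), 20.7)
(np.int32(45), array([179. , 396.6]), array([ 0.7368, -0.4701]), 11.3)
[316.39698492 198.41708543] 198 [0.0023 0.0096 0.013 ] [0.4523 0.1055 0.0058] [0.0651 0.0764 0.0175]
[450.15555556 208.24444444] 45 [0.0039 0.0105 0.0165] [0.721  0.3503 0.0112] [0.0266 0.0387 0.0157]
[254.69032258 231.30322581] 155 [0.0033 0.0099 0.013 ] [ 0.4523 -0.1041  0.0062] [0.047  0.0448 0.0167]
[198.17424242 258.6969697 ] 132 [0.0017 0.0102 0.014 ] [ 0.444  -0.2614  0.0076] [0.0346 0.0358 0.0158]
side
(np.int32(48), array([311.9,  60.7]), array([ 0.9589, -0.7338]), 26.8)
(np.int32(841), array([620.1,  83.4]), array([-0.2129, -1.1533]), 186.2)
(np.int32(57), array([301.4,  78.6]), array([ 0.9381, -0.5947]), 25.3)
(np.int32(82), array([293.7,  88.8]), array([ 0.9309, -0.525 ]), 28.2)
(np.int32(69), array([407.4, 171.3]), array([ 0.4423, -0.2546]), 20.9)
(np.int32(106), array([389.1, 206.8]), array([ 0.4507, -0.0971]), 24.5)
(np.int32(253), array([364.5, 265. ]), array([0.4505, 0.1068]), 34.3)
(np.int32(236), array([202.8, 301.8]), array([0.742 , 0.3363]), 28.0)
[620.13079667  83.40428062] 202 [0.0022 0.0162 0.0278] [-0.2613 -1.4395 -0.0942] [0.2436 0.9169 0.2481]
[407.37681159 171.31884058] 69 [0.0036 0.0093 0.0124] [ 0.4435 -0.2589  0.0068] [0.034  0.0384 0.0135]
[389.12264151 206.8490566 ] 106 [0.0043 0.0108 0.0139] [ 0.4502 -0.1011  0.0084] [0.0416 0.0436 0.0129]
[364.49011858 264.95256917] 253 [0.0037 0.011  0.014 ] [0.4502 0.1038 0.0081] [0.0626 0.0655 0.0148]
```

```bash
python3 - <<'E'
import cv2
a=cv2.imread("pics/scene0.png")[170:350,130:440]; cv2.imwrite("pics/sc_z.png",cv2.resize(a,None,fx=2.5,fy=2.5,interpolation=cv2.INTER_CUBIC))
a=cv2.imread("pics/side0.png")[90:290,220:430]; cv2.imwrite("pics/si_z.png",cv2.resize(a,None,fx=3,fy=3,interpolation=cv2.INTER_CUBIC))
E
```

```text
(no output)
```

View pics/sc_z.png

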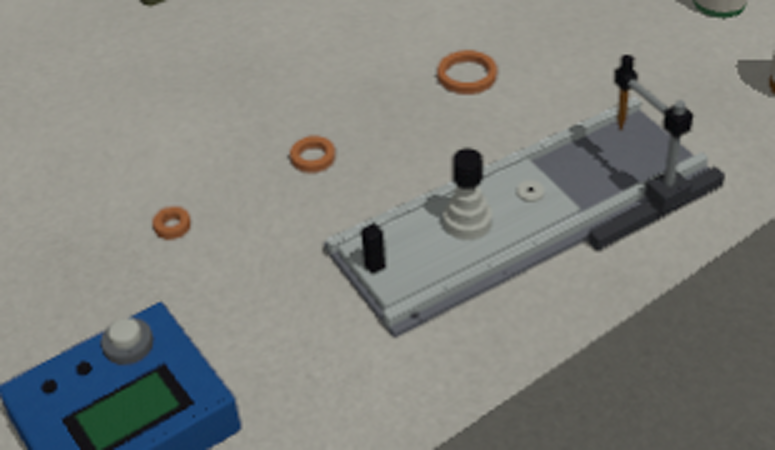

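View pics/si_z.png

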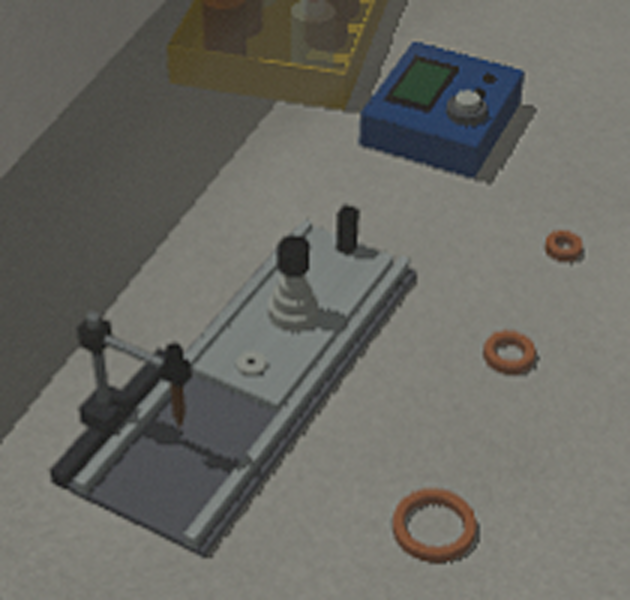

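```bash
python3 - <<'E'
from h import *
a=eyes.camera_model("scene"); b=eyes.camera_model("side")
P={}
for n,u,v,z in [("captop",(316.8,232),(317.7,170.7),.104),("mark",(342.4,245.6),(303.3,210.3),.024),("handletop",(279.2,262.4),(335.7,159.7),.070),("elec",(378.8,221.2),(280.3,231.7),.045),("button",(180,301.2),(375.7,122.7),.055)]:
    x,e=tri(a,u,b,v); P[n]=x; print(n,x.round(4),round(e,4),plane(a,[u],z)[0].round(4),plane(b,[v],z)[0].round(4))
d=P["mark"]-P["handletop"]; print("len",np.linalg.norm(d[:2]),"yaw of +y",np.degrees(np.arctan2(d[1],d[0])))
for n in ["scene","side"]:
    D=np.load(f"pics/{n}0.npy"); m=eyes.camera_model(n)
    for k,uv in {"scene":{"cap":(317,233),"handle":(279,262),"mark":(342,246),"btn":(180,301)},"side":{"cap":(318,171),"handle":(336,160),"mark":(303,210),"btn":(376,123)}}[n].items(): print(n,k,depthpts(m,[uv],D).round(4))
s=r.get_state()
from scipy.spatial.transform import Rotation as R
print(R.from_quat(s['eef_rot']).as_matrix().round(3))
E
```

```text
captop [ 0.6391 -0.0565  0.1053] 0.0003 [ 0.6383 -0.0555  0.104 ] [ 0.6395 -0.0581  0.104 ]
mark [0.6484 0.0152 0.0248] 0.0006 [0.6482 0.0159 0.024 ] [0.6483 0.0142 0.024 ]
handletop [ 0.6285 -0.1562  0.068 ] 0.0014 [ 0.6311 -0.1569  0.07  ] [ 0.627  -0.1548  0.07  ]
elec [0.6608 0.1229 0.0494] 0.0026 [0.659  0.1277 0.045 ] [0.6613 0.1184 0.045 ]
button [ 0.5819 -0.3732  0.0636] 0.0004 [ 0.5747 -0.371   0.055 ] [ 0.5847 -0.3855  0.055 ]
len 0.1725562264007608 yaw of +y 83.38629058886897
scene cap [[ 0.6411 -0.0573  0.104 ]]
scene handle [[ 0.6301 -0.1567  0.0703]]
scene mark [[0.6504 0.0125 0.0265]]
scene btn [[ 0.5843 -0.3736  0.0666]]
side cap [[ 0.6395 -0.0601  0.1013]]
side handle [[ 0.6262 -0.1551  0.069 ]]
side mark [[0.6488 0.0151 0.0258]]
side btn [[ 0.5803 -0.372   0.064 ]]
[[-0.971  0.24  -0.   ]
 [ 0.24   0.971 -0.001]
 [-0.    -0.001 -1.   ]]
```

```bash
cat >> h.py <<'E'
from scipy.spatial.transform import Rotation as Rot
def go(xyz,yaw):
    """deltas from measured pose to tool-down pose at xyz with tool y at yaw (deg)"""
    s=r.get_state(); R0=Rot.from_quat(s['eef_rot']); c,w=np.cos(np.radians(yaw)),np.sin(np.radians(yaw))
    y=np.array([c,w,0]); z=np.array([0,0,-1.]); Rt=np.c_[np.cross(y,z),y,z]
    d=R0.inv().apply(np.array(xyz)-s['tool_pos'])/.06
    a=np.degrees((R0.inv()*Rot.from_matrix(Rt)).as_rotvec())/6
    print("t",round(float(s['clock']),2),"pos",s['tool_pos'].round(4),"yaw",np.degrees(np.arctan2(R0.as_matrix()[1,1],R0.as_matrix()[0,1])).round(2),"d",d.round(3),"a",a.round(3),"n",np.abs(d).max().round(1),"open",round(float(s['opening'])*88.1,1),"F",s['contact_force'].round(1))
def snap(n,fn,crop=None,f=1):
    m=eyes.camera_model(n); p,D=eyes.snapshot(n); q=p
    if crop: q=q[crop[1]:crop[3],crop[0]:crop[2]]
    cv2.imwrite(f"pics/{fn}.png",cv2.resize(q,None,fx=f,fy=f,interpolation=cv2.INTER_CUBIC)[:,:,::-1]); np.savez(f"pics/{fn}.npz",p=p,D=D,pose=m['pose'])
    return m,p,D
E
python3 -c "
from h import *
go([.60,-.05,.25],83.4)
m=eyes.camera_model('wrist');s=r.get_state();R=Rot.from_quat(s['eef_rot'])
for zz in (0,.006,.025,.1,.2): print(zz,proj(m,s['tool_pos']+R.apply([0,0,zz])).round(1))
"
```

```text
t 0.15 pos [0.1502 0.6063 0.2631] yaw 76.09 d [-9.906 -8.815  0.231] a [-0.013  0.    -1.218] n 9.9 open 88.0 F [-0.1 -0.2 -0.3]
0 [[316.3 274.5]]
0.006 [[316.3 268.1]]
0.025 [[316.3 250.7]]
0.1 [[316.3 208.5]]
0.2 [[316.3 180.9]]
```

>>> {"name": "servo_tool", "arguments": {"deltas": [{"dx": -5, "dy": -4.4, "az": -0.6}, {"dx": -5, "dy": -4.4, "az": -0.6}, {"dx": -5, "dy": -4.4, "az": -0.6}, {"dx": -5, "dy": -4.4, "az": -0.6}, {"dx": -5, "dy": -4.4, "az": -0.6}, {"dx": -5, "dy": -4.4, "az": -0.6}, {"dx": -5, "dy": -4.4, "az": -0.6}, {"dx": -5, "dy": -4.4, "az": -0.6}]}}

```text
schema error: expected keys dx, dy, dz, ax, ay, az, hand
```

>>> {"name": "servo_tool", "arguments": {"deltas": [{"dx": -9.9, "dy": -8.8, "dz": 0.2, "ax": 0, "ay": 0, "az": -1.22, "hand": 88}, {"dx": -9.9, "dy": -8.8, "dz": 0.2, "ax": 0, "ay": 0, "az": -1.22, "hand": 88}, {"dx": -9.9, "dy": -8.8, "dz": 0.2, "ax": 0, "ay": 0, "az": -1.22, "hand": 88}, {"dx": -9.9, "dy": -8.8, "dz": 0.2, "ax": 0, "ay": 0, "az": -1.22, "hand": 88}, {"dx": -9.9, "dy": -8.8, "dz": 0.2, "ax": 0, "ay": 0, "az": -1.22, "hand": 88}, {"dx": -9.9, "dy": -8.8, "dz": 0.2, "ax": 0, "ay": 0, "az": -1.22, "hand": 88}, {"dx": -9.9, "dy": -8.8, "dz": 0.2, "ax": 0, "ay": 0, "az": -1.22, "hand": 88}, {"dx": -9.9, "dy": -8.8, "dz": 0.2, "ax": 0, "ay": 0, "az": -1.22, "hand": 88}]}}

```text
clock: 1.15
tool_pos: [0.4341, 0.1928, 0.2562]
eef_rot: [0.057, 0.998, 0.0, 0.0]
contact_force: [0.8, -0.6, -0.2]
opening: 0.998
```

```bash
python3 -c "
from h import *
go([.60,-.05,.25],83.4)"
```

```text
t 1.15 pos [0.4341 0.1928 0.2562] yaw 83.42 d [-3.211 -3.703  0.102] a [0.003 0.002 0.004] n 3.7 open 87.9 F [ 0.8 -0.6 -0.2]
```

>>> {"name": "servo_tool", "arguments": {"deltas": [{"dx": -3.2, "dy": -3.7, "dz": 0.1, "ax": 0, "ay": 0, "az": 0, "hand": 88}, {"dx": -3.2, "dy": -3.7, "dz": 0.1, "ax": 0, "ay": 0, "az": 0, "hand": 88}, {"dx": -3.2, "dy": -3.7, "dz": 0.1, "ax": 0, "ay": 0, "az": 0, "hand": 88}, {"dx": -3.2, "dy": -3.7, "dz": 0.1, "ax": 0, "ay": 0, "az": 0, "hand": 88}, {"dx": -3.2, "dy": -3.7, "dz": 0.1, "ax": 0, "ay": 0, "az": 0, "hand": 88}, {"dx": -3.2, "dy": -3.7, "dz": 0.1, "ax": 0, "ay": 0, "az": 0, "hand": 88}, {"dx": -3.2, "dy": -3.7, "dz": 0.1, "ax": 0, "ay": 0, "az": 0, "hand": 88}]}}

```text
clock: 2.02
tool_pos: [0.5977, -0.0471, 0.2498]
eef_rot: [0.057, 0.998, 0.001, -0.001]
contact_force: [-0.4, 0.4, 0.0]
opening: 0.998
```

```bash
python3 -c "
from h import *
go([.60,-.05,.25],83.4)
snap('wrist','w1')"
```

```text
t 2.02 pos [ 0.5977 -0.0471  0.2498] yaw 83.45 d [-0.043 -0.044 -0.004] a [ 0.01  -0.013  0.009] n 0.0 open 87.9 F [-0.4  0.4  0. ]
```

View pics/w1.png

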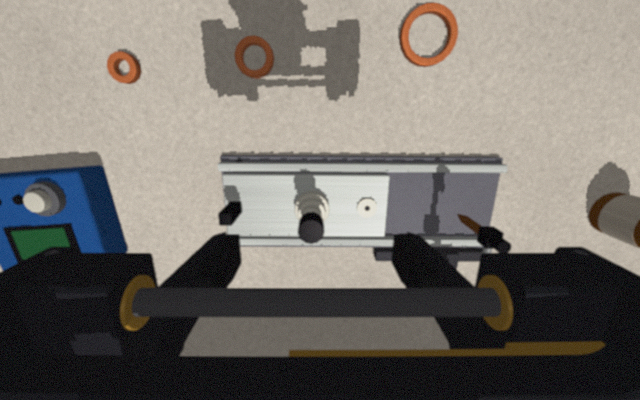

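```bash
cat > /tmp/z.py <<'E'
E
python3 - <<'E'
from h import *
d=np.load("pics/w1.npz"); p=d['p']; m=eyes.camera_model('wrist'); m['pose']=d['pose']
q=p[140:260,210:400]; cv2.imwrite("pics/w1z.png",cv2.resize(q,None,fx=4,fy=4,interpolation=cv2.INTER_CUBIC)[:,:,::-1])
E
```

```text
(no output)
```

View pics/w1z.png

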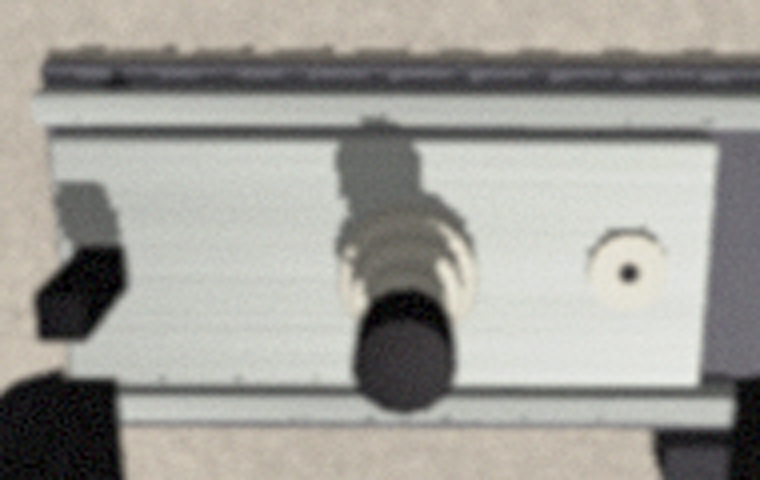

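```bash
python3 - <<'E'
from h import *
d=np.load("pics/w1.npz"); m=eyes.camera_model('wrist'); m['pose']=d['pose']
c=plane(m,[(311.2,230.3)],.104)[0]; k=plane(m,[(366.9,207.9)],.024)[0]; h=plane(m,[(225.5,218)],.070)[0]
print(c,k,h); v=k-c; print(np.linalg.norm(v[:2]),np.degrees(np.arctan2(v[1],v[0]))); v=k-h;print(np.linalg.norm(v[:2]),np.degrees(np.arctan2(v[1],v[0])))
e=[plane(m,[x],.0215)[0] for x in [(222,172.3),(385,175),(225,236),(393,236)]]  # edges rough
print(np.round(e,4))
go([.640,-.058,.115],83.4)
E
```

```text
[ 0.63626615 -0.05637184  0.104     ] [0.64704558 0.01457179 0.024     ] [ 0.62457382 -0.15488251  0.07      ]
0.0717578858134499 81.3603557693004
0.17093782193881188 82.44593913754709
[[ 0.5795 -0.1654  0.0215]
 [ 0.6063  0.0406  0.0215]
 [ 0.6667 -0.1797  0.0215]
 [ 0.6924  0.048   0.0215]]
t 2.08 pos [ 0.5976 -0.0464  0.25  ] yaw 83.53 d [-0.726 -0.115  2.249] a [ 0.011 -0.012  0.022] n 2.2 open 88.2 F [-0.5  0.5  0.2]
```

>>> {"name": "servo_tool", "arguments": {"deltas": [{"dx": -0.69, "dy": -0.13, "dz": 1.5, "ax": 0, "ay": 0, "az": 0, "hand": 60}, {"dx": -0.69, "dy": -0.13, "dz": 2.55, "ax": 0, "ay": 0, "az": 0, "hand": 60}, {"dx": -0.69, "dy": -0.13, "dz": 2.55, "ax": 0, "ay": 0, "az": 0, "hand": 60}, {"dx": -0.69, "dy": -0.13, "dz": 2.55, "ax": 0, "ay": 0, "az": 0, "hand": 60}, {"dx": -0.69, "dy": -0.13, "dz": 2.55, "ax": 0, "ay": 0, "az": 0, "hand": 60}, {"dx": -0.69, "dy": -0.13, "dz": 2.55, "ax": 0, "ay": 0, "az": 0, "hand": 60}]}}

```text
clock: 2.82
tool_pos: [0.6397, -0.0601, 0.0995]
eef_rot: [0.057, 0.998, 0.0, 0.002]
contact_force: [-0.3, -0.2, 0.8]
opening: 0.681
```

```bash
python3 -c "
from h import *
go([.638,-.0566,.097],83.0)
snap('wrist','w2')"
```

```text
t 2.83 pos [ 0.6397 -0.0601  0.0995] yaw 83.44 d [0.034 0.054 0.041] a [0.006 0.033 0.074] n 0.1 open 60.0 F [-0.3 -0.2  0.8]
```

View pics/w2.png

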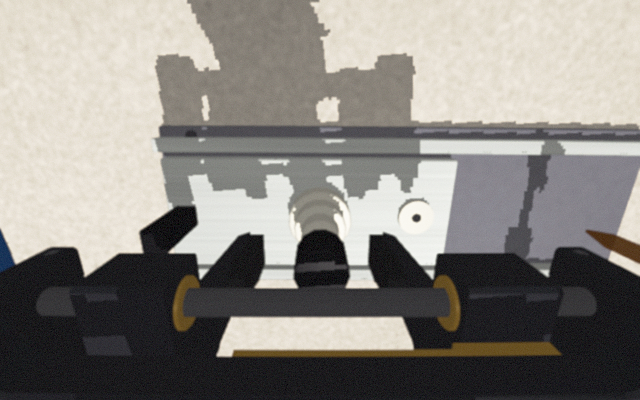

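>>> {"name": "servo_tool", "arguments": {"deltas": [{"dx": 0.03, "dy": 0.05, "dz": 0.04, "ax": 0, "ay": 0, "az": 0.07, "hand": 60}, {"dx": 0.03, "dy": 0.05, "dz": 0.04, "ax": 0, "ay": 0, "az": 0.07, "hand": 60}, {"dx": 0.03, "dy": 0.05, "dz": 0.04, "ax": 0, "ay": 0, "az": 0.07, "hand": 60}]}}

```text
clock: 3.25
tool_pos: [0.6371, -0.0573, 0.0948]
eef_rot: [0.061, 0.998, 0.0, 0.0]
contact_force: [0.2, -0.9, 0.3]
opening: 0.682
```

```bash
python3 -c "
from h import *
go([.638,-.0566,.097],83.0)
snap('wrist','w3')"
```

```text
t 3.25 pos [ 0.6371 -0.0573  0.0948] yaw 83.0 d [-0.013  0.014 -0.036] a [ 0.001  0.    -0.001] n 0.0 open 60.1 F [ 0.2 -0.9  0.3]
```

View pics/w3.png

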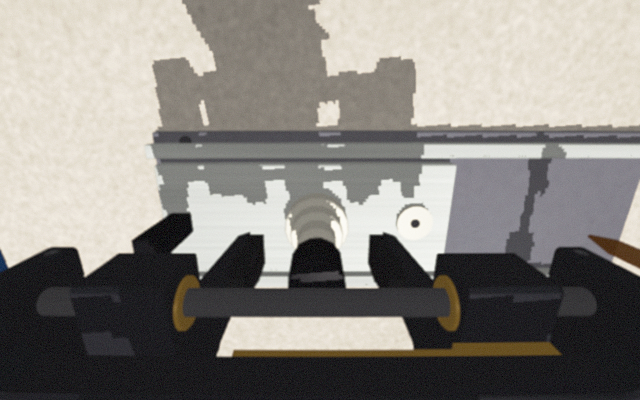

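>>> {"name": "servo_tool", "arguments": {"deltas": [{"dx": 0, "dy": 0, "dz": 0, "ax": 0, "ay": 0, "az": 0, "hand": 20}, {"dx": 0, "dy": 0, "dz": 0, "ax": 0, "ay": 0, "az": 0, "hand": 20}, {"dx": 0, "dy": 0, "dz": 0, "ax": 0, "ay": 0, "az": 0, "hand": 20}, {"dx": 0, "dy": 0, "dz": 0, "ax": 0, "ay": 0, "az": 0, "hand": 20}, {"dx": 0, "dy": 0, "dz": 0, "ax": 0, "ay": 0, "az": 0, "hand": 20}, {"dx": 0, "dy": 0, "dz": 0, "ax": 0, "ay": 0, "az": 0, "hand": 20}], "newtons": 12}}

```text
clock: 4.05
tool_pos: [0.6371, -0.0574, 0.0947]
eef_rot: [0.061, 0.998, 0.0, -0.0]
contact_force: [0.1, -0.3, -0.2]
opening: 0.304
```

```bash
python3 -c "
from h import *
go([.638,-.0566,.097],83.0)"
```

```text
t 4.05 pos [ 0.6371 -0.0574  0.0947] yaw 82.99 d [-0.013  0.015 -0.038] a [ 0.001 -0.    -0.002] n 0.0 open 26.7 F [ 0.1 -0.3 -0.2]
```

>>> {"name": "servo_tool", "arguments": {"deltas": [{"dx": 0, "dy": 0, "dz": 0, "ax": 0, "ay": 0, "az": 0, "hand": 40}, {"dx": 0, "dy": 0, "dz": 0, "ax": 0, "ay": 0, "az": 0, "hand": 40}, {"dx": 0, "dy": 0, "dz": -0.2, "ax": 0, "ay": 0, "az": 0, "hand": 40}, {"dx": 0, "dy": 0, "dz": -0.2, "ax": 0, "ay": 0, "az": 0, "hand": 40}, {"dx": 0, "dy": 0, "dz": -0.2, "ax": 0, "ay": 0, "az": 0, "hand": 40}, {"dx": 0, "dy": 0, "dz": -0.2, "ax": 0, "ay": 0, "az": 0, "hand": 20}, {"dx": 0, "dy": 0, "dz": -0.2, "ax": 0, "ay": 0, "az": 0, "hand": 20}, {"dx": 0, "dy": 0, "dz": -0.2, "ax": 0, "ay": 0, "az": 0, "hand": 20}, {"dx": 0, "dy": 0, "dz": -0.2, "ax": 0, "ay": 0, "az": 0, "hand": 20}, {"dx": 0, "dy": 0, "dz": -0.2, "ax": 0, "ay": 0, "az": 0, "hand": 20}], "newtons": 15}}

```text
clock: 5.3
tool_pos: [0.6371, -0.0574, 0.1067]
eef_rot: [0.061, 0.998, 0.0, -0.0]
contact_force: [0.6, -1.3, -1.6]
opening: 0.304
```

```bash
python3 -c "
from h import *
go([.638,-.0566,.097],83.0)
snap('wrist','w4')
go([.46,0,.19],83.0)"
```

```text
t 5.3 pos [ 0.6371 -0.0574  0.1067] yaw 82.99 d [-0.013  0.015  0.161] a [ 0.001 -0.001 -0.002] n 0.2 open 26.8 F [ 0.6 -1.3 -1.6]
t 5.35 pos [ 0.6371 -0.0574  0.1067] yaw 82.99 d [ 3.047  0.589 -1.388] a [ 0.001 -0.001 -0.001] n 3.0 open 27.0 F [-0.6 -0.4  0.1]
```

View pics/w4.png

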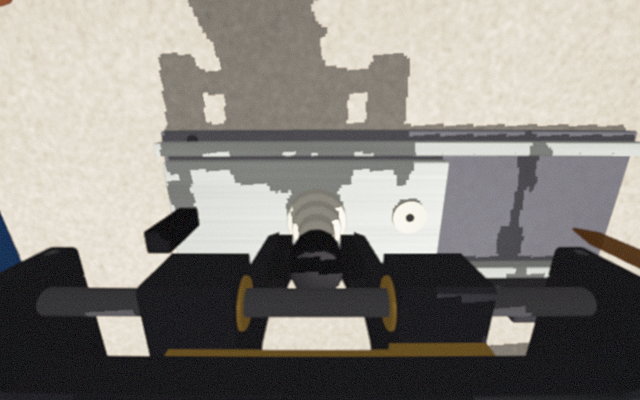

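>>> {"name": "servo_tool", "arguments": {"deltas": [{"dx": 0, "dy": 0, "dz": -0.6, "ax": 0, "ay": 0, "az": 0, "hand": 20}, {"dx": 0, "dy": 0, "dz": -1.2, "ax": 0, "ay": 0, "az": 0, "hand": 20}, {"dx": 0.8, "dy": 0.15, "dz": -1.4, "ax": 0, "ay": 0, "az": 0, "hand": 20}, {"dx": 1.6, "dy": 0.3, "dz": -1.4, "ax": 0, "ay": 0, "az": 0, "hand": 20}, {"dx": 2.4, "dy": 0.5, "dz": -1.4, "ax": 0, "ay": 0, "az": 0, "hand": 20}, {"dx": 3.0, "dy": 0.6, "dz": -1.0, "ax": 0, "ay": 0, "az": 0, "hand": 20}, {"dx": 3.0, "dy": 0.6, "dz": -0.2, "ax": 0, "ay": 0, "az": 0, "hand": 20}, {"dx": 3.0, "dy": 0.6, "dz": 0.6, "ax": 0, "ay": 0, "az": 0, "hand": 20}, {"dx": 3.0, "dy": 0.6, "dz": 1.0, "ax": 0, "ay": 0, "az": 0, "hand": 20}, {"dx": 3.0, "dy": 0.6, "dz": 1.0, "ax": 0, "ay": 0, "az": 0, "hand": 20}]}}

```text
clock: 6.6
tool_pos: [0.4623, 0.0005, 0.0455]
eef_rot: [0.061, 0.998, -0.0, -0.001]
contact_force: [0.6, -0.3, -0.3]
opening: 0.302
```

```bash
python3 -c "
from h import *
go([.46,0,.0290],83.0)
snap('wrist','w5')"
```

```text
t 6.6 pos [0.4623 0.0005 0.0455] yaw 83.04 d [ 0.036 -0.013  0.275] a [-0.007 -0.024  0.007] n 0.3 open 26.6 F [ 0.6 -0.3 -0.3]
```

View pics/w5.png

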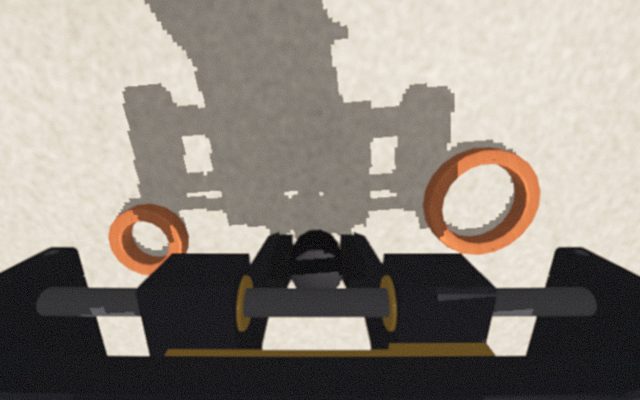

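>>> {"name": "servo_tool", "arguments": {"deltas": [{"dx": 0, "dy": 0, "dz": 0.12, "ax": 0, "ay": 0, "az": 0, "hand": 20}, {"dx": 0, "dy": 0, "dz": 0.24, "ax": 0, "ay": 0, "az": 0, "hand": 20}, {"dx": 0, "dy": 0, "dz": 0.24, "ax": 0, "ay": 0, "az": 0, "hand": 20}, {"dx": 0, "dy": 0, "dz": 0.24, "ax": 0, "ay": 0, "az": 0, "hand": 20}, {"dx": 0, "dy": 0, "dz": 0.24, "ax": 0, "ay": 0, "az": 0, "hand": 20}]}}

```text
clock: 7.28
tool_pos: [0.4639, 0.0001, 0.0337]
eef_rot: [0.061, 0.998, 0.0, 0.001]
contact_force: [0.9, 0.3, -1.2]
opening: 0.306
```

```bash
python3 -c "
from h import *
go([.46,0,.0290],83.0)"
```

```text
t 7.28 pos [4.639e-01 1.000e-04 3.370e-02] yaw 82.98 d [ 0.065 -0.01   0.078] a [ 0.005  0.028 -0.004] n 0.1 open 27.0 F [ 0.9  0.3 -1.2]
```

>>> {"name": "servo_tool", "arguments": {"deltas": [{"dx": 0, "dy": 0, "dz": 0.04, "ax": 0, "ay": 0, "az": 0, "hand": 20}, {"dx": 0, "dy": 0, "dz": 0.06, "ax": 0, "ay": 0, "az": 0, "hand": 20}, {"dx": 0, "dy": 0, "dz": 0.07, "ax": 0, "ay": 0, "az": 0, "hand": 20}, {"dx": 0, "dy": 0, "dz": 0.07, "ax": 0, "ay": 0, "az": 0, "hand": 20}]}}

```text
clock: 7.78
tool_pos: [0.4633, 0.0003, 0.0286]
eef_rot: [0.061, 0.998, 0.0, 0.001]
contact_force: [0.3, -0.1, 0.1]
opening: 0.305
```

```bash
python3 -c "
from h import *
go([.46,0,.0290],83.0)"
```

```text
t 7.78 pos [4.633e-01 3.000e-04 2.860e-02] yaw 82.98 d [ 0.054 -0.011 -0.007] a [ 0.002  0.01  -0.003] n 0.1 open 26.8 F [ 0.3 -0.1  0.1]
```

>>> {"name": "servo_tool", "arguments": {"deltas": [{"dx": 0, "dy": 0, "dz": 0, "ax": 0, "ay": 0, "az": 0, "hand": 28}, {"dx": 0, "dy": 0, "dz": 0, "ax": 0, "ay": 0, "az": 0, "hand": 31}, {"dx": 0, "dy": 0, "dz": 0, "ax": 0, "ay": 0, "az": 0, "hand": 50}, {"dx": 0, "dy": 0, "dz": 0, "ax": 0, "ay": 0, "az": 0, "hand": 50}]}}

```text
clock: 8.28
tool_pos: [0.4629, 0.0003, 0.0281]
eef_rot: [0.061, 0.998, 0.0, -0.0]
contact_force: [-0.4, -0.4, 0.1]
opening: 0.554
```

```bash
python3 -c "
from h import *
go([.46,.0,.20],83.0)"
```

```text
t 8.28 pos [4.629e-01 3.000e-04 2.810e-02] yaw 82.99 d [ 0.047 -0.011 -2.864] a [ 0.001 -0.    -0.001] n 2.9 open 48.8 F [-0.4 -0.4  0.1]
```

>>> {"name": "servo_tool", "arguments": {"deltas": [{"dx": 0, "dy": 0, "dz": -1, "ax": 0, "ay": 0, "az": 0, "hand": 60}, {"dx": 0, "dy": 0, "dz": -2, "ax": 0, "ay": 0, "az": 0, "hand": 88}, {"dx": -0.5, "dy": 0, "dz": -3, "ax": 0, "ay": 0, "az": 0, "hand": 88}, {"dx": -1, "dy": 0, "dz": -3.5, "ax": 0, "ay": 0, "az": 0, "hand": 88}, {"dx": -1, "dy": 0, "dz": -3.5, "ax": 0, "ay": 0, "az": 0, "hand": 88}, {"dx": -1, "dy": 0, "dz": -3.5, "ax": 0, "ay": 0, "az": 0, "hand": 88}, {"dx": -1, "dy": 0, "dz": -3.5, "ax": 0, "ay": 0, "az": 0, "hand": 88}]}}

```text
clock: 9.15
tool_pos: [0.5205, -0.0073, 0.2365]
eef_rot: [0.061, 0.998, -0.001, -0.002]
contact_force: [-0.8, 0.2, -0.5]
opening: 0.999
```

```bash
python3 - <<'E'
from h import *
go([.46,.0,.20],83.0)
m,p,D=snap('wrist','w6')
for o in rings('w',p,m): print(o[:4])
E
```

```text
t 9.15 pos [ 0.5205 -0.0073  0.2365] yaw 83.06 d [ 1.013e+00 -1.000e-03  6.130e-01] a [-0.014 -0.038  0.01 ] n 1.0 open 88.0 F [-0.8  0.2 -0.5]
(np.int32(1163), array([400.3, 106.6]), array([0.4487, 0.1001]), 32.6)
(np.int32(709), array([230.5, 128.5]), array([ 0.4492, -0.1029]), 22.7)
(np.int32(623), array([105.4, 138.9]), array([ 0.4417, -0.2585]), 20.3)
```

View pics/w6.png

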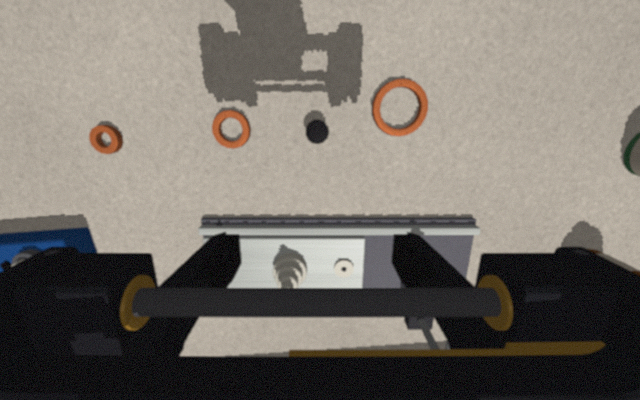

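```bash
python3 - <<'E'
from h import *
d=np.load("pics/w6.npz"); m=eyes.camera_model('wrist'); m['pose']=d['pose']
print("cap top",plane(m,[(317.3,131.5)],.026))
q=d['p'][235:300,240:390]; cv2.imwrite("pics/w6z.png",cv2.resize(q,None,fx=5,fy=5,interpolation=cv2.INTER_CUBIC)[:,:,::-1])
go([.4487,.1001,.10],-7)
E
```

```text
cap top [[0.46399937 0.00052148 0.026     ]]
t 9.2 pos [ 0.5207 -0.0071  0.2367] yaw 83.06 d [1.399 1.632 2.281] a [-0.037 -0.018 15.011] n 2.3 open 87.9 F [ 0.2  0.1 -0.9]
```

View pics/w6z.png

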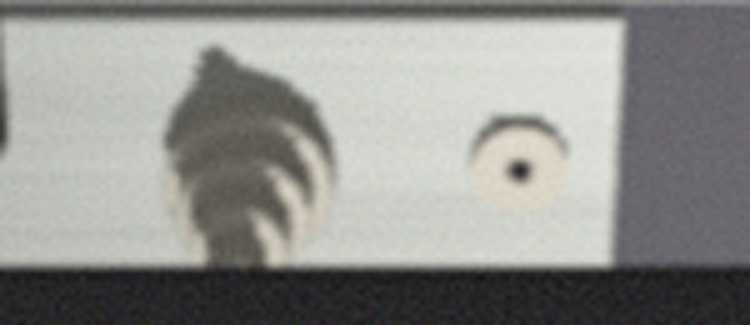

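>>> {"name": "servo_tool", "arguments": {"deltas": [{"dx": 1.4, "dy": 1.63, "dz": 2.28, "ax": 0, "ay": 0, "az": 15, "hand": 88}, {"dx": 1.4, "dy": 1.63, "dz": 2.28, "ax": 0, "ay": 0, "az": 15, "hand": 88}, {"dx": 1.4, "dy": 1.63, "dz": 2.28, "ax": 0, "ay": 0, "az": 15, "hand": 88}, {"dx": 1.4, "dy": 1.63, "dz": 2.28, "ax": 0, "ay": 0, "az": 15, "hand": 88}, {"dx": 1.4, "dy": 1.63, "dz": 2.28, "ax": 0, "ay": 0, "az": 15, "hand": 88}, {"dx": 1.4, "dy": 1.63, "dz": 2.28, "ax": 0, "ay": 0, "az": 15, "hand": 88}, {"dx": 1.4, "dy": 1.63, "dz": 2.28, "ax": 0, "ay": 0, "az": 15, "hand": 88}, {"dx": 1.4, "dy": 1.63, "dz": 2.28, "ax": 0, "ay": 0, "az": 15, "hand": 88}, {"dx": 1.4, "dy": 1.63, "dz": 2.28, "ax": 0, "ay": 0, "az": 15, "hand": 88}, {"dx": 1.4, "dy": 1.63, "dz": 2.28, "ax": 0, "ay": 0, "az": 15, "hand": 88}]}}

```text
clock: 10.45
tool_pos: [0.45, 0.1003, 0.1008]
eef_rot: [0.748, 0.663, -0.001, -0.0]
contact_force: [-0.5, 0.4, 0.8]
opening: 0.996
```

```bash
python3 - <<'E'
from h import *
m,p,D=snap('wrist','w7')
for o in rings('w',p,m): print(o[:4])
go([.4487,.1001,.0295],-7)
E
```

```text
(np.int32(2452), array([316.8, 207.4]), array([0.4499, 0.1026]), 32.7)
t 10.5 pos [0.4502 0.1003 0.1009] yaw -6.79 d [-0.005 -0.023  1.191] a [-0.013  0.008  0.035] n 1.2 open 88.0 F [ 0.3 -0.2  0. ]
```

View pics/w7.png

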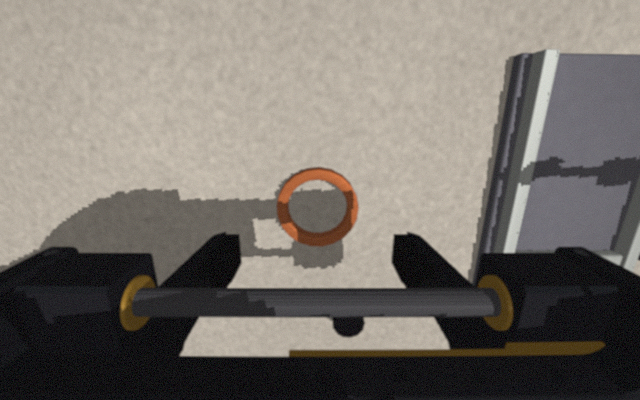

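>>> {"name": "servo_tool", "arguments": {"deltas": [{"dx": 0.01, "dy": 0, "dz": 0.6, "ax": 0, "ay": 0, "az": 0, "hand": 88}, {"dx": 0.01, "dy": 0, "dz": 1.1, "ax": 0, "ay": 0, "az": 0, "hand": 88}, {"dx": 0.01, "dy": 0, "dz": 1.1, "ax": 0, "ay": 0, "az": 0, "hand": 88}, {"dx": 0.01, "dy": 0, "dz": 1.1, "ax": 0, "ay": 0, "az": 0, "hand": 88}, {"dx": 0.01, "dy": 0, "dz": 1.1, "ax": 0, "ay": 0, "az": 0, "hand": 88}]}}

```text
clock: 11.12
tool_pos: [0.4505, 0.1009, 0.035]
eef_rot: [0.748, 0.664, -0.0, -0.0]
contact_force: [1.0, 0.7, -0.4]
opening: 1.0
```

```bash
python3 - <<'E'
from h import *
go([.4500,.1010,.0295],-7)
E
```

```text
t 11.12 pos [0.4505 0.1009 0.035 ] yaw -6.8 d [ 0.001 -0.008  0.092] a [-0.012  0.     0.033] n 0.1 open 88.1 F [ 1.   0.7 -0.4]
```

Lower 5 mm and close gently (first centring), then open.

>>> {"name": "servo_tool", "arguments": {"deltas": [{"dx": 0, "dy": 0, "dz": 0.09, "ax": 0, "ay": 0, "az": 0, "hand": 88}, {"dx": 0, "dy": 0, "dz": 0.09, "ax": 0, "ay": 0, "az": 0, "hand": 60}, {"dx": 0, "dy": 0, "dz": 0.09, "ax": 0, "ay": 0, "az": 0, "hand": 60}, {"dx": 0, "dy": 0, "dz": 0.09, "ax": 0, "ay": 0, "az": 0, "hand": 60}, {"dx": 0, "dy": 0, "dz": 0.09, "ax": 0, "ay": 0, "az": 0, "hand": 60}, {"dx": 0, "dy": 0, "dz": 0.09, "ax": 0, "ay": 0, "az": 0, "hand": 60}], "newtons": 10}}

```text
clock: 11.88
tool_pos: [0.4511, 0.1009, 0.0301]
eef_rot: [0.749, 0.663, 0.0, 0.0]
contact_force: [-0.7, -1.0, 2.3]
opening: 0.739
```

```bash
python3 - <<'E'
from h import *
go([.4500,.1010,.0295],-7)
E
```

```text
t 11.88 pos [0.4511 0.1009 0.0301] yaw -7.01 d [-0.    -0.018  0.01 ] a [ 0.001 -0.001 -0.001] n 0.0 open 65.1 F [-0.7 -1.   2.3]
```

>>> {"name": "servo_tool", "arguments": {"deltas": [{"dx": 0, "dy": 0, "dz": 0, "ax": 0, "ay": 0, "az": 0, "hand": 70}, {"dx": 0, "dy": 0, "dz": 0, "ax": 0, "ay": 0, "az": 0, "hand": 88}, {"dx": 0, "dy": 0, "dz": -0.5, "ax": 0, "ay": 0, "az": 0, "hand": 88}, {"dx": 0, "dy": 0, "dz": -0.8, "ax": 0, "ay": 0, "az": -3, "hand": 88}, {"dx": 0, "dy": 0, "dz": -0.8, "ax": 0, "ay": 0, "az": -5, "hand": 88}, {"dx": 0, "dy": 0, "dz": -0.8, "ax": 0, "ay": 0, "az": -7, "hand": 88}, {"dx": 0, "dy": 0, "dz": -0.8, "ax": 0, "ay": 0, "az": -9, "hand": 88}, {"dx": 0, "dy": 0, "dz": -0.8, "ax": 0, "ay": 0, "az": -11, "hand": 88}, {"dx": 0, "dy": 0, "dz": -0.8, "ax": 0, "ay": 0, "az": -13, "hand": 88}, {"dx": 0, "dy": 0, "dz": -0.8, "ax": 0, "ay": 0, "az": -15, "hand": 88}]}}

```text
clock: 13.12
tool_pos: [0.451, 0.1006, 0.0779]
eef_rot: [0.19, 0.982, -0.0, -0.0]
contact_force: [0.1, -0.5, 0.5]
opening: 0.997
```

>>> {"name": "servo_tool", "arguments": {"deltas": [{"dx": 0, "dy": 0, "dz": 0, "ax": 0, "ay": 0, "az": 0, "hand": 88}, {"dx": 0, "dy": 0, "dz": 0, "ax": 0, "ay": 0, "az": 0, "hand": 88}, {"dx": 0, "dy": 0, "dz": 0, "ax": 0, "ay": 0, "az": 0, "hand": 88}]}}

```text
clock: 13.5
tool_pos: [0.4511, 0.1009, 0.078]
eef_rot: [0.193, 0.981, -0.0, 0.0]
contact_force: [0.2, -0.0, -0.0]
opening: 0.994
```

```bash
python3 - <<'E'
from h import *
go([.4511,.1009,.0295],83)
E
```

```text
t 13.5 pos [0.4511 0.1009 0.078 ] yaw 67.71 d [0.    0.001 0.808] a [-1.000e-03  2.000e-03 -2.549e+00] n 0.8 open 87.5 F [ 0.2 -0.  -0. ]
```

>>> {"name": "servo_tool", "arguments": {"deltas": [{"dx": 0, "dy": 0, "dz": 0.2, "ax": 0, "ay": 0, "az": -1.5, "hand": 88}, {"dx": 0, "dy": 0, "dz": 0.4, "ax": 0, "ay": 0, "az": -2.55, "hand": 88}, {"dx": 0, "dy": 0, "dz": 0.8, "ax": 0, "ay": 0, "az": -2.55, "hand": 88}, {"dx": 0, "dy": 0, "dz": 0.8, "ax": 0, "ay": 0, "az": -2.55, "hand": 88}, {"dx": 0, "dy": 0, "dz": 0.8, "ax": 0, "ay": 0, "az": -2.55, "hand": 88}, {"dx": 0, "dy": 0, "dz": 0.8, "ax": 0, "ay": 0, "az": -2.55, "hand": 70}, {"dx": 0, "dy": 0, "dz": 0.8, "ax": 0, "ay": 0, "az": -2.55, "hand": 58}, {"dx": 0, "dy": 0, "dz": 0.8, "ax": 0, "ay": 0, "az": -2.55, "hand": 58}, {"dx": 0, "dy": 0, "dz": 0.8, "ax": 0, "ay": 0, "az": -2.55, "hand": 58}, {"dx": 0, "dy": 0, "dz": 0.8, "ax": 0, "ay": 0, "az": -2.55, "hand": 58}], "newtons": 30}}

```text
clock: 14.75
tool_pos: [0.4513, 0.101, 0.0304]
eef_rot: [0.06, 0.998, 0.0, 0.0]
contact_force: [-0.6, -1.2, 6.1]
opening: 0.74
```

```bash
python3 - <<'E'
from h import *
go([.4511,.1009,.0295],83)
m,p,D=snap('wrist','w8')
E
```

```text
t 14.75 pos [0.4513 0.101  0.0304] yaw 83.1 d [ 0.004 -0.002  0.015] a [0.003 0.008 0.016] n 0.0 open 65.2 F [-0.6 -1.2  6.1]
```

View pics/w8.png

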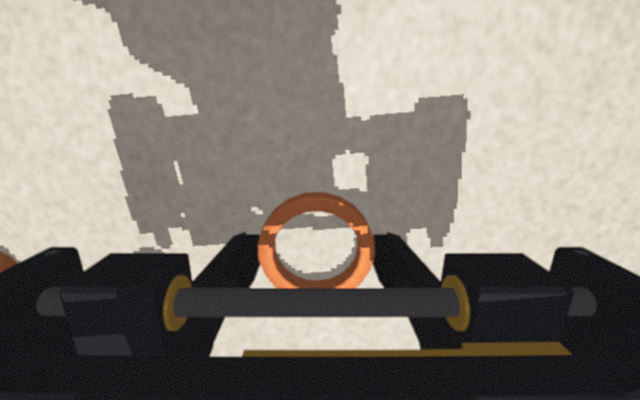

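>>> {"name": "servo_tool", "arguments": {"deltas": [{"dx": 0, "dy": 0, "dz": -0.5, "ax": 0, "ay": 0, "az": 0, "hand": 58}, {"dx": 0, "dy": 0, "dz": -1.2, "ax": 0, "ay": 0, "az": 0, "hand": 58}, {"dx": 0, "dy": 0, "dz": -2.0, "ax": 0, "ay": 0, "az": 0, "hand": 58}, {"dx": 0, "dy": 0, "dz": -2.2, "ax": 0, "ay": 0, "az": 0, "hand": 58}, {"dx": 0, "dy": 0, "dz": -2.2, "ax": 0, "ay": 0, "az": 0, "hand": 58}]}}

```text
clock: 15.42
tool_pos: [0.4512, 0.1005, 0.1619]
eef_rot: [0.061, 0.998, -0.0, 0.0]
contact_force: [-0.3, -0.3, -2.3]
opening: 0.737
```

```bash
python3 - <<'E'
from h import *
go([.638,-.057,.158],82.8)
E
```

```text
t 15.43 pos [0.4512 0.1005 0.1619] yaw 83.06 d [-3.407 -2.229  0.067] a [-0.001  0.007  0.043] n 3.4 open 65.0 F [-0.3 -0.3 -2.3]
```

>>> {"name": "servo_tool", "arguments": {"deltas": [{"dx": -0.7, "dy": -0.45, "dz": 0, "ax": 0, "ay": 0, "az": 0, "hand": 58}, {"dx": -1.4, "dy": -0.9, "dz": 0, "ax": 0, "ay": 0, "az": 0, "hand": 58}, {"dx": -2.1, "dy": -1.35, "dz": 0, "ax": 0, "ay": 0, "az": 0, "hand": 58}, {"dx": -2.8, "dy": -1.8, "dz": 0, "ax": 0, "ay": 0, "az": 0, "hand": 58}, {"dx": -3.4, "dy": -2.2, "dz": 0, "ax": 0, "ay": 0, "az": 0.04, "hand": 58}, {"dx": -3.41, "dy": -2.23, "dz": 0, "ax": 0, "ay": 0, "az": 0.04, "hand": 58}, {"dx": -3.41, "dy": -2.23, "dz": 0, "ax": 0, "ay": 0, "az": 0.04, "hand": 58}, {"dx": -3.41, "dy": -2.23, "dz": 0, "ax": 0, "ay": 0, "az": 0.04, "hand": 58}]}}

```text
clock: 16.42
tool_pos: [0.6369, -0.0551, 0.1612]
eef_rot: [0.061, 0.998, 0.0, -0.001]
contact_force: [1.0, 1.1, -0.8]
opening: 0.735
```

```bash
python3 - <<'E'
from h import *
go([.638,-.057,.158],82.8)
m,p,D=snap('wrist','w9',(220,170,420,320),4)
f=np.array([.638,-.057,.022])
for h in (0,14,28,42,56,74): print(h,(proj(m,f+[0,0,h/1000])-[220,170]).round(1)*4)
E
```

```text
t 16.43 pos [ 0.6369 -0.0551  0.1612] yaw 83.02 d [-0.022 -0.03   0.053] a [ 0.001 -0.019  0.037] n 0.1 open 64.8 F [ 1.   1.1 -0.8]
0 [[377.2 108. ]]
14 [[376.8 125.2]]
28 [[376. 144.]]
42 [[375.6 165.6]]
56 [[375.2 189.6]]
74 [[374.  224.8]]
```

View pics/w9.png

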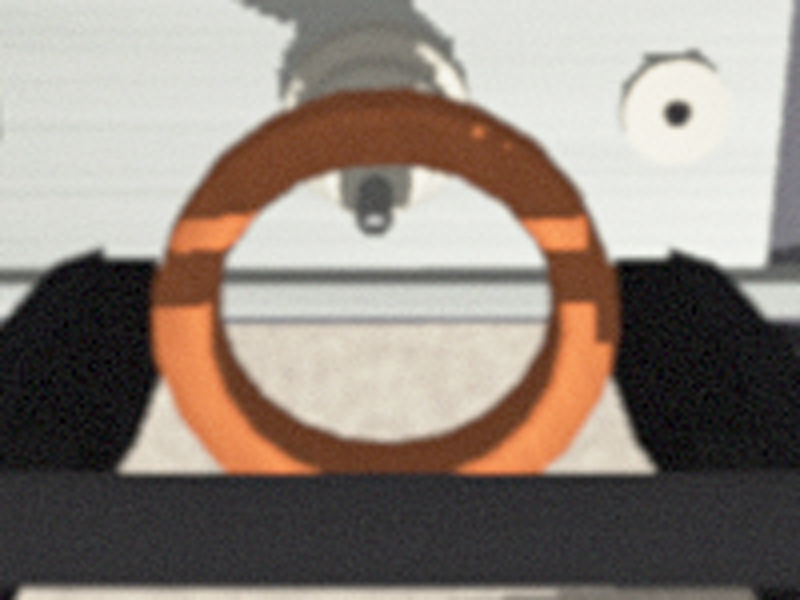

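>>> {"name": "servo_tool", "arguments": {"deltas": [{"dx": -0.02, "dy": -0.03, "dz": 0, "ax": 0, "ay": 0, "az": 0.03, "hand": 58}, {"dx": -0.02, "dy": -0.03, "dz": 0.4, "ax": 0, "ay": 0, "az": 0.03, "hand": 58}, {"dx": -0.02, "dy": -0.03, "dz": 0.8, "ax": 0, "ay": 0, "az": 0.03, "hand": 58}, {"dx": -0.02, "dy": -0.03, "dz": 1.2, "ax": 0, "ay": 0, "az": 0.03, "hand": 58}, {"dx": -0.02, "dy": -0.03, "dz": 1.4, "ax": 0, "ay": 0, "az": 0.03, "hand": 58}, {"dx": -0.02, "dy": -0.03, "dz": 1.4, "ax": 0, "ay": 0, "az": 0.03, "hand": 58}, {"dx": -0.02, "dy": -0.03, "dz": 1.4, "ax": 0, "ay": 0, "az": 0.03, "hand": 58}, {"dx": -0.02, "dy": -0.03, "dz": 1.4, "ax": 0, "ay": 0, "az": 0.03, "hand": 58}]}}

```text
clock: 17.48
tool_pos: [0.6397, -0.0583, 0.0789]
eef_rot: [0.064, 0.998, 0.0, 0.001]
contact_force: [0.5, 0.1, -1.7]
opening: 0.736
```

```bash
python3 - <<'E'
from h import *
go([.638,-.057,.068],82.8)
m,p,D=snap('wrist','w10',(220,170,420,320),4)
f=np.array([.638,-.057,.022])
for h in (0,14,28,42,56,74): print(h,(proj(m,f+[0,0,h/1000])-[220,170]).round(1)*4)
E
```

```text
t 17.48 pos [ 0.6397 -0.0583  0.0789] yaw 82.67 d [0.031 0.018 0.182] a [ 0.005  0.016 -0.021] n 0.2 open 64.8 F [ 0.5  0.1 -1.7]
0 [[390.4 225.2]]
14 [[390.8 259.2]]
28 [[391.2 298.8]]
42 [[392.  345.2]]
56 [[392.8 400.8]]
74 [[393.6 490.4]]
```

View pics/w10.png

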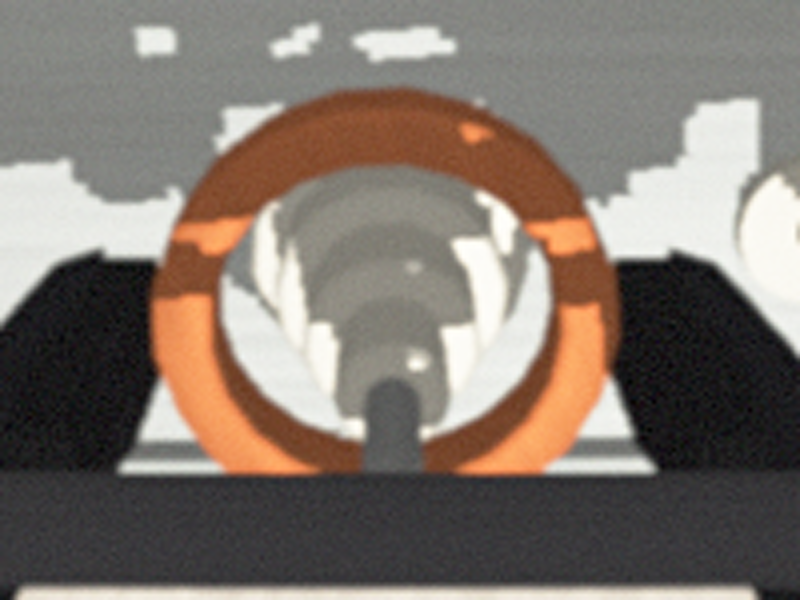

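>>> {"name": "servo_tool", "arguments": {"deltas": [{"dx": 0.03, "dy": 0.02, "dz": 0.05, "ax": 0, "ay": 0, "az": -0.02, "hand": 58}, {"dx": 0.03, "dy": 0.02, "dz": 0.05, "ax": 0, "ay": 0, "az": -0.02, "hand": 58}, {"dx": 0.03, "dy": 0.02, "dz": 0.05, "ax": 0, "ay": 0, "az": -0.02, "hand": 58}, {"dx": 0.03, "dy": 0.02, "dz": 0.05, "ax": 0, "ay": 0, "az": -0.02, "hand": 58}]}}

```text
clock: 18.02
tool_pos: [0.6375, -0.0571, 0.075]
eef_rot: [0.063, 0.998, 0.0, 0.0]
contact_force: [-0.2, 0.3, -0.6]
opening: 0.74
```

```bash
python3 - <<'E'
from h import *
go([.638,-.057,.063],82.8)
E
```

```text
t 18.02 pos [ 0.6375 -0.0571  0.075 ] yaw 82.8 d [-0.008  0.002  0.2  ] a [ 0.001  0.001 -0.   ] n 0.2 open 65.2 F [-0.2  0.3 -0.6]
```

>>> {"name": "servo_tool", "arguments": {"deltas": [{"dx": -0.01, "dy": 0, "dz": 0.05, "ax": 0, "ay": 0, "az": 0, "hand": 58}, {"dx": -0.01, "dy": 0, "dz": 0.1, "ax": 0, "ay": 0, "az": 0, "hand": 58}, {"dx": -0.01, "dy": 0, "dz": 0.15, "ax": 0, "ay": 0, "az": 0, "hand": 58}, {"dx": -0.01, "dy": 0, "dz": 0.2, "ax": 0, "ay": 0, "az": 0, "hand": 58}, {"dx": -0.01, "dy": 0, "dz": 0.2, "ax": 0, "ay": 0, "az": 0, "hand": 58}, {"dx": -0.01, "dy": 0, "dz": 0.2, "ax": 0, "ay": 0, "az": 0, "hand": 58}]}}

```text
clock: 18.77
tool_pos: [0.6381, -0.0571, 0.063]
eef_rot: [0.063, 0.998, 0.0, 0.0]
contact_force: [0.7, 0.2, -2.2]
opening: 0.741
```

```bash
python3 - <<'E'
from h import *
go([.638,-.057,.062],82.8)
m,p,D=snap('wrist','w11',(220,170,420,320),4)
E
```

```text
t 18.77 pos [ 0.6381 -0.0571  0.063 ] yaw 82.8 d [0.001 0.001 0.016] a [ 0.002  0.    -0.001] n 0.0 open 65.3 F [ 0.7  0.2 -2.2]
```

View pics/w11.png

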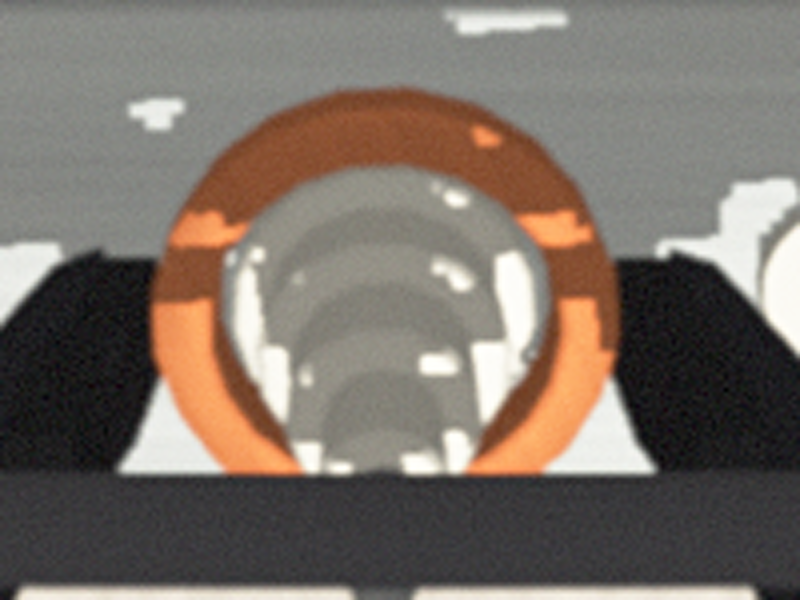

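>>> {"name": "servo_tool", "arguments": {"deltas": [{"dx": 0, "dy": 0, "dz": 0, "ax": 0, "ay": 0, "az": 0, "hand": 88}, {"dx": 0, "dy": 0, "dz": 0, "ax": 0, "ay": 0, "az": 0, "hand": 88}, {"dx": 0, "dy": 0, "dz": 0, "ax": 0, "ay": 0, "az": 0, "hand": 88}, {"dx": 0, "dy": 0, "dz": -0.5, "ax": 0, "ay": 0, "az": 0, "hand": 88}, {"dx": 0, "dy": 0, "dz": -1.2, "ax": 0, "ay": 0, "az": 0, "hand": 88}, {"dx": 0, "dy": 0, "dz": -1.6, "ax": 0, "ay": 0, "az": 0, "hand": 88}, {"dx": 0, "dy": 0, "dz": -1.6, "ax": 0, "ay": 0, "az": 0, "hand": 88}]}}

```text
clock: 19.7
tool_pos: [0.6391, -0.057, 0.1607]
eef_rot: [0.063, 0.998, 0.0, 0.002]
contact_force: [1.3, -1.3, 0.6]
opening: 0.997
```

```bash
python3 - <<'E'
from h import *
go([.4499,-.1012,.150],82.8)
m,p,D=snap('wrist','w12',(220,170,420,320),4)
E
```

```text
t 19.7 pos [ 0.6391 -0.057   0.1607] yaw 82.78 d [ 3.036 -1.128  0.167] a [ 0.005  0.033 -0.003] n 3.0 open 87.8 F [ 1.3 -1.3  0.6]
```

View pics/w12.png

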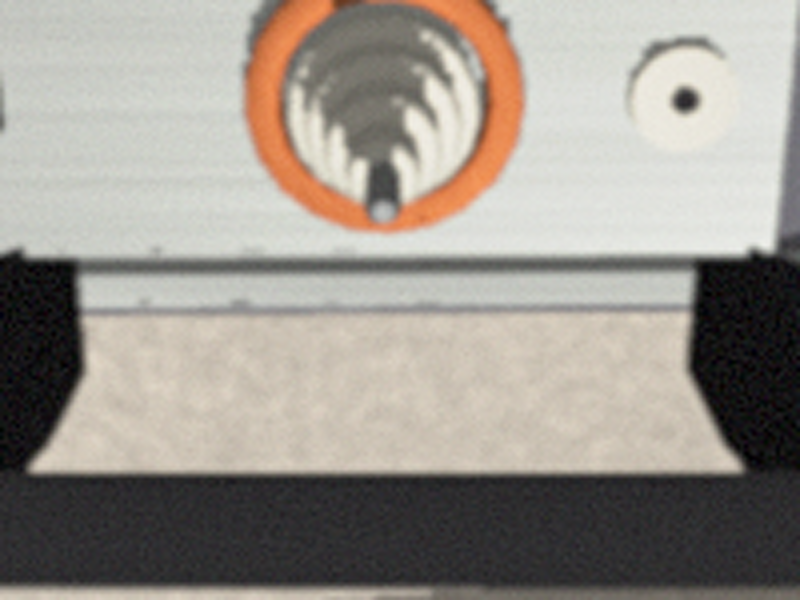

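>>> {"name": "servo_tool", "arguments": {"deltas": [{"dx": 3.03, "dy": -1.15, "dz": 0, "ax": 0, "ay": 0, "az": 15, "hand": 88}, {"dx": 3.03, "dy": -1.15, "dz": 0, "ax": 0, "ay": 0, "az": 15, "hand": 88}, {"dx": 3.03, "dy": -1.15, "dz": 0, "ax": 0, "ay": 0, "az": 15, "hand": 88}, {"dx": 3.03, "dy": -1.15, "dz": 0, "ax": 0, "ay": 0, "az": 15, "hand": 88}, {"dx": 3.03, "dy": -1.15, "dz": 0, "ax": 0, "ay": 0, "az": 15, "hand": 88}, {"dx": 3.03, "dy": -1.15, "dz": 0, "ax": 0, "ay": 0, "az": 15, "hand": 88}, {"dx": 3.03, "dy": -1.15, "dz": 0.5, "ax": 0, "ay": 0, "az": 15, "hand": 88}, {"dx": 3.03, "dy": -1.15, "dz": 0.8, "ax": 0, "ay": 0, "az": 15, "hand": 88}, {"dx": 3.03, "dy": -1.15, "dz": 0.8, "ax": 0, "ay": 0, "az": 15, "hand": 88}, {"dx": 3.03, "dy": -1.15, "dz": 0.8, "ax": 0, "ay": 0, "az": 15, "hand": 88}]}}

```text
clock: 21.0
tool_pos: [0.448, -0.1028, 0.1098]
eef_rot: [0.75, 0.662, -0.001, -0.001]
contact_force: [0.1, -0.2, -0.0]
opening: 0.994
```

```bash
python3 - <<'E'
from h import *
m,p,D=snap('wrist','w13')
for o in rings('w',p,m): print(o[:4])
go([.4504,-.103,.0255],-7.2)
E
```

```text
(np.int32(3202), array([562.1, 118.6]), array([ 0.6508, -0.0587]), 39.1)
(np.int32(1414), array([319.5, 206.9]), array([ 0.4499, -0.1028]), 22.9)
(np.int32(353), array([330.9, 345. ]), array([ 0.4432, -0.2503]), 15.9)
t 21.05 pos [ 0.4483 -0.1028  0.1101] yaw -7.12 d [1.000e-03 3.800e-02 1.411e+00] a [-0.019  0.001  0.014] n 1.4 open 88.2 F [ 0.1 -0.3 -0.4]
```

View pics/w13.png

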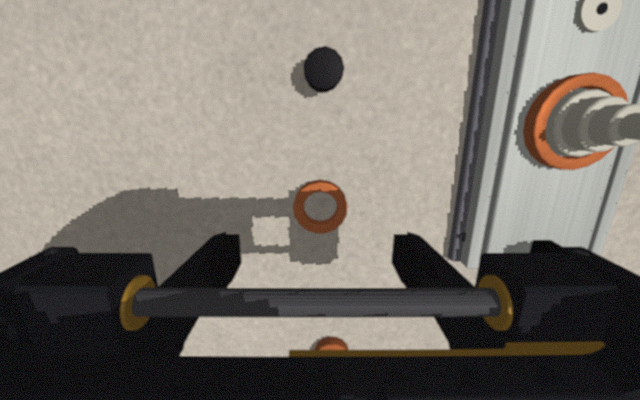

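>>> {"name": "servo_tool", "arguments": {"deltas": [{"dx": -0.01, "dy": 0.03, "dz": 0.6, "ax": 0, "ay": 0, "az": 0, "hand": 75}, {"dx": -0.01, "dy": 0.03, "dz": 1.2, "ax": 0, "ay": 0, "az": 0, "hand": 65}, {"dx": -0.01, "dy": 0.03, "dz": 1.37, "ax": 0, "ay": 0, "az": 0, "hand": 65}, {"dx": -0.01, "dy": 0.03, "dz": 1.37, "ax": 0, "ay": 0, "az": 0, "hand": 65}, {"dx": -0.01, "dy": 0.03, "dz": 1.37, "ax": 0, "ay": 0, "az": 0, "hand": 65}, {"dx": -0.01, "dy": 0.03, "dz": 1.37, "ax": 0, "ay": 0, "az": 0, "hand": 40}, {"dx": -0.01, "dy": 0.03, "dz": 1.37, "ax": 0, "ay": 0, "az": 0, "hand": 40}, {"dx": -0.01, "dy": 0.03, "dz": 1.37, "ax": 0, "ay": 0, "az": 0, "hand": 40}, {"dx": -0.01, "dy": 0.03, "dz": 1.37, "ax": 0, "ay": 0, "az": 0, "hand": 40}, {"dx": -0.01, "dy": 0.03, "dz": 1.37, "ax": 0, "ay": 0, "az": 0, "hand": 40}], "newtons": 10}}

```text
clock: 22.3
tool_pos: [0.4509, -0.1037, 0.0289]
eef_rot: [0.75, 0.661, 0.0, 0.0]
contact_force: [0.4, 0.9, 2.5]
opening: 0.515
```

```bash
python3 - <<'E'
from h import *
go([.4504,-.103,.028],-7.2)
E
```

```text
t 22.3 pos [ 0.4509 -0.1037  0.0289] yaw -7.2 d [ 0.01  -0.009  0.016] a [ 0.004  0.    -0.001] n 0.0 open 45.4 F [0.4 0.9 2.5]
```

Gripped 45.4 mm (46 ring). Release, rise, rotate, regrip.

>>> {"name": "servo_tool", "arguments": {"deltas": [{"dx": 0, "dy": 0, "dz": 0, "ax": 0, "ay": 0, "az": 0, "hand": 52}, {"dx": 0, "dy": 0, "dz": 0, "ax": 0, "ay": 0, "az": 0, "hand": 65}, {"dx": 0, "dy": 0, "dz": -0.5, "ax": 0, "ay": 0, "az": 0, "hand": 75}, {"dx": 0, "dy": 0, "dz": -0.6, "ax": 0, "ay": 0, "az": -15, "hand": 75}, {"dx": 0, "dy": 0, "dz": -0.6, "ax": 0, "ay": 0, "az": -15, "hand": 75}, {"dx": 0, "dy": 0, "dz": -0.6, "ax": 0, "ay": 0, "az": -15, "hand": 75}, {"dx": 0, "dy": 0, "dz": -0.6, "ax": 0, "ay": 0, "az": -15, "hand": 75}, {"dx": 0, "dy": 0, "dz": -0.6, "ax": 0, "ay": 0, "az": -15, "hand": 75}, {"dx": 0, "dy": 0, "dz": -0.6, "ax": 0, "ay": 0, "az": -15, "hand": 75}, {"dx": 0, "dy": 0, "dz": -0.6, "ax": 0, "ay": 0, "az": -15, "hand": 75}]}}

```text
clock: 23.55
tool_pos: [0.4505, -0.1038, 0.0646]
eef_rot: [0.188, 0.982, 0.0, -0.0]
contact_force: [-0.2, -0.6, -0.2]
opening: 0.85
```

```bash
python3 - <<'E'
from h import *
go([.4509,-.1037,.028],82.8)
E
```

```text
t 23.55 pos [ 0.4505 -0.1038  0.0646] yaw 68.27 d [-0.006  0.003  0.61 ] a [-0.    -0.004 -2.421] n 0.6 open 74.9 F [-0.2 -0.6 -0.2]
```

>>> {"name": "servo_tool", "arguments": {"deltas": [{"dx": -0.01, "dy": 0, "dz": 0, "ax": 0, "ay": 0, "az": -2.4, "hand": 75}, {"dx": -0.01, "dy": 0, "dz": 0.2, "ax": 0, "ay": 0, "az": -2.4, "hand": 70}, {"dx": -0.01, "dy": 0, "dz": 0.5, "ax": 0, "ay": 0, "az": -2.4, "hand": 70}, {"dx": -0.01, "dy": 0, "dz": 0.6, "ax": 0, "ay": 0, "az": -2.4, "hand": 70}, {"dx": -0.01, "dy": 0, "dz": 0.6, "ax": 0, "ay": 0, "az": -2.4, "hand": 70}, {"dx": -0.01, "dy": 0, "dz": 0.6, "ax": 0, "ay": 0, "az": -2.4, "hand": 38}, {"dx": -0.01, "dy": 0, "dz": 0.6, "ax": 0, "ay": 0, "az": -2.4, "hand": 38}, {"dx": -0.01, "dy": 0, "dz": 0.6, "ax": 0, "ay": 0, "az": -2.4, "hand": 38}, {"dx": -0.01, "dy": 0, "dz": 0.6, "ax": 0, "ay": 0, "az": -2.4, "hand": 38}, {"dx": -0.01, "dy": 0, "dz": 0.6, "ax": 0, "ay": 0, "az": -2.4, "hand": 38}], "newtons": 30}}

```text
clock: 24.8
tool_pos: [0.4515, -0.1039, 0.0291]
eef_rot: [0.067, 0.998, -0.0, 0.0]
contact_force: [0.1, -0.9, 4.8]
opening: 0.509
```

```bash
python3 - <<'E'
from h import *
go([.4509,-.1037,.028],82.8)
E
```

```text
t 24.8 pos [ 0.4515 -0.1039  0.0291] yaw 82.33 d [0.01  0.002 0.018] a [-0.     0.006 -0.078] n 0.0 open 44.9 F [ 0.1 -0.9  4.8]
```

>>> {"name": "servo_tool", "arguments": {"deltas": [{"dx": 0, "dy": 0, "dz": -0.5, "ax": 0, "ay": 0, "az": 0, "hand": 38}, {"dx": 0, "dy": 0, "dz": -1.3, "ax": 0, "ay": 0, "az": 0, "hand": 38}, {"dx": 0, "dy": 0, "dz": -2.1, "ax": 0, "ay": 0, "az": 0, "hand": 38}, {"dx": -0.8, "dy": 0.3, "dz": -2.1, "ax": 0, "ay": 0, "az": 0, "hand": 38}, {"dx": -1.6, "dy": 0.6, "dz": -2.1, "ax": 0, "ay": 0, "az": 0, "hand": 38}, {"dx": -2.4, "dy": 0.9, "dz": -2.1, "ax": 0, "ay": 0, "az": 0, "hand": 38}, {"dx": -3.0, "dy": 1.15, "dz": -2.1, "ax": 0, "ay": 0, "az": 0, "hand": 38}, {"dx": -3.0, "dy": 1.15, "dz": -2.1, "ax": 0, "ay": 0, "az": 0, "hand": 38}, {"dx": -3.0, "dy": 1.15, "dz": -2.1, "ax": 0, "ay": 0, "az": 0, "hand": 38}, {"dx": -3.0, "dy": 1.15, "dz": -2.1, "ax": 0, "ay": 0, "az": 0, "hand": 38}]}}

```text
clock: 26.05
tool_pos: [0.6376, -0.0603, 0.1544]
eef_rot: [0.067, 0.998, -0.0, -0.001]
contact_force: [-0.3, -0.2, -0.9]
opening: 0.506
```

```bash
python3 - <<'E'
from h import *
go([.6386,-.057,.150],82.8)
m,p,D=snap('wrist','w14',(220,170,420,320),4)
E
```

```text
t 26.05 pos [ 0.6376 -0.0603  0.1544] yaw 82.33 d [-0.01   0.057  0.074] a [-0.01  -0.015 -0.078] n 0.1 open 44.6 F [-0.3 -0.2 -0.9]
```

View pics/w14.png

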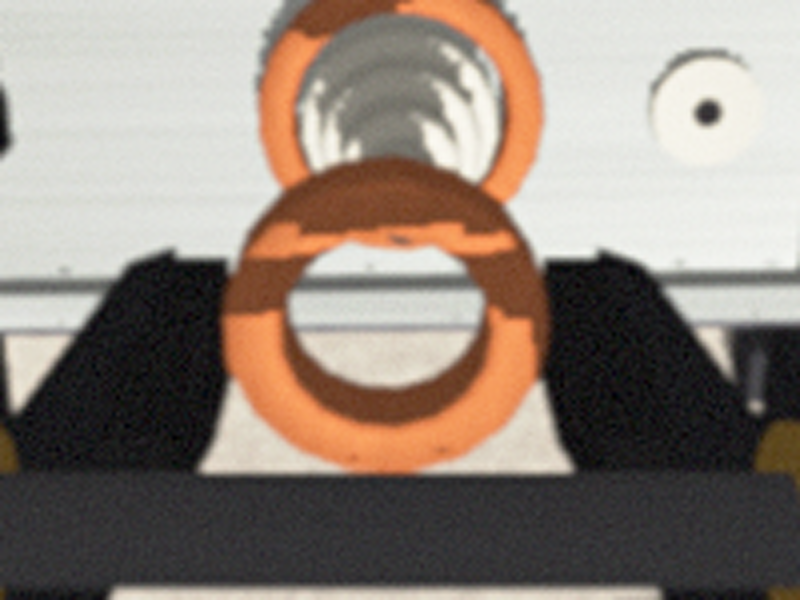

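>>> {"name": "servo_tool", "arguments": {"deltas": [{"dx": -0.01, "dy": 0.05, "dz": 0, "ax": 0, "ay": 0, "az": -0.08, "hand": 38}, {"dx": -0.01, "dy": 0.05, "dz": 0, "ax": 0, "ay": 0, "az": -0.08, "hand": 38}, {"dx": -0.01, "dy": 0.05, "dz": 0.3, "ax": 0, "ay": 0, "az": -0.08, "hand": 38}, {"dx": -0.01, "dy": 0.05, "dz": 0.6, "ax": 0, "ay": 0, "az": -0.08, "hand": 38}, {"dx": -0.01, "dy": 0.05, "dz": 0.9, "ax": 0, "ay": 0, "az": -0.08, "hand": 38}, {"dx": -0.01, "dy": 0.05, "dz": 0.9, "ax": 0, "ay": 0, "az": -0.08, "hand": 38}, {"dx": -0.01, "dy": 0.05, "dz": 0.9, "ax": 0, "ay": 0, "az": -0.08, "hand": 38}, {"dx": -0.01, "dy": 0.05, "dz": 0.9, "ax": 0, "ay": 0, "az": -0.08, "hand": 38}]}}

```text
clock: 27.1
tool_pos: [0.6404, -0.0564, 0.1015]
eef_rot: [0.063, 0.998, 0.0, 0.001]
contact_force: [-0.4, 0.6, -0.8]
opening: 0.509
```

```bash
python3 - <<'E'
from h import *
go([.6386,-.057,.081],82.8)
m,p,D=snap('wrist','w15',(220,170,420,320),4)
E
```

```text
t 27.1 pos [ 0.6404 -0.0564  0.1015] yaw 82.81 d [ 0.029 -0.014  0.341] a [0.006 0.013 0.001] n 0.3 open 44.8 F [-0.4  0.6 -0.8]
```

View pics/w15.png

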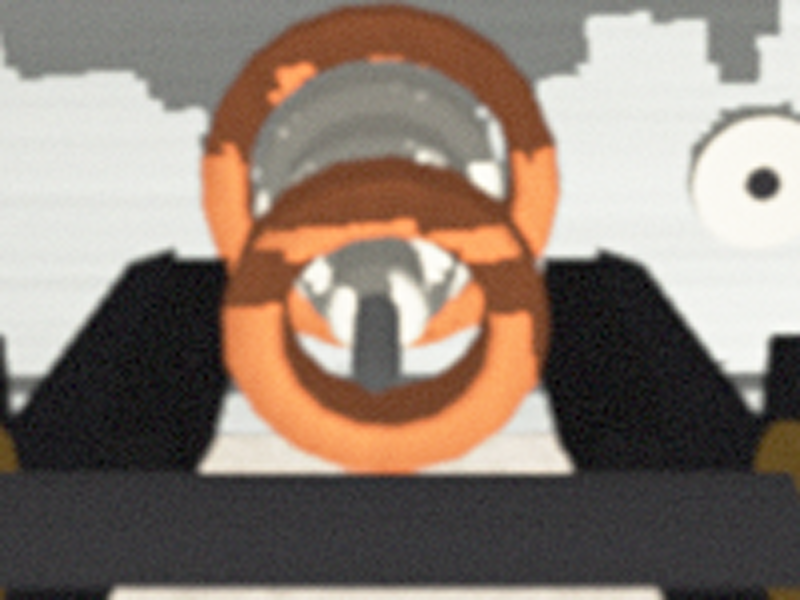

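>>> {"name": "servo_tool", "arguments": {"deltas": [{"dx": 0.02, "dy": -0.01, "dz": 0.05, "ax": 0, "ay": 0, "az": 0, "hand": 38}, {"dx": 0.02, "dy": -0.01, "dz": 0.05, "ax": 0, "ay": 0, "az": 0, "hand": 38}, {"dx": 0.02, "dy": -0.01, "dz": 0.05, "ax": 0, "ay": 0, "az": 0, "hand": 38}, {"dx": 0.02, "dy": -0.01, "dz": 0.05, "ax": 0, "ay": 0, "az": 0, "hand": 38}]}}

```text
clock: 27.65
tool_pos: [0.6387, -0.057, 0.0978]
eef_rot: [0.063, 0.998, 0.0, 0.0]
contact_force: [-0.1, -0.1, -1.2]
opening: 0.51
```

```bash
python3 - <<'E'
from h import *
go([.6386,-.057,.081],82.8)
E
```

```text
t 27.65 pos [ 0.6387 -0.057   0.0978] yaw 82.81 d [ 0.001 -0.001  0.28 ] a [0.003 0.001 0.002] n 0.3 open 45.0 F [-0.1 -0.1 -1.2]
```

>>> {"name": "servo_tool", "arguments": {"deltas": [{"dx": 0, "dy": 0, "dz": 0.06, "ax": 0, "ay": 0, "az": 0, "hand": 38}, {"dx": 0, "dy": 0, "dz": 0.12, "ax": 0, "ay": 0, "az": 0, "hand": 38}, {"dx": 0, "dy": 0, "dz": 0.18, "ax": 0, "ay": 0, "az": 0, "hand": 38}, {"dx": 0, "dy": 0, "dz": 0.24, "ax": 0, "ay": 0, "az": 0, "hand": 38}, {"dx": 0, "dy": 0, "dz": 0.29, "ax": 0, "ay": 0, "az": 0, "hand": 38}, {"dx": 0, "dy": 0, "dz": 0.29, "ax": 0, "ay": 0, "az": 0, "hand": 38}, {"dx": 0, "dy": 0, "dz": 0.29, "ax": 0, "ay": 0, "az": 0, "hand": 38}]}}

```text
clock: 28.52
tool_pos: [0.6387, -0.057, 0.0805]
eef_rot: [0.063, 0.998, 0.0, 0.0]
contact_force: [-0.6, 0.7, -1.2]
opening: 0.509
```

```bash
python3 - <<'E'
from h import *
go([.6386,-.057,.081],82.8)
m,p,D=snap('wrist','w16',(220,170,420,320),4)
E
```

```text
t 28.52 pos [ 0.6387 -0.057   0.0805] yaw 82.81 d [ 0.002 -0.001 -0.009] a [0.003 0.002 0.002] n 0.0 open 44.9 F [-0.6  0.7 -1.2]
```

View pics/w16.png

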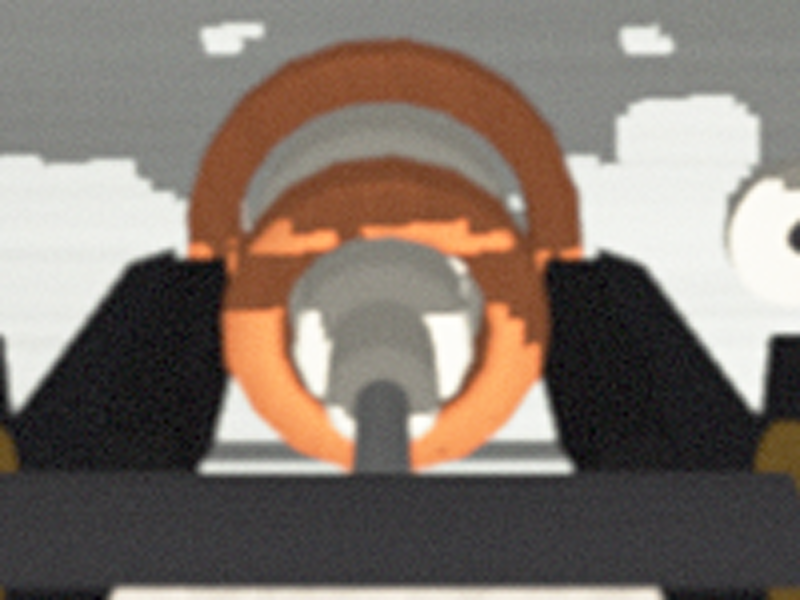

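>>> {"name": "servo_tool", "arguments": {"deltas": [{"dx": 0, "dy": 0, "dz": 0, "ax": 0, "ay": 0, "az": 0, "hand": 60}, {"dx": 0, "dy": 0, "dz": 0, "ax": 0, "ay": 0, "az": 0, "hand": 75}, {"dx": 0, "dy": 0, "dz": 0, "ax": 0, "ay": 0, "az": 0, "hand": 75}, {"dx": 0, "dy": 0, "dz": -0.5, "ax": 0, "ay": 0, "az": 0, "hand": 75}, {"dx": 0, "dy": 0, "dz": -1.2, "ax": 0, "ay": 0, "az": 0, "hand": 75}, {"dx": 0, "dy": 0, "dz": -1.4, "ax": 0, "ay": 0, "az": 0, "hand": 75}, {"dx": 0, "dy": 0, "dz": -1.4, "ax": 0, "ay": 0, "az": 0, "hand": 75}]}}

```text
clock: 29.45
tool_pos: [0.6389, -0.0572, 0.1648]
eef_rot: [0.063, 0.998, -0.0, 0.001]
contact_force: [0.8, -0.1, -0.0]
opening: 0.854
```

```bash
python3 - <<'E'
from h import *
m,p,D=snap('wrist','w17',(220,170,420,320),4)
m,p,D=snap('side','s17')
for o in rings('w',p,m): 
  if o[0]<300:print(o[:4])
go([.4430,-.2585,.160],82.8)
E
```

```text
(np.int32(68), array([397.8,  18.3]), array([ 0.7637, -1.2686]), 46.5)
(np.int32(89), array([293.9,  88.9]), array([ 0.9276, -0.5233]), 27.3)
(np.int32(70), array([407.4, 171.4]), array([ 0.4423, -0.2546]), 20.9)
(np.int32(228), array([317.6, 191.8]), array([ 0.6474, -0.0808]), 46.0)
(np.int32(237), array([202.7, 301.8]), array([0.7388, 0.3344]), 30.1)
t 29.55 pos [ 0.6378 -0.0575  0.163 ] yaw 82.81 d [ 2.802 -3.73   0.059] a [-0.007 -0.019  0.002] n 3.7 open 75.3 F [ 0.2 -0.3 -0.4]
```

View pics/w17.png

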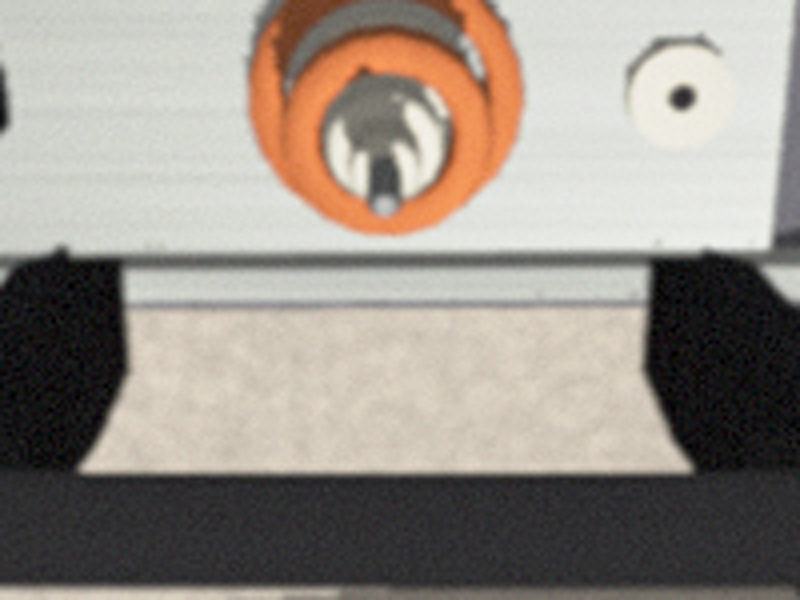

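>>> {"name": "servo_tool", "arguments": {"deltas": [{"dx": 2.8, "dy": -3.73, "dz": 0, "ax": 0, "ay": 0, "az": 15, "hand": 75}, {"dx": 2.8, "dy": -3.73, "dz": 0, "ax": 0, "ay": 0, "az": 15, "hand": 75}, {"dx": 2.8, "dy": -3.73, "dz": 0, "ax": 0, "ay": 0, "az": 15, "hand": 75}, {"dx": 2.8, "dy": -3.73, "dz": 0, "ax": 0, "ay": 0, "az": 15, "hand": 75}, {"dx": 2.8, "dy": -3.73, "dz": 0, "ax": 0, "ay": 0, "az": 15, "hand": 75}, {"dx": 2.8, "dy": -3.73, "dz": 0, "ax": 0, "ay": 0, "az": 15, "hand": 75}, {"dx": 2.8, "dy": -3.73, "dz": 0.4, "ax": 0, "ay": 0, "az": 15, "hand": 75}, {"dx": 2.8, "dy": -3.73, "dz": 0.8, "ax": 0, "ay": 0, "az": 15, "hand": 75}, {"dx": 2.8, "dy": -3.73, "dz": 0.8, "ax": 0, "ay": 0, "az": 15, "hand": 75}, {"dx": 2.8, "dy": -3.73, "dz": 0.8, "ax": 0, "ay": 0, "az": 15, "hand": 75}]}}

```text
clock: 30.8
tool_pos: [0.4431, -0.2577, 0.1151]
eef_rot: [0.75, 0.662, -0.001, -0.001]
contact_force: [0.2, -0.1, -1.1]
opening: 0.852
```

```bash
python3 - <<'E'
from h import *
m,p,D=snap('wrist','w18')
for o in rings('w',p,m): print(o[:4])
go([.4430,-.2585,.0285],-7.2)
E
```

```text
(np.int32(953), array([316.9, 209.1]), array([ 0.4423, -0.2611]), 18.1)
t 30.85 pos [ 0.4434 -0.2578  0.1155] yaw -7.1 d [-0.013 -0.003  1.45 ] a [-0.016 -0.006  0.017] n 1.4 open 75.1 F [-0.3 -0.3  0.3]
```

View pics/w18.png

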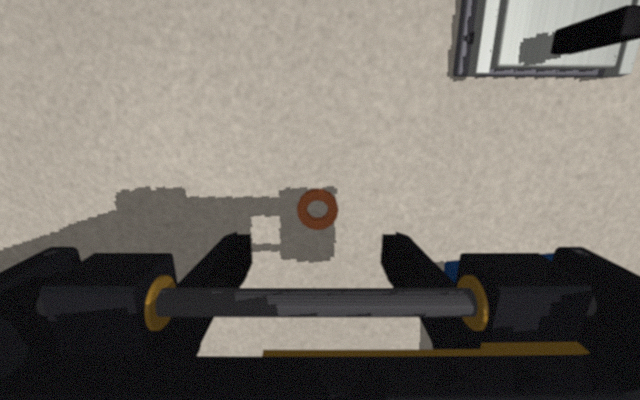

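```bash
python3 - <<'E'
from h import *
for n in ["scene","side"]:
    p=cv2.imread(f"pics/{n}0.png")[:,:,::-1].copy(); m=eyes.camera_model(n); D=np.load(f"pics/{n}0.npy")
    h=cv2.cvtColor(p,cv2.COLOR_RGB2HSV); k=((h[...,0]>100)&(h[...,0]<125)&(h[...,1]>120)).astype(np.uint8)
    N,l,st,c=cv2.connectedComponentsWithStats(k)
    for i in range(1,N):
        if st[i,4]>300:
            v,u=np.nonzero(l==i); P=depthpts(m,np.c_[u,v],D); P=P[(P[:,2]>.035)&(P[:,2]<.055)]
            if len(P)>200: print(n,c[i],cv2.boxPoints(cv2.minAreaRect(P[:,:2].astype(np.float32))).round(3).tolist())
E
```

```text
scene [176.5232816  336.56568736] [[0.5509999990463257, -0.47999998927116394], [0.6809999942779541, -0.48399999737739563], [0.6869999766349792, -0.33500000834465027], [0.5559999942779541, -0.3310000002384186]]
side [368.93377483 122.17880795] [[0.5509999990463257, -0.47699999809265137], [0.6769999861717224, -0.47999998927116394], [0.6809999942779541, -0.32899999618530273], [0.5550000071525574, -0.32600000500679016]]
```

>>> {"name": "servo_tool", "arguments": {"deltas": [{"dx": -0.055, "dy": -0.01, "dz": 0.6, "ax": 0, "ay": 0, "az": 0, "hand": 65}, {"dx": -0.055, "dy": -0.01, "dz": 1.2, "ax": 0, "ay": 0, "az": 0, "hand": 55}, {"dx": -0.055, "dy": -0.01, "dz": 1.45, "ax": 0, "ay": 0, "az": 0, "hand": 55}, {"dx": -0.055, "dy": -0.01, "dz": 1.45, "ax": 0, "ay": 0, "az": 0, "hand": 55}, {"dx": -0.055, "dy": -0.01, "dz": 1.45, "ax": 0, "ay": 0, "az": 0, "hand": 55}, {"dx": -0.055, "dy": -0.01, "dz": 1.45, "ax": 0, "ay": 0, "az": 0, "hand": 30}, {"dx": -0.055, "dy": -0.01, "dz": 1.45, "ax": 0, "ay": 0, "az": 0, "hand": 30}, {"dx": -0.055, "dy": -0.01, "dz": 1.45, "ax": 0, "ay": 0, "az": 0, "hand": 30}, {"dx": -0.055, "dy": -0.01, "dz": 1.45, "ax": 0, "ay": 0, "az": 0, "hand": 30}, {"dx": -0.055, "dy": -0.01, "dz": 1.45, "ax": 0, "ay": 0, "az": 0, "hand": 30}], "newtons": 10}}

```text
clock: 32.1
tool_pos: [0.4433, -0.2615, 0.0299]
eef_rot: [0.75, 0.661, 0.0, 0.0]
contact_force: [-0.5, -0.1, 6.2]
opening: 0.397
```

```bash
python3 - <<'E'
from h import *
go([.4425,-.261,.0285],-7.2)
E
```

```text
t 32.1 pos [ 0.4433 -0.2615  0.0299] yaw -7.19 d [ 0.007 -0.014  0.023] a [0.01  0.003 0.001] n 0.0 open 35.0 F [-0.5 -0.1  6.2]
```

>>> {"name": "servo_tool", "arguments": {"deltas": [{"dx": 0, "dy": 0, "dz": 0, "ax": 0, "ay": 0, "az": 0, "hand": 42}, {"dx": 0, "dy": 0, "dz": 0, "ax": 0, "ay": 0, "az": 0, "hand": 60}, {"dx": 0, "dy": 0, "dz": -0.5, "ax": 0, "ay": 0, "az": 0, "hand": 65}, {"dx": 0, "dy": 0, "dz": -0.6, "ax": 0, "ay": 0, "az": -15, "hand": 65}, {"dx": 0, "dy": 0, "dz": -0.6, "ax": 0, "ay": 0, "az": -15, "hand": 65}, {"dx": 0, "dy": 0, "dz": -0.6, "ax": 0, "ay": 0, "az": -15, "hand": 65}, {"dx": 0, "dy": 0, "dz": -0.6, "ax": 0, "ay": 0, "az": -15, "hand": 65}, {"dx": 0, "dy": 0, "dz": -0.6, "ax": 0, "ay": 0, "az": -15, "hand": 65}, {"dx": 0, "dy": 0, "dz": -0.6, "ax": 0, "ay": 0, "az": -15, "hand": 65}, {"dx": 0, "dy": 0, "dz": -0.6, "ax": 0, "ay": 0, "az": -15, "hand": 65}]}}

```text
clock: 33.35
tool_pos: [0.4426, -0.2613, 0.0651]
eef_rot: [0.188, 0.982, 0.0, -0.0]
contact_force: [0.9, 0.6, -0.8]
opening: 0.734
```

```bash
python3 - <<'E'
from h import *
go([.4433,-.2615,.0295],82.8)
E
```

```text
t 33.35 pos [ 0.4426 -0.2613  0.0651] yaw 68.36 d [-0.012  0.001  0.593] a [ 2.000e-03 -6.000e-03 -2.407e+00] n 0.6 open 64.6 F [ 0.9  0.6 -0.8]
```

>>> {"name": "servo_tool", "arguments": {"deltas": [{"dx": -0.01, "dy": 0, "dz": 0, "ax": 0, "ay": 0, "az": -2.4, "hand": 65}, {"dx": -0.01, "dy": 0, "dz": 0.2, "ax": 0, "ay": 0, "az": -2.4, "hand": 60}, {"dx": -0.01, "dy": 0, "dz": 0.5, "ax": 0, "ay": 0, "az": -2.4, "hand": 60}, {"dx": -0.01, "dy": 0, "dz": 0.59, "ax": 0, "ay": 0, "az": -2.4, "hand": 60}, {"dx": -0.01, "dy": 0, "dz": 0.59, "ax": 0, "ay": 0, "az": -2.4, "hand": 60}, {"dx": -0.01, "dy": 0, "dz": 0.59, "ax": 0, "ay": 0, "az": -2.4, "hand": 28}, {"dx": -0.01, "dy": 0, "dz": 0.59, "ax": 0, "ay": 0, "az": -2.4, "hand": 28}, {"dx": -0.01, "dy": 0, "dz": 0.59, "ax": 0, "ay": 0, "az": -2.4, "hand": 28}, {"dx": -0.01, "dy": 0, "dz": 0.59, "ax": 0, "ay": 0, "az": -2.4, "hand": 28}, {"dx": -0.01, "dy": 0, "dz": 0.59, "ax": 0, "ay": 0, "az": -2.4, "hand": 28}], "newtons": 30}}

```text
clock: 34.6
tool_pos: [0.4437, -0.2616, 0.0303]
eef_rot: [0.066, 0.998, -0.0, 0.0]
contact_force: [0.4, -0.4, 4.5]
opening: 0.391
```

```bash
python3 - <<'E'
from h import *
go([.4433,-.2615,.0295],82.8)
E
```

```text
t 34.6 pos [ 0.4437 -0.2616  0.0303] yaw 82.41 d [0.007 0.001 0.013] a [-0.002  0.005 -0.065] n 0.0 open 34.5 F [ 0.4 -0.4  4.5]
```

>>> {"name": "servo_tool", "arguments": {"deltas": [{"dx": 0, "dy": 0, "dz": -0.5, "ax": 0, "ay": 0, "az": 0, "hand": 28}, {"dx": 0, "dy": 0, "dz": -1.3, "ax": 0, "ay": 0, "az": 0, "hand": 28}, {"dx": 0, "dy": 0, "dz": -2.1, "ax": 0, "ay": 0, "az": 0, "hand": 28}, {"dx": -0.5, "dy": 0.7, "dz": -2.1, "ax": 0, "ay": 0, "az": 0, "hand": 28}, {"dx": -1.0, "dy": 1.4, "dz": -2.1, "ax": 0, "ay": 0, "az": 0, "hand": 28}, {"dx": -1.5, "dy": 2.1, "dz": -2.1, "ax": 0, "ay": 0, "az": 0, "hand": 28}, {"dx": -2.1, "dy": 2.8, "dz": -2.1, "ax": 0, "ay": 0, "az": 0, "hand": 28}, {"dx": -2.6, "dy": 3.5, "dz": -2.1, "ax": 0, "ay": 0, "az": 0, "hand": 28}, {"dx": -2.77, "dy": 3.8, "dz": -2.1, "ax": 0, "ay": 0, "az": 0, "hand": 28}, {"dx": -2.77, "dy": 3.8, "dz": -2.1, "ax": 0, "ay": 0, "az": 0, "hand": 28}]}}

```text
clock: 35.85
tool_pos: [0.6381, -0.0561, 0.1555]
eef_rot: [0.065, 0.998, 0.0, -0.0]
contact_force: [-0.1, -1.6, -0.8]
opening: 0.389
```

>>> {"name": "servo_tool", "arguments": {"deltas": [{"dx": 0, "dy": 0, "dz": 0, "ax": 0, "ay": 0, "az": -0.06, "hand": 28}, {"dx": 0, "dy": 0, "dz": 0, "ax": 0, "ay": 0, "az": -0.06, "hand": 28}, {"dx": 0, "dy": 0, "dz": 0, "ax": 0, "ay": 0, "az": -0.06, "hand": 28}]}}

```text
clock: 36.22
tool_pos: [0.6378, -0.0589, 0.156]
eef_rot: [0.064, 0.998, -0.0, -0.0]
contact_force: [-0.6, -0.3, -0.0]
opening: 0.391
```

```bash
python3 - <<'E'
from h import *
go([.6384,-.057,.150],82.8)
m,p,D=snap('wrist','w19',(220,170,420,320),4)
E
```

```text
t 36.23 pos [ 0.6378 -0.0589  0.156 ] yaw 82.68 d [-0.005  0.032  0.1  ] a [-0.006 -0.003 -0.02 ] n 0.1 open 34.5 F [-0.6 -0.3 -0. ]
```

View pics/w19.png

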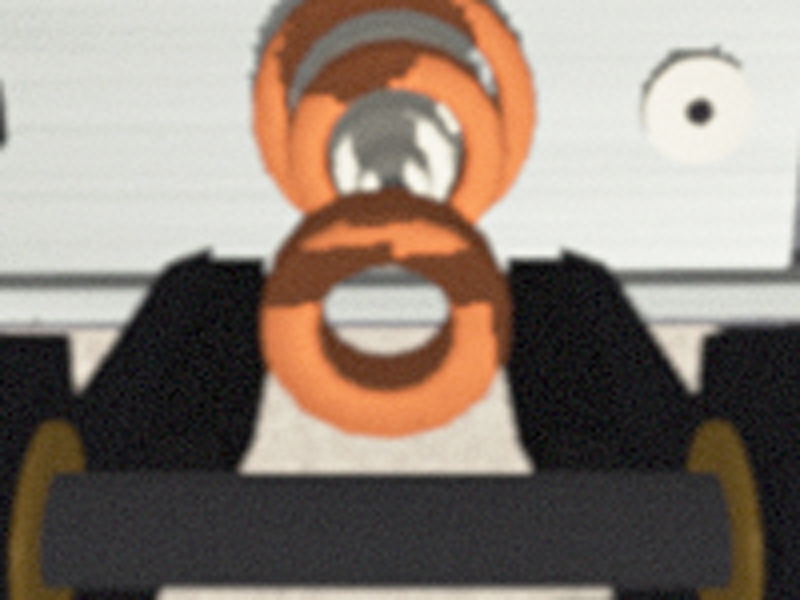

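>>> {"name": "servo_tool", "arguments": {"deltas": [{"dx": 0, "dy": 0.03, "dz": 0, "ax": 0, "ay": 0, "az": 0, "hand": 28}, {"dx": 0, "dy": 0.03, "dz": 0, "ax": 0, "ay": 0, "az": 0, "hand": 28}, {"dx": 0, "dy": 0.03, "dz": 0.3, "ax": 0, "ay": 0, "az": 0, "hand": 28}, {"dx": 0, "dy": 0.03, "dz": 0.55, "ax": 0, "ay": 0, "az": 0, "hand": 28}, {"dx": 0, "dy": 0.03, "dz": 0.72, "ax": 0, "ay": 0, "az": 0, "hand": 28}, {"dx": 0, "dy": 0.03, "dz": 0.72, "ax": 0, "ay": 0, "az": 0, "hand": 28}, {"dx": 0, "dy": 0.03, "dz": 0.72, "ax": 0, "ay": 0, "az": 0, "hand": 28}, {"dx": 0, "dy": 0.03, "dz": 0.72, "ax": 0, "ay": 0, "az": 0, "hand": 28}]}}

```text
clock: 37.28
tool_pos: [0.6389, -0.0555, 0.1133]
eef_rot: [0.063, 0.998, 0.0, 0.001]
contact_force: [1.1, 0.1, -1.2]
opening: 0.387
```

```bash
python3 - <<'E'
from h import *
go([.6384,-.057,.0955],82.8)
m,p,D=snap('wrist','w20',(220,170,420,320),4)
E
```

```text
t 37.27 pos [ 0.6389 -0.0555  0.1133] yaw 82.77 d [ 0.006 -0.026  0.297] a [ 0.005  0.01  -0.005] n 0.3 open 34.1 F [ 1.1  0.1 -1.2]
```

View pics/w20.png

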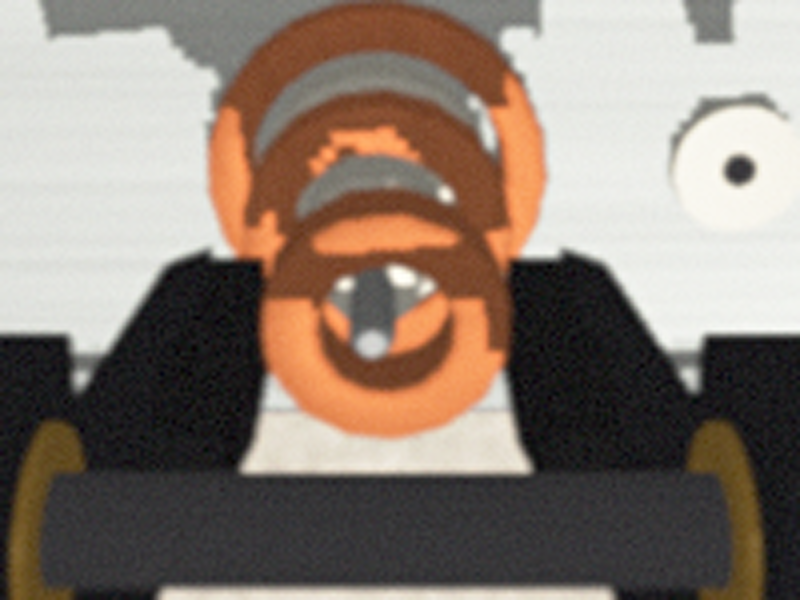

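>>> {"name": "servo_tool", "arguments": {"deltas": [{"dx": 0.01, "dy": -0.02, "dz": 0.03, "ax": 0, "ay": 0, "az": 0, "hand": 28}, {"dx": 0.01, "dy": -0.02, "dz": 0.03, "ax": 0, "ay": 0, "az": 0, "hand": 28}, {"dx": 0.01, "dy": -0.02, "dz": 0.03, "ax": 0, "ay": 0, "az": 0, "hand": 28}, {"dx": 0.01, "dy": -0.02, "dz": 0.03, "ax": 0, "ay": 0, "az": 0, "hand": 28}, {"dx": 0.01, "dy": -0.02, "dz": 0.03, "ax": 0, "ay": 0, "az": 0, "hand": 28}]}}

```text
clock: 37.95
tool_pos: [0.6379, -0.0567, 0.111]
eef_rot: [0.063, 0.998, 0.0, 0.0]
contact_force: [-0.2, 1.1, -0.7]
opening: 0.383
```

```bash
python3 - <<'E'
from h import *
go([.6384,-.057,.0955],82.8)
E
```

```text
t 37.95 pos [ 0.6379 -0.0567  0.111 ] yaw 82.77 d [-0.01  -0.004  0.258] a [ 0.003  0.001 -0.005] n 0.3 open 33.8 F [-0.2  1.1 -0.7]
```

>>> {"name": "servo_tool", "arguments": {"deltas": [{"dx": -0.01, "dy": -0.004, "dz": 0.05, "ax": 0, "ay": 0, "az": 0, "hand": 28}, {"dx": -0.01, "dy": -0.004, "dz": 0.1, "ax": 0, "ay": 0, "az": 0, "hand": 28}, {"dx": -0.01, "dy": -0.004, "dz": 0.15, "ax": 0, "ay": 0, "az": 0, "hand": 28}, {"dx": -0.01, "dy": -0.004, "dz": 0.2, "ax": 0, "ay": 0, "az": 0, "hand": 28}, {"dx": -0.01, "dy": -0.004, "dz": 0.25, "ax": 0, "ay": 0, "az": 0, "hand": 28}, {"dx": -0.01, "dy": -0.004, "dz": 0.25, "ax": 0, "ay": 0, "az": 0, "hand": 28}, {"dx": -0.01, "dy": -0.004, "dz": 0.25, "ax": 0, "ay": 0, "az": 0, "hand": 28}]}}

```text
clock: 38.83
tool_pos: [0.6385, -0.057, 0.096]
eef_rot: [0.063, 0.998, 0.0, 0.0]
contact_force: [-0.4, -0.2, -0.5]
opening: 0.391
```

```bash
python3 - <<'E'
from h import *
go([.6384,-.057,.0945],82.8)
m,p,D=snap('wrist','w21',(220,170,420,320),4)
E
```

```text
t 38.83 pos [ 0.6385 -0.057   0.096 ] yaw 82.78 d [ 0.001 -0.     0.026] a [ 0.002  0.002 -0.004] n 0.0 open 34.5 F [-0.4 -0.2 -0.5]
```

View pics/w21.png

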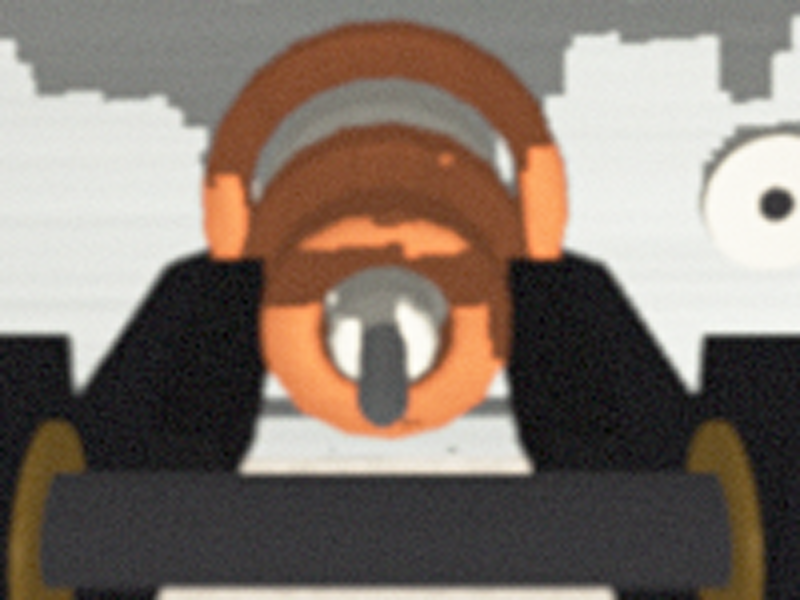

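Ring 4 is on its step, about 1.7 mm above seating. Release and rise.

>>> {"name": "servo_tool", "arguments": {"deltas": [{"dx": 0, "dy": 0, "dz": 0.01, "ax": 0, "ay": 0, "az": 0, "hand": 50}, {"dx": 0, "dy": 0, "dz": 0.01, "ax": 0, "ay": 0, "az": 0, "hand": 60}, {"dx": 0, "dy": 0, "dz": 0, "ax": 0, "ay": 0, "az": 0, "hand": 60}, {"dx": 0, "dy": 0, "dz": -0.5, "ax": 0, "ay": 0, "az": 0, "hand": 60}, {"dx": 0, "dy": 0, "dz": -1.1, "ax": 0, "ay": 0, "az": 0, "hand": 60}, {"dx": 0, "dy": 0, "dz": -1.1, "ax": 0, "ay": 0, "az": 0, "hand": 60}, {"dx": 0, "dy": 0, "dz": -1.1, "ax": 0, "ay": 0, "az": 0, "hand": 60}]}}

```text
clock: 39.75
tool_pos: [0.6379, -0.0574, 0.1614]
eef_rot: [0.063, 0.998, -0.0, -0.0]
contact_force: [-0.2, 0.2, -0.2]
opening: 0.678
```

```bash
python3 - <<'E'
from h import *
m,p,D=snap('wrist','w22',(220,170,420,320),4)
m,p,D=snap('side','s22',(220,90,430,290),3)
go([.4629,.0003,.100],82.99)
E
```

```text
t 39.85 pos [ 0.6376 -0.0574  0.1607] yaw 82.78 d [3.006 0.589 1.018] a [-0.005 -0.021 -0.035] n 3.0 open 59.9 F [-0.  -1.1 -0.1]
```

View pics/w22.png

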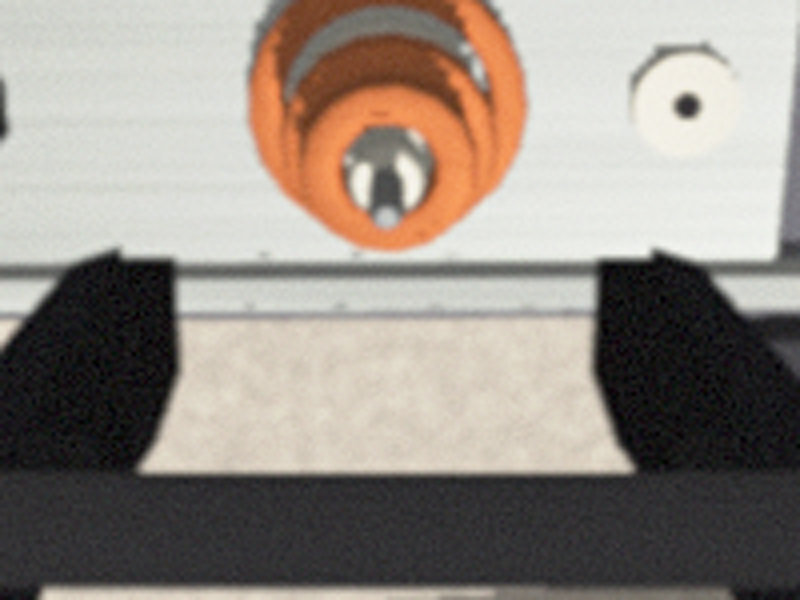

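View pics/s22.png

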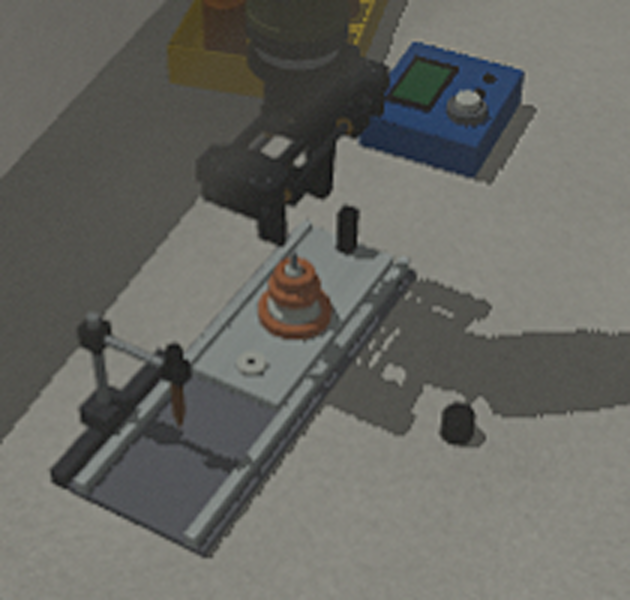

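Both views show the three rings stacked level on their steps and the cap standing on the bench at side pixel (458,424) of the crop. Now fetch the cap.

>>> {"name": "servo_tool", "arguments": {"deltas": [{"dx": 1.0, "dy": 0.2, "dz": 0, "ax": 0, "ay": 0, "az": -0.03, "hand": 50}, {"dx": 2.0, "dy": 0.4, "dz": 0, "ax": 0, "ay": 0, "az": -0.03, "hand": 50}, {"dx": 3.0, "dy": 0.59, "dz": 0, "ax": 0, "ay": 0, "az": -0.03, "hand": 50}, {"dx": 3.0, "dy": 0.59, "dz": 0.7, "ax": 0, "ay": 0, "az": -0.03, "hand": 50}, {"dx": 3.0, "dy": 0.59, "dz": 1.3, "ax": 0, "ay": 0, "az": -0.03, "hand": 50}, {"dx": 3.0, "dy": 0.59, "dz": 1.3, "ax": 0, "ay": 0, "az": -0.03, "hand": 50}, {"dx": 3.0, "dy": 0.59, "dz": 1.3, "ax": 0, "ay": 0, "az": -0.03, "hand": 50}]}}

```text
clock: 40.72
tool_pos: [0.4644, 0.001, 0.0844]
eef_rot: [0.061, 0.998, 0.0, 0.0]
contact_force: [0.6, 1.2, -0.4]
opening: 0.566
```

```bash
python3 - <<'E'
from h import *
go([.4629,.0003,.0285],82.99)
m,p,D=snap('wrist','w23')
E
```

```text
t 40.73 pos [0.4644 0.001  0.0844] yaw 82.95 d [ 0.024 -0.014  0.931] a [ 0.005  0.    -0.006] n 0.9 open 49.8 F [ 0.6  1.2 -0.4]
```

View pics/w23.png

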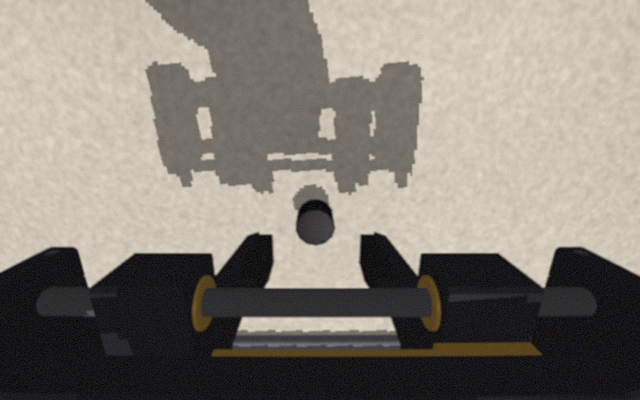

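>>> {"name": "servo_tool", "arguments": {"deltas": [{"dx": 0.02, "dy": -0.01, "dz": 0.3, "ax": 0, "ay": 0, "az": 0, "hand": 50}, {"dx": 0.02, "dy": -0.01, "dz": 0.6, "ax": 0, "ay": 0, "az": 0, "hand": 50}, {"dx": 0.02, "dy": -0.01, "dz": 0.85, "ax": 0, "ay": 0, "az": 0, "hand": 50}, {"dx": 0.02, "dy": -0.01, "dz": 0.85, "ax": 0, "ay": 0, "az": 0, "hand": 50}, {"dx": 0.02, "dy": -0.01, "dz": 0.85, "ax": 0, "ay": 0, "az": 0, "hand": 50}, {"dx": 0.02, "dy": -0.01, "dz": 0.85, "ax": 0, "ay": 0, "az": 0, "hand": 50}]}}

```text
clock: 41.52
tool_pos: [0.4635, 0.0002, 0.0338]
eef_rot: [0.062, 0.998, 0.0, 0.001]
contact_force: [0.6, 0.1, -0.8]
opening: 0.568
```

```bash
python3 - <<'E'
from h import *
go([.4629,.0003,.0285],82.99)
E
```

```text
t 41.52 pos [4.635e-01 2.000e-04 3.380e-02] yaw 82.93 d [ 0.01  -0.     0.088] a [ 0.007  0.013 -0.011] n 0.1 open 50.0 F [ 0.6  0.1 -0.8]
```

>>> {"name": "servo_tool", "arguments": {"deltas": [{"dx": 0.01, "dy": 0, "dz": 0.08, "ax": 0, "ay": 0, "az": 0, "hand": 50}, {"dx": 0.01, "dy": 0, "dz": 0.08, "ax": 0, "ay": 0, "az": 0, "hand": 50}, {"dx": 0.01, "dy": 0, "dz": 0.08, "ax": 0, "ay": 0, "az": 0, "hand": 50}, {"dx": 0.01, "dy": 0, "dz": 0.08, "ax": 0, "ay": 0, "az": 0, "hand": 20}, {"dx": 0.01, "dy": 0, "dz": 0.08, "ax": 0, "ay": 0, "az": 0, "hand": 20}, {"dx": 0.01, "dy": 0, "dz": 0.08, "ax": 0, "ay": 0, "az": 0, "hand": 20}, {"dx": 0.01, "dy": 0, "dz": 0.08, "ax": 0, "ay": 0, "az": 0, "hand": 20}, {"dx": 0.01, "dy": 0, "dz": 0.08, "ax": 0, "ay": 0, "az": 0, "hand": 20}], "newtons": 15}}

```text
clock: 42.52
tool_pos: [0.4624, 0.0004, 0.0282]
eef_rot: [0.061, 0.998, 0.0, 0.0]
contact_force: [0.4, -1.1, 0.3]
opening: 0.301
```

```bash
python3 - <<'E'
from h import *
go([.4629,.0003,.0285],82.99)
E
```

```text
t 42.52 pos [4.624e-01 4.000e-04 2.820e-02] yaw 82.95 d [-0.008 -0.    -0.005] a [ 0.002  0.001 -0.006] n 0.0 open 26.5 F [ 0.4 -1.1  0.3]
```

>>> {"name": "servo_tool", "arguments": {"deltas": [{"dx": 0, "dy": 0, "dz": -0.5, "ax": 0, "ay": 0, "az": 0, "hand": 20}, {"dx": 0, "dy": 0, "dz": -1.3, "ax": 0, "ay": 0, "az": 0, "hand": 20}, {"dx": 0, "dy": 0, "dz": -2.1, "ax": 0, "ay": 0, "az": 0, "hand": 20}, {"dx": -0.8, "dy": -0.15, "dz": -2.2, "ax": 0, "ay": 0, "az": 0, "hand": 20}, {"dx": -1.6, "dy": -0.3, "dz": -2.2, "ax": 0, "ay": 0, "az": 0, "hand": 20}, {"dx": -2.4, "dy": -0.45, "dz": -2.2, "ax": 0, "ay": 0, "az": 0, "hand": 20}, {"dx": -3.0, "dy": -0.6, "dz": -2.2, "ax": 0, "ay": 0, "az": 0, "hand": 20}, {"dx": -3.0, "dy": -0.6, "dz": -2.2, "ax": 0, "ay": 0, "az": 0, "hand": 20}, {"dx": -3.0, "dy": -0.6, "dz": -2.2, "ax": 0, "ay": 0, "az": 0, "hand": 20}, {"dx": -3.0, "dy": -0.6, "dz": -2.2, "ax": 0, "ay": 0, "az": 0, "hand": 20}]}}

```text
clock: 43.78
tool_pos: [0.6353, -0.0568, 0.1602]
eef_rot: [0.061, 0.998, 0.0, -0.001]
contact_force: [-0.0, -0.0, -0.0]
opening: 0.302
```

```bash
python3 - <<'E'
from h import *
go([.6366,-.0574,.135],82.99)
E
```

```text
t 43.77 pos [ 0.6353 -0.0568  0.1602] yaw 83.06 d [-0.023 -0.008  0.419] a [-0.    -0.013  0.011] n 0.4 open 26.6 F [-0. -0. -0.]
```

>>> {"name": "servo_tool", "arguments": {"deltas": [{"dx": -0.02, "dy": -0.01, "dz": 0.2, "ax": 0, "ay": 0, "az": 0.01, "hand": 20}, {"dx": -0.02, "dy": -0.01, "dz": 0.42, "ax": 0, "ay": 0, "az": 0.01, "hand": 20}, {"dx": -0.02, "dy": -0.01, "dz": 0.42, "ax": 0, "ay": 0, "az": 0.01, "hand": 20}, {"dx": -0.02, "dy": -0.01, "dz": 0.42, "ax": 0, "ay": 0, "az": 0.01, "hand": 20}, {"dx": -0.02, "dy": -0.01, "dz": 0.42, "ax": 0, "ay": 0, "az": 0.01, "hand": 20}, {"dx": -0.02, "dy": -0.01, "dz": 0.42, "ax": 0, "ay": 0, "az": 0.01, "hand": 20}]}}

```text
clock: 44.52
tool_pos: [0.6379, -0.0582, 0.1353]
eef_rot: [0.062, 0.998, 0.0, 0.0]
contact_force: [-0.6, 0.1, -0.5]
opening: 0.306
```

```bash
python3 - <<'E'
from h import *
go([.6366,-.0574,.107],82.99)
m,p,D=snap('wrist','w24',(220,170,420,320),4)
E
```

```text
t 44.52 pos [ 0.6379 -0.0582  0.1353] yaw 82.89 d [0.024 0.01  0.471] a [ 0.003  0.006 -0.016] n 0.5 open 27.0 F [-0.6  0.1 -0.5]
```

View pics/w24.png

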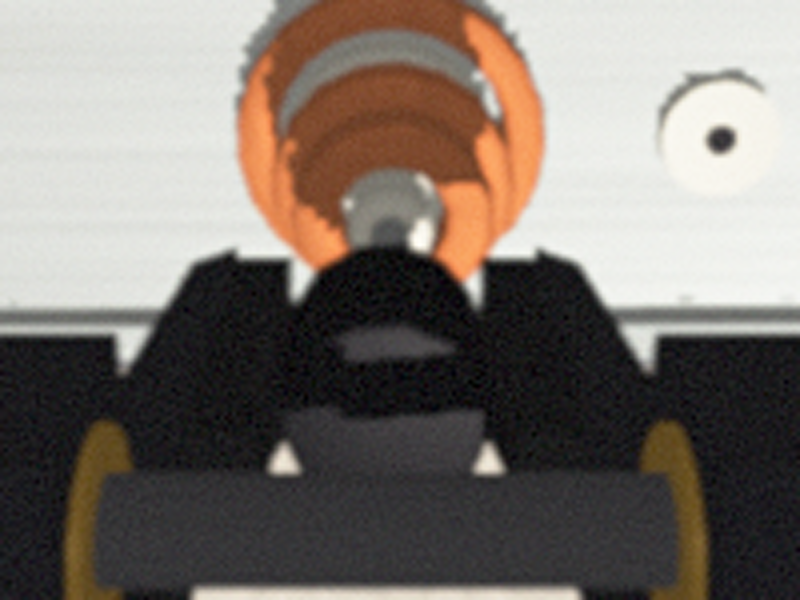

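>>> {"name": "servo_tool", "arguments": {"deltas": [{"dx": 0.02, "dy": 0.01, "dz": 0.05, "ax": 0, "ay": 0, "az": 0, "hand": 20}, {"dx": 0.02, "dy": 0.01, "dz": 0.05, "ax": 0, "ay": 0, "az": 0, "hand": 20}, {"dx": 0.02, "dy": 0.01, "dz": 0.05, "ax": 0, "ay": 0, "az": 0, "hand": 20}, {"dx": 0.02, "dy": 0.01, "dz": 0.05, "ax": 0, "ay": 0, "az": 0, "hand": 20}, {"dx": 0.02, "dy": 0.01, "dz": 0.05, "ax": 0, "ay": 0, "az": 0, "hand": 20}]}}

```text
clock: 45.2
tool_pos: [0.6367, -0.0575, 0.132]
eef_rot: [0.062, 0.998, 0.0, 0.0]
contact_force: [-0.6, -0.1, 0.4]
opening: 0.306
```

```bash
python3 - <<'E'
from h import *
go([.6366,-.0574,.107],82.99)
E
```

```text
t 45.2 pos [ 0.6367 -0.0575  0.132 ] yaw 82.89 d [0.001 0.001 0.417] a [ 0.002  0.001 -0.017] n 0.4 open 27.0 F [-0.6 -0.1  0.4]
```

>>> {"name": "servo_tool", "arguments": {"deltas": [{"dx": 0, "dy": 0, "dz": 0.06, "ax": 0, "ay": 0, "az": 0, "hand": 20}, {"dx": 0, "dy": 0, "dz": 0.12, "ax": 0, "ay": 0, "az": 0, "hand": 20}, {"dx": 0, "dy": 0, "dz": 0.18, "ax": 0, "ay": 0, "az": 0, "hand": 20}, {"dx": 0, "dy": 0, "dz": 0.2, "ax": 0, "ay": 0, "az": 0, "hand": 20}, {"dx": 0, "dy": 0, "dz": 0.2, "ax": 0, "ay": 0, "az": 0, "hand": 20}]}}

```text
clock: 45.82
tool_pos: [0.6366, -0.0575, 0.1198]
eef_rot: [0.062, 0.998, 0.0, -0.0]
contact_force: [0.7, -0.6, -0.4]
opening: 0.308
```

```bash
python3 - <<'E'
from h import *
go([.6366,-.0574,.107],82.99)
E
```

```text
t 45.83 pos [ 0.6366 -0.0575  0.1198] yaw 82.89 d [-0.001  0.001  0.213] a [ 0.002 -0.002 -0.016] n 0.2 open 27.1 F [ 0.7 -0.6 -0.4]
```

Stud is inside the cap bore with no force. Continue to seating.

>>> {"name": "servo_tool", "arguments": {"deltas": [{"dx": 0, "dy": 0, "dz": 0.06, "ax": 0, "ay": 0, "az": 0, "hand": 20}, {"dx": 0, "dy": 0, "dz": 0.12, "ax": 0, "ay": 0, "az": 0, "hand": 20}, {"dx": 0, "dy": 0, "dz": 0.18, "ax": 0, "ay": 0, "az": 0, "hand": 20}, {"dx": 0, "dy": 0, "dz": 0.22, "ax": 0, "ay": 0, "az": 0, "hand": 20}, {"dx": 0, "dy": 0, "dz": 0.22, "ax": 0, "ay": 0, "az": 0, "hand": 20}, {"dx": 0, "dy": 0, "dz": 0.22, "ax": 0, "ay": 0, "az": 0, "hand": 20}]}}

```text
clock: 46.58
tool_pos: [0.6366, -0.0575, 0.1068]
eef_rot: [0.062, 0.998, 0.0, 0.0]
contact_force: [-0.4, -0.6, -1.1]
opening: 0.305
```

```bash
python3 - <<'E'
from h import *
go([.6366,-.0574,.106],82.99)
E
```

```text
t 46.58 pos [ 0.6366 -0.0575  0.1068] yaw 82.89 d [0.001 0.001 0.013] a [ 0.002  0.001 -0.016] n 0.0 open 26.8 F [-0.4 -0.6 -1.1]
```

>>> {"name": "servo_tool", "arguments": {"deltas": [{"dx": 0, "dy": 0, "dz": 0, "ax": 0, "ay": 0, "az": 0, "hand": 35}, {"dx": 0, "dy": 0, "dz": 0, "ax": 0, "ay": 0, "az": 0, "hand": 50}, {"dx": 0, "dy": 0, "dz": -0.5, "ax": 0, "ay": 0, "az": 0, "hand": 50}, {"dx": 0, "dy": 0, "dz": -1.2, "ax": 0, "ay": 0, "az": 0, "hand": 50}, {"dx": 0, "dy": 0, "dz": -1.8, "ax": 0, "ay": 0, "az": 0, "hand": 50}, {"dx": 0, "dy": 0, "dz": -1.8, "ax": 0, "ay": 0, "az": 0, "hand": 50}, {"dx": 0, "dy": 0, "dz": -1.8, "ax": 0, "ay": 0, "az": 0, "hand": 50}]}}

```text
clock: 47.45
tool_pos: [0.6361, -0.0578, 0.2141]
eef_rot: [0.062, 0.998, -0.0, -0.001]
contact_force: [0.2, 0.0, -1.3]
opening: 0.566
```

```bash
python3 - <<'E'
from h import *
m,p,D=snap('wrist','w25')
m,p,D=snap('side','s25',(220,90,430,290),3)
m,p,D=snap('scene','c25',(240,170,440,310),4)
go([.6265,-.1555,.17],-7.2)
E
```

```text
t 47.6 pos [ 0.6358 -0.0577  0.2133] yaw 82.9 d [-0.049 -1.636  0.722] a [-0.021 -0.016 15.017] n 1.6 open 50.1 F [-0.1  0.3 -0.7]
```

View pics/w25.png

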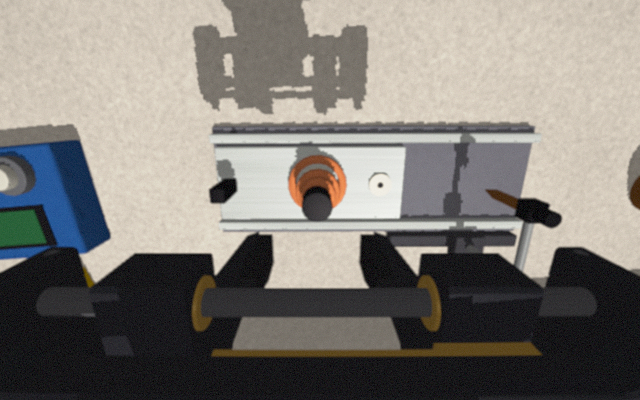

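View pics/s25.png

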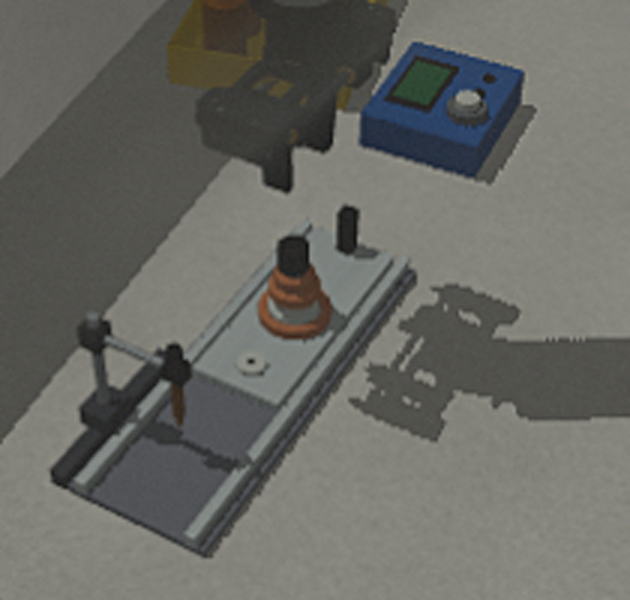

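View pics/c25.png

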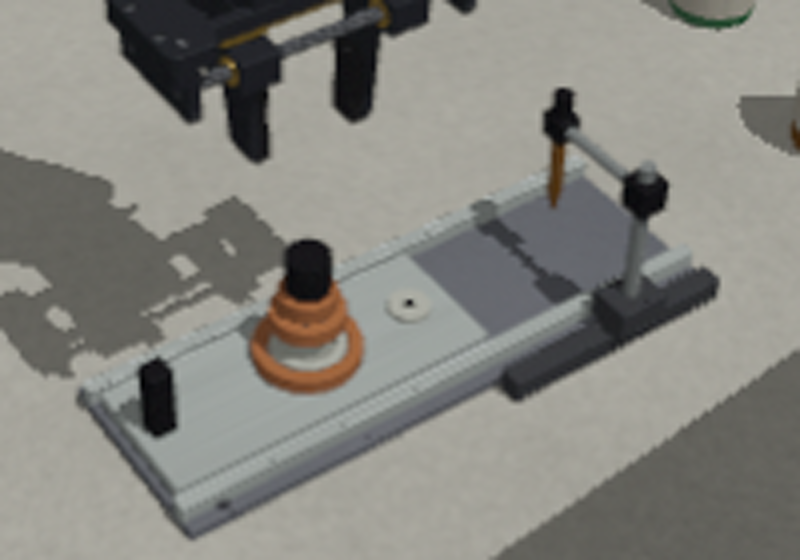

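```bash
python3 - <<'E'
from h import *
d=np.load("pics/w25.npz"); w=eyes.camera_model('wrist'); w['pose']=d['pose']
a=eyes.camera_model("scene"); b=eyes.camera_model("side")
E={'a':(378.75,221.75),'b':(279.7,231.3),'w':(487,190.3)}; M={'a':(341.75,245.75),'b':(303.7,210.7),'w':(380,184)}
cam={'a':a,'b':b,'w':w}
u=np.array([np.cos(np.radians(82.7)),np.sin(np.radians(82.7)),0])
for p,q in (('a','b'),('a','w'),('b','w')):
    e=tri(cam[p],E[p],cam[q],E[q]); m=tri(cam[p],M[p],cam[q],M[q]); print(p,q,e[0].round(4),e[1].round(4),m[0].round(4),m[1].round(4),((e[0]-m[0])@u).round(4), np.cross(u,e[0]-m[0])[2].round(4))
for c in 'abw':
    print(c,((plane(cam[c],[E[c]],.046)-plane(cam[c],[M[c]],.024))[0]@u).round(4))
print(plane(w,[(225,188)],.07))
E
```

```text
a b [0.6624 0.1218 0.0492] 0.0019 [0.6471 0.0147 0.0235] 0.0001 0.1081 -0.0015
a w [0.6611 0.1248 0.0458] 0.0006 [0.6465 0.0151 0.0227] 0.0004 0.1107 -0.0005
b w [0.6601 0.1219 0.0502] 0.001 [0.6466 0.0147 0.0235] 0.0006 0.108 0.0001
a 0.1117
b 0.1047
w 0.1107
[[ 0.61897681 -0.14599568  0.07      ]]
```

>>> {"name": "servo_tool", "arguments": {"deltas": [{"dx": -0.04, "dy": -1.64, "dz": 0.3, "ax": 0, "ay": 0, "az": 15, "hand": 60}, {"dx": -0.04, "dy": -1.64, "dz": 0.5, "ax": 0, "ay": 0, "az": 15, "hand": 60}, {"dx": -0.04, "dy": -1.64, "dz": 0.7, "ax": 0, "ay": 0, "az": 15, "hand": 60}, {"dx": -0.04, "dy": -1.64, "dz": 0.7, "ax": 0, "ay": 0, "az": 15, "hand": 60}, {"dx": -0.04, "dy": -1.64, "dz": 0.7, "ax": 0, "ay": 0, "az": 15, "hand": 60}, {"dx": -0.04, "dy": -1.64, "dz": 0.7, "ax": 0, "ay": 0, "az": 15, "hand": 60}, {"dx": -0.04, "dy": -1.64, "dz": 0.7, "ax": 0, "ay": 0, "az": 15, "hand": 60}, {"dx": -0.04, "dy": -1.64, "dz": 0.7, "ax": 0, "ay": 0, "az": 15, "hand": 60}, {"dx": -0.04, "dy": -1.64, "dz": 0.7, "ax": 0, "ay": 0, "az": 15, "hand": 60}, {"dx": -0.04, "dy": -1.64, "dz": 0.7, "ax": 0, "ay": 0, "az": 15, "hand": 60}]}}

```text
clock: 48.85
tool_pos: [0.6264, -0.1552, 0.1718]
eef_rot: [0.749, 0.662, -0.001, -0.001]
contact_force: [-0.5, -0.9, -0.4]
opening: 0.68
```

```bash
python3 - <<'E'
from h import *
go([.6253,-.1562,.053],-7.2)
m,p,D=snap('wrist','w26')
print(proj(m,[[.6253,-.1562,.07]]))
E
```

```text
t 48.85 pos [ 0.6264 -0.1552  0.1718] yaw -7.04 d [-0.019 -0.013  1.981] a [-0.016  0.     0.027] n 2.0 open 59.9 F [-0.5 -0.9 -0.4]
[[316.60381146 207.24571757]]
```

View pics/w26.png

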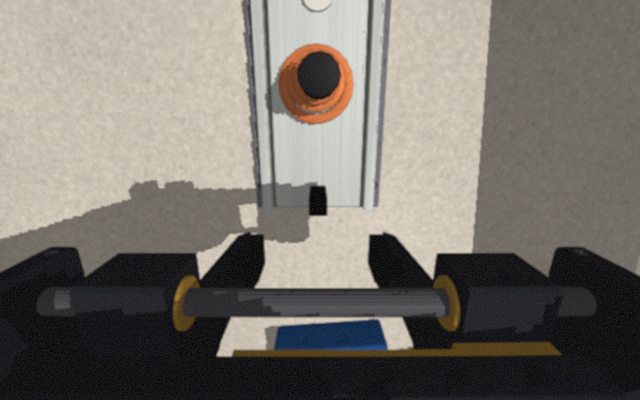

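>>> {"name": "servo_tool", "arguments": {"deltas": [{"dx": -0.02, "dy": -0.01, "dz": 0.8, "ax": 0, "ay": 0, "az": 0.03, "hand": 60}, {"dx": -0.02, "dy": -0.01, "dz": 1.4, "ax": 0, "ay": 0, "az": 0.03, "hand": 60}, {"dx": -0.02, "dy": -0.01, "dz": 1.9, "ax": 0, "ay": 0, "az": 0.03, "hand": 60}, {"dx": -0.02, "dy": -0.01, "dz": 1.9, "ax": 0, "ay": 0, "az": 0.03, "hand": 60}, {"dx": -0.02, "dy": -0.01, "dz": 1.9, "ax": 0, "ay": 0, "az": 0.03, "hand": 60}, {"dx": -0.02, "dy": -0.01, "dz": 1.9, "ax": 0, "ay": 0, "az": 0.03, "hand": 60}]}}

```text
clock: 49.65
tool_pos: [0.6272, -0.1567, 0.0603]
eef_rot: [0.751, 0.661, 0.001, 0.001]
contact_force: [-0.8, -0.3, 0.2]
opening: 0.681
```

```bash
python3 - <<'E'
from h import *
go([.6253,-.1562,.055],-7.3)
E
```

```text
t 49.65 pos [ 0.6272 -0.1567  0.0603] yaw -7.29 d [ 0.004 -0.032  0.089] a [ 0.026 -0.002  0.002] n 0.1 open 60.0 F [-0.8 -0.3  0.2]
```

>>> {"name": "servo_tool", "arguments": {"deltas": [{"dx": 0, "dy": -0.02, "dz": 0.05, "ax": 0, "ay": 0, "az": 0, "hand": 60}, {"dx": 0, "dy": -0.02, "dz": 0.05, "ax": 0, "ay": 0, "az": 0, "hand": 40}, {"dx": 0, "dy": -0.02, "dz": 0.05, "ax": 0, "ay": 0, "az": 0, "hand": 25}, {"dx": 0, "dy": -0.02, "dz": 0.05, "ax": 0, "ay": 0, "az": 0, "hand": 10}, {"dx": 0, "dy": -0.02, "dz": 0.05, "ax": 0, "ay": 0, "az": 0, "hand": 10}, {"dx": 0, "dy": -0.02, "dz": 0.05, "ax": 0, "ay": 0, "az": 0, "hand": 10}, {"dx": 0, "dy": -0.02, "dz": 0.05, "ax": 0, "ay": 0, "az": 0, "hand": 10}], "newtons": 25}}

```text
clock: 50.52
tool_pos: [0.6274, -0.1567, 0.0561]
eef_rot: [0.751, 0.661, 0.002, 0.002]
contact_force: [5.0, -0.7, -3.0]
opening: 0.179
```

```bash
python3 - <<'E'
from h import *
go([.6253,-.1562,.055],-7.3)
E
```

```text
t 50.52 pos [ 0.6274 -0.1567  0.0561] yaw -7.28 d [ 0.003 -0.036  0.017] a [ 0.052 -0.006  0.004] n 0.0 open 15.8 F [ 5.  -0.7 -3. ]
```

>>> {"name": "servo_tool", "arguments": {"deltas": [{"dx": 0, "dy": 0.02, "dz": 0, "ax": 0, "ay": 0, "az": 0, "hand": 10}, {"dx": 0.1, "dy": 0.02, "dz": 0, "ax": 0, "ay": 0, "az": 0, "hand": 10}, {"dx": 0.25, "dy": 0.02, "dz": 0, "ax": 0, "ay": 0, "az": 0, "hand": 10}, {"dx": 0.4, "dy": 0.02, "dz": 0, "ax": 0, "ay": 0, "az": 0, "hand": 10}, {"dx": 0.55, "dy": 0.01, "dz": 0, "ax": 0, "ay": 0, "az": 0, "hand": 10}, {"dx": 0.7, "dy": 0.01, "dz": 0, "ax": 0, "ay": 0, "az": 0, "hand": 10}, {"dx": 0.8, "dy": 0.01, "dz": 0, "ax": 0, "ay": 0, "az": 0, "hand": 10}, {"dx": 0.8, "dy": 0.01, "dz": 0, "ax": 0, "ay": 0, "az": 0, "hand": 10}]}}

```text
clock: 51.52
tool_pos: [0.6331, -0.1095, 0.056]
eef_rot: [0.751, 0.661, 0.001, 0.001]
contact_force: [4.8, -1.6, -3.2]
opening: 0.182
```

```bash
python3 - <<'E'
from h import *
go([.6253,-.1562,.055],-7.3)
m,p,D=snap('side','s27',(220,90,430,290),3)
E
```

```text
t 51.52 pos [ 0.6331 -0.1095  0.056 ] yaw -7.29 d [-0.789 -0.031  0.018] a [0.032 0.006 0.002] n 0.8 open 16.0 F [ 4.8 -1.6 -3.2]
```

View pics/s27.png

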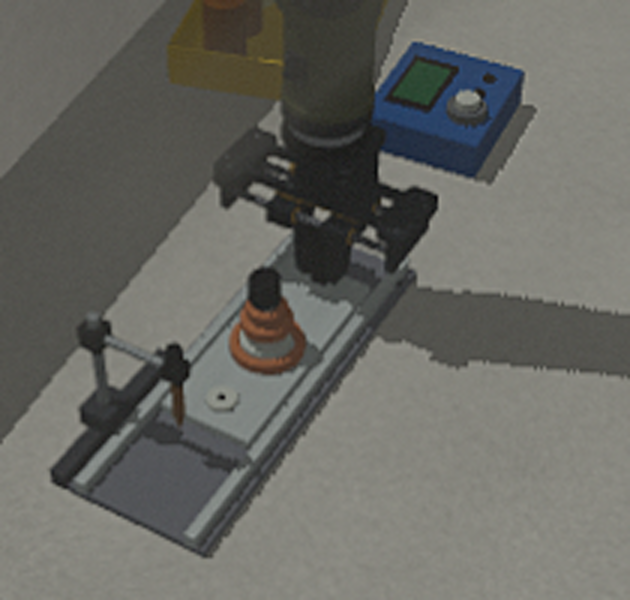

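>>> {"name": "servo_tool", "arguments": {"deltas": [{"dx": 0.1, "dy": 0.03, "dz": 0, "ax": 0, "ay": 0, "az": 0, "hand": 10}, {"dx": 0.25, "dy": 0.03, "dz": 0, "ax": 0, "ay": 0, "az": 0, "hand": 10}, {"dx": 0.4, "dy": 0.03, "dz": 0, "ax": 0, "ay": 0, "az": 0, "hand": 10}, {"dx": 0.55, "dy": 0.03, "dz": 0, "ax": 0, "ay": 0, "az": 0, "hand": 10}, {"dx": 0.7, "dy": 0.02, "dz": 0, "ax": 0, "ay": 0, "az": 0, "hand": 10}, {"dx": 0.87, "dy": 0.02, "dz": 0, "ax": 0, "ay": 0, "az": 0, "hand": 10}, {"dx": 0.87, "dy": 0.02, "dz": 0, "ax": 0, "ay": 0, "az": 0, "hand": 10}, {"dx": 0.87, "dy": 0.02, "dz": 0, "ax": 0, "ay": 0, "az": 0, "hand": 10}]}}

```text
clock: 52.58
tool_pos: [0.6399, -0.0539, 0.056]
eef_rot: [0.75, 0.661, 0.002, -0.001]
contact_force: [0.3, 4.1, 5.8]
opening: 0.178
```

```bash
python3 - <<'E'
from h import *
s=r.get_state(); print(np.linalg.norm(s['tool_pos'][:2]-[.6274,-.1567]),s['tool_pos'],s['contact_force'])
m,p,D=snap('side','s28',(240,170,340,270),6)
m,p,D=snap('scene','c28',(320,180,420,280),6)
E
```

```text
0.1035380785503001 [ 0.63991617 -0.05392121  0.05598197] [0.27498469 4.10327631 5.80261863]
```

View pics/s28.png

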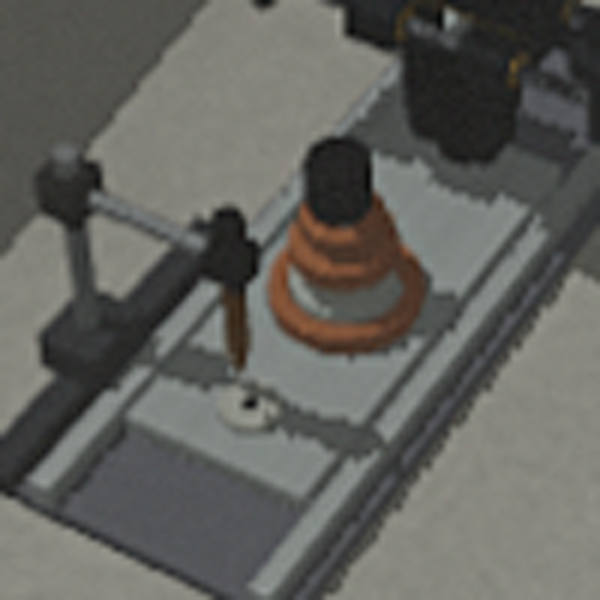

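View pics/c28.png

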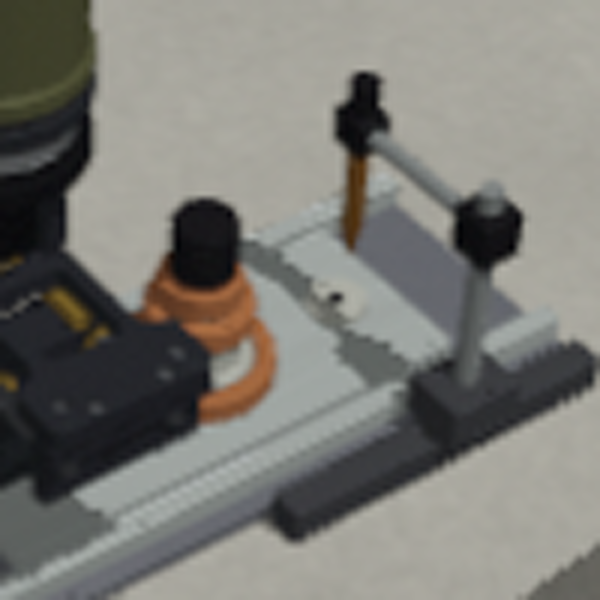

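```bash
cat > rem.py <<'E'
from h import *
def rem(Ea,Eb,Ma,Mb):
    a=eyes.camera_model("scene"); b=eyes.camera_model("side"); u=np.array([np.cos(np.radians(83)),np.sin(np.radians(83)),0]); v=np.array([u[1],-u[0],0])
    m,em=tri(a,Ma,b,Mb); e,ee=tri(a,Ea,b,Eb)
    print("mark",m.round(4),em.round(4),"tip",e.round(4),ee.round(4),"rem",((e-m)@u).round(4),"lat",((e-m)@v).round(4))
    for c,E,M in((a,Ea,Ma),(b,Eb,Mb)):
        d=(plane(c,[E],.046)-plane(c,[M],.024))[0]; print("  22mm drop: along",(d@u).round(4),"lat",(d@v).round(4))
    # along-travel s that makes lateral/along least-squares with h free, equal weights of pixel errors
    A=[];y=[]
    for c,E,M in((a,Ea,Ma),(b,Eb,Mb)):
        f=lambda s,h:proj(c,m+u*s+[0,0,h])[0]-proj(c,m)[0]
        J=np.c_[(f(.01,.022)-f(0,.022))/.01,(f(0,.03)-f(0,.022))/.008]
        r0=(np.array(E)-np.array(M))-f(0,.022); A.append(J); y.append(r0)
    x=np.linalg.lstsq(np.vstack(A),np.hstack(y),rcond=None)[0]; print("  joint fit (lat=0): s",x[0].round(4),"h",(x[1]+.022).round(4),"res px",(np.hstack(y)-np.vstack(A)@x).round(1))
E
python3 -c "
from rem import *
rem((378.7,221.7),(279.7,231.2),(376,229.7),(281.7,237.0))"
```

```text
mark [0.6604 0.1172 0.0241] 0.0014 tip [0.6624 0.1217 0.0494] 0.0018 rem 0.0047 lat 0.0014
  22mm drop: along 0.0074 lat -0.0012
  22mm drop: along 0.0022 lat 0.0029
  joint fit (lat=0): s 0.0051 h 0.0253 res px [ 0.3  0.4 -0.3 -0.4]
```

>>> {"name": "servo_tool", "arguments": {"deltas": [{"dx": 0, "dy": 0, "dz": 0, "ax": 0, "ay": 0, "az": 0, "hand": 10}, {"dx": 0, "dy": 0, "dz": 0, "ax": 0, "ay": 0, "az": 0, "hand": 10}, {"dx": 0, "dy": 0, "dz": 0, "ax": 0, "ay": 0, "az": 0, "hand": 10}]}}

```text
clock: 53.05
tool_pos: [0.6398, -0.055, 0.056]
eef_rot: [0.75, 0.661, 0.001, -0.001]
contact_force: [0.9, 4.0, 4.8]
opening: 0.18
```

```bash
python3 - <<'E'
from h import *
s=r.get_state(); print(np.linalg.norm(s['tool_pos'][:2]-[.6274,-.1567]),s['tool_pos'],s['contact_force'])
E
```

```text
0.10246459161576854 [ 0.63979087 -0.05498737  0.05597789] [0.90566476 3.97319679 4.77381441]
```

>>> {"name": "servo_tool", "arguments": {"deltas": [{"dx": 0.05, "dy": 0, "dz": 0, "ax": 0, "ay": 0, "az": 0, "hand": 10}, {"dx": 0.1, "dy": 0, "dz": 0, "ax": 0, "ay": 0, "az": 0, "hand": 10}, {"dx": 0.1, "dy": 0, "dz": 0, "ax": 0, "ay": 0, "az": 0, "hand": 10}, {"dx": 0.1, "dy": 0, "dz": 0, "ax": 0, "ay": 0, "az": 0, "hand": 10}, {"dx": 0.1, "dy": 0, "dz": 0, "ax": 0, "ay": 0, "az": 0, "hand": 10}]}}

```text
clock: 53.68
tool_pos: [0.6399, -0.0537, 0.056]
eef_rot: [0.751, 0.66, -0.001, 0.001]
contact_force: [0.6, -3.3, 6.7]
opening: 0.18
```

```bash
python3 - <<'E'
from h import *
s=r.get_state(); print(np.linalg.norm(s['tool_pos'][:2]-[.6274,-.1567]),s['tool_pos'],s['contact_force'])
m,p,D=snap('side','s29',(240,200,310,260),10)
m,p,D=snap('scene','c29',(345,195,415,255),10)
E
```

```text
0.1038001523075716 [ 0.63994298 -0.05366047  0.05597817] [ 0.57640172 -3.33010673  6.73644676]
```

View pics/s29.png

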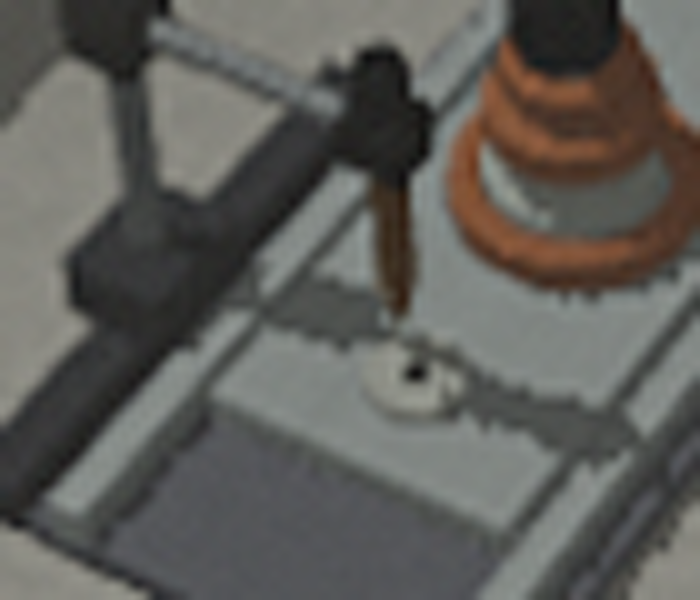

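View pics/c29.png

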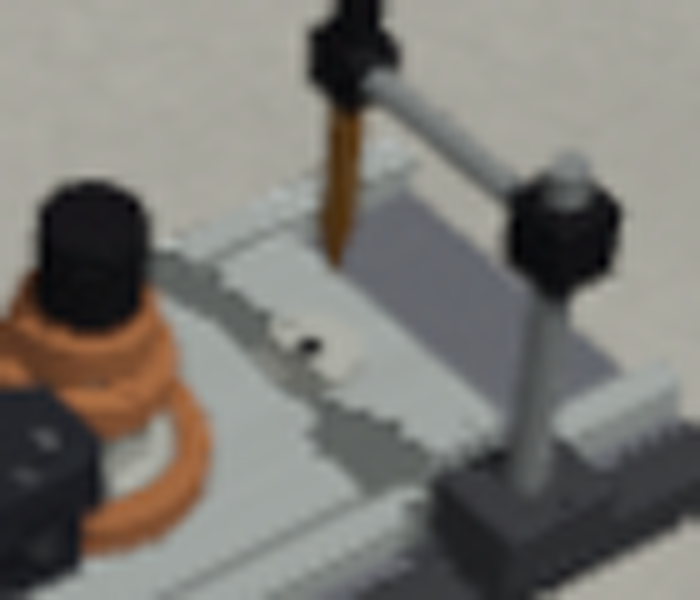

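>>> {"name": "servo_tool", "arguments": {"deltas": [{"dx": 0.05, "dy": 0, "dz": 0, "ax": 0, "ay": 0, "az": 0, "hand": 10}, {"dx": 0.09, "dy": 0, "dz": 0, "ax": 0, "ay": 0, "az": 0, "hand": 10}, {"dx": 0.09, "dy": 0, "dz": 0, "ax": 0, "ay": 0, "az": 0, "hand": 10}, {"dx": 0.09, "dy": 0, "dz": 0, "ax": 0, "ay": 0, "az": 0, "hand": 10}, {"dx": 0.09, "dy": 0, "dz": 0, "ax": 0, "ay": 0, "az": 0, "hand": 10}]}}

```text
clock: 54.4
tool_pos: [0.6406, -0.0485, 0.056]
eef_rot: [0.751, 0.66, -0.001, 0.001]
contact_force: [-0.2, -3.0, 7.2]
opening: 0.179
```

```bash
python3 - <<'E'
from rem import *
rem((378.5,221.8),(280.2,231.3),(375.9,229.6),(281.5,237.3))
s=r.get_state(); print(np.linalg.norm(s['tool_pos'][:2]-[.6274,-.1567]),s['tool_pos'],s['contact_force'])
m,p,D=snap('side','s30',(240,200,310,260),10)
m,p,D=snap('scene','c30',(345,195,415,255),10)
E
```

```text
mark [0.6602 0.1177 0.0238] 0.0008 tip [0.6616 0.1213 0.0489] 0.0023 rem 0.0037 lat 0.001
  22mm drop: along 0.0067 lat -0.0008
  22mm drop: along 0.0008 lat 0.0018
  joint fit (lat=0): s 0.004 h 0.025 res px [ 0.6  0.4  0.2 -0.3]
0.10897299038822991 [ 0.64057588 -0.04852649  0.05596931] [-0.167599   -2.96936608  7.15676304]
```

View pics/s30.png

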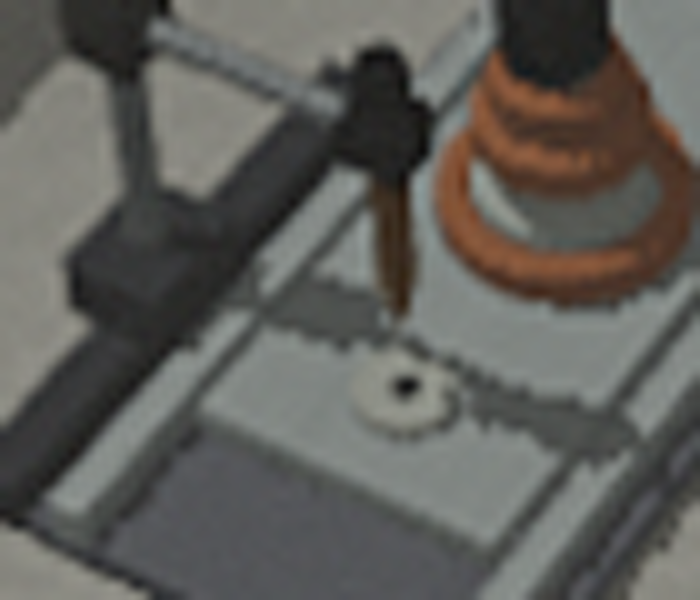

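View pics/c30.png

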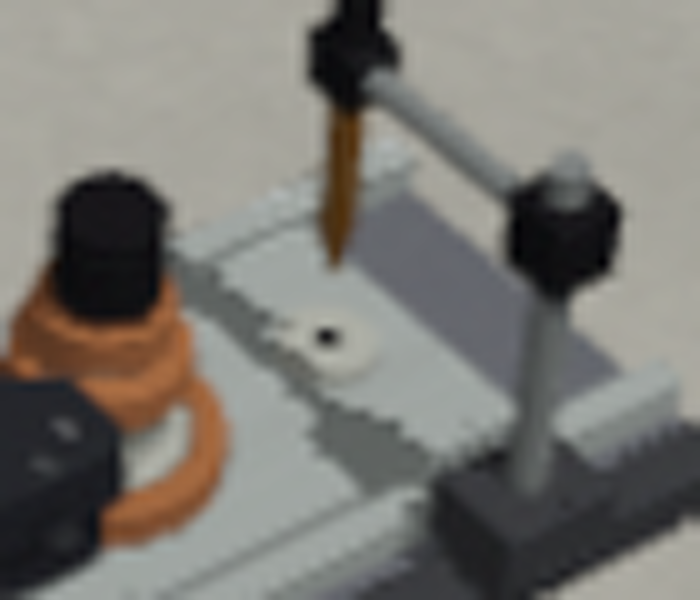

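```bash
python3 - <<'E'
from rem import *
rem((378.5,221.6),(280.1,231.5),(377.6,228.6),(280.5,238.6))
E
```

```text
mark [0.6606 0.123  0.0244] 0.0012 tip [0.6614 0.1219 0.049 ] 0.002 rem -0.001 lat 0.0009
  22mm drop: along 0.0013 lat -0.0008
  22mm drop: along -0.0032 lat 0.0019
  joint fit (lat=0): s -0.0007 h 0.0245 res px [ 0.4  0.3 -0.  -0.3]
```

>>> {"name": "servo_tool", "arguments": {"deltas": [{"dx": -0.02, "dy": 0, "dz": 0, "ax": 0, "ay": 0, "az": 0, "hand": 10}, {"dx": -0.02, "dy": 0, "dz": 0, "ax": 0, "ay": 0, "az": 0, "hand": 25}, {"dx": -0.02, "dy": 0, "dz": 0, "ax": 0, "ay": 0, "az": 0, "hand": 40}, {"dx": -0.02, "dy": 0, "dz": 0, "ax": 0, "ay": 0, "az": 0, "hand": 50}, {"dx": -0.02, "dy": 0, "dz": -0.6, "ax": 0, "ay": 0, "az": 0, "hand": 50}, {"dx": -0.02, "dy": 0, "dz": -1.4, "ax": 0, "ay": 0, "az": 0, "hand": 50}, {"dx": -0.02, "dy": 0, "dz": -2.2, "ax": 0, "ay": 0, "az": 0, "hand": 50}, {"dx": -0.02, "dy": 0, "dz": -2.6, "ax": 0, "ay": 0, "az": 0, "hand": 50}, {"dx": -0.02, "dy": 0, "dz": -2.6, "ax": 0, "ay": 0, "az": 0, "hand": 50}]}}

```text
clock: 55.62
tool_pos: [0.6417, -0.047, 0.2135]
eef_rot: [0.751, 0.661, 0.002, 0.001]
contact_force: [-0.8, 0.1, -0.3]
opening: 0.567
```

```bash
python3 - <<'E'
from rem import *
snap('wrist','w31'); m,p,D=snap('side','s31',(240,180,340,260),8)
m,p,D=snap('scene','c31',(320,180,420,260),8)
s=r.get_state(); print(s['tool_pos'],s['clock'])
go([.590,-.12,.21],82.8)
E
```

```text
[ 0.63961293 -0.04722058  0.21005445] 55.775
t 55.77 pos [ 0.6396 -0.0472  0.2101] yaw -7.28 d [-1.308 -0.667  0.003] a [ -0.025  -0.02  -15.013] n 1.3 open 50.1 F [-0.1 -0.5 -0.8]
```

View pics/w31.png

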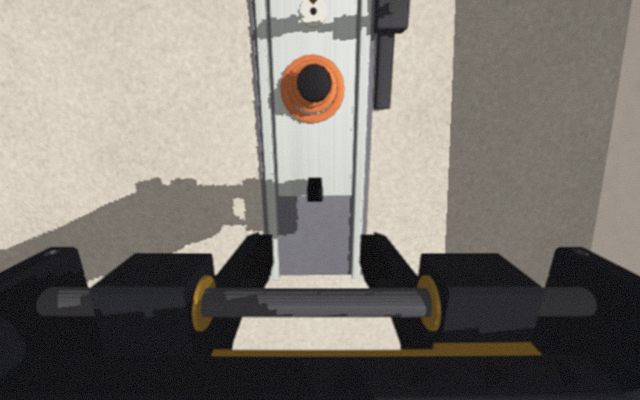

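View pics/s31.png

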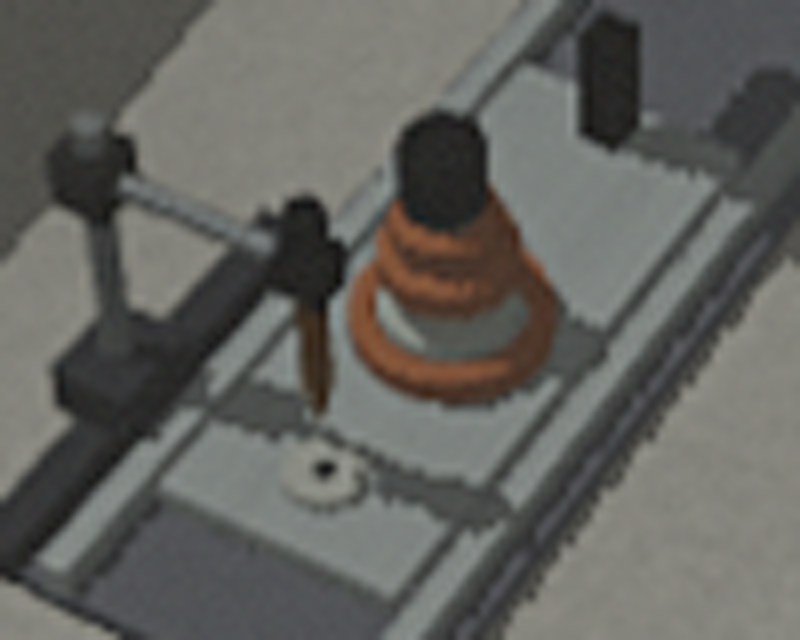

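View pics/c31.png

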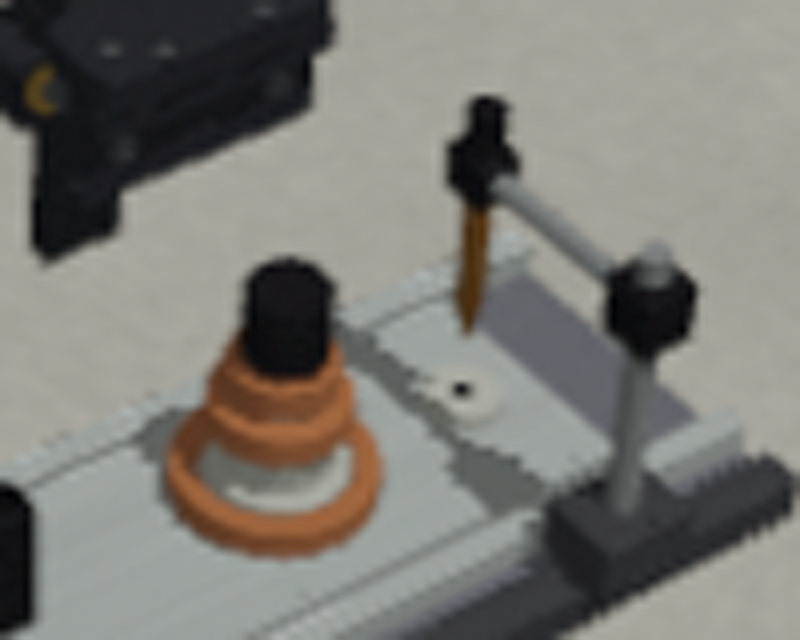

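```bash
python3 - <<'E'
from rem import *
rem((378.4,221.6),(279.75,231.4),(377.6,228.6),(280.5,238.4))
go([.570,.111,.25],82.8)
E
```

```text
mark [0.6608 0.1227 0.0247] 0.0012 tip [0.6618 0.1218 0.0492] 0.0012 rem -0.0008 lat 0.0011
  22mm drop: along 0.0011 lat -0.0009
  22mm drop: along -0.0025 lat 0.0024
  joint fit (lat=0): s -0.0004 h 0.0244 res px [ 0.2  0.3 -0.3 -0.3]
t 55.77 pos [ 0.6396 -0.0472  0.2101] yaw -7.28 d [ 2.469 -1.487 -0.662] a [ -0.025  -0.02  -15.013] n 2.5 open 50.1 F [-0.1 -0.5 -0.8]
```

>>> {"name": "servo_tool", "arguments": {"deltas": [{"dx": 0, "dy": -1.49, "dz": -0.7, "ax": 0, "ay": 0, "az": -4, "hand": 50}, {"dx": 0, "dy": -1.49, "dz": -0.7, "ax": 0, "ay": 0, "az": -15, "hand": 50}, {"dx": 1, "dy": -1.49, "dz": -0.7, "ax": 0, "ay": 0, "az": -15, "hand": 50}, {"dx": 2, "dy": -1.49, "dz": -0.7, "ax": 0, "ay": 0, "az": -15, "hand": 50}, {"dx": 2.47, "dy": -1.49, "dz": -0.7, "ax": 0, "ay": 0, "az": -15, "hand": 50}, {"dx": 2.47, "dy": -1.49, "dz": -0.7, "ax": 0, "ay": 0, "az": -15, "hand": 50}, {"dx": 2.47, "dy": -1.49, "dz": -0.7, "ax": 0, "ay": 0, "az": -15, "hand": 50}, {"dx": 2.47, "dy": -1.49, "dz": -0.7, "ax": 0, "ay": 0, "az": -15, "hand": 50}, {"dx": 2.47, "dy": -1.49, "dz": -0.7, "ax": 0, "ay": 0, "az": -15, "hand": 50}, {"dx": 2.47, "dy": -1.49, "dz": -0.7, "ax": 0, "ay": 0, "az": -15, "hand": 50}]}}

```text
clock: 57.02
tool_pos: [0.5701, 0.1109, 0.2521]
eef_rot: [0.064, 0.998, -0.0, -0.002]
contact_force: [-0.3, 0.7, 0.3]
opening: 0.57
```

```bash
python3 - <<'E'
from rem import *
snap('wrist','w32')
s=r.get_state(); print(s['tool_pos'],s['clock'])
E
```

```text
[0.57023401 0.110957   0.2524183 ] 57.075
```

View pics/w32.png

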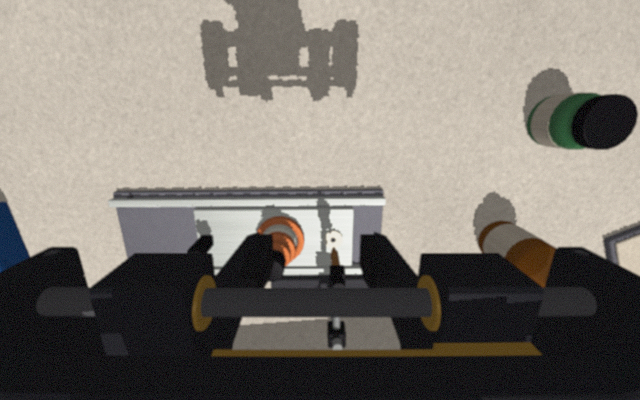

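```bash
python3 - <<'E'
from rem import *
d=np.load("pics/w32.npz"); q=d['p'][215:285,290:380]; cv2.imwrite("pics/w32z.png",cv2.resize(q,None,fx=8,fy=8,interpolation=cv2.INTER_CUBIC)[:,:,::-1])
E
```

```text
(no output)
```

View pics/w32z.png

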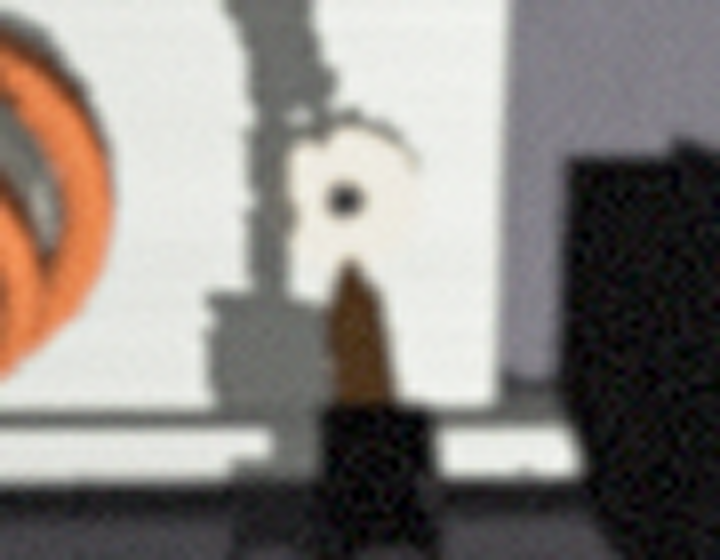

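```bash
python3 - <<'E'
from rem import *
d=np.load("pics/w32.npz"); w=eyes.camera_model('wrist'); w['pose']=d['pose']
u=np.array([np.cos(np.radians(83)),np.sin(np.radians(83)),0]); v=np.array([u[1],-u[0],0])
for z in (.044,.046,.049):
    e=plane(w,[(333.6,247.7)],z)[0]-plane(w,[(333,239.9)],.024)[0]; print(z,(e@u).round(4),(e@v).round(4))
go([.582,-.373,.22],82.8)
E
```

```text
0.044 -0.0003 0.0017
0.046 -0.0005 0.0007
0.049 -0.0007 -0.0008
t 57.08 pos [0.5702 0.111  0.2524] yaw 82.64 d [-1.23  -7.974  0.539] a [-0.003 -0.023 -0.027] n 8.0 open 49.8 F [0.  0.6 0.1]
```

>>> {"name": "servo_tool", "arguments": {"deltas": [{"dx": -1.2, "dy": -8, "dz": 0.5, "ax": 0, "ay": 0, "az": 0, "hand": 0}, {"dx": -1.2, "dy": -8, "dz": 0.5, "ax": 0, "ay": 0, "az": 0, "hand": 0}, {"dx": -1.2, "dy": -8, "dz": 0.5, "ax": 0, "ay": 0, "az": 0, "hand": 0}, {"dx": -1.2, "dy": -8, "dz": 0.5, "ax": 0, "ay": 0, "az": 0, "hand": 0}, {"dx": -1.2, "dy": -8, "dz": 0.5, "ax": 0, "ay": 0, "az": 0, "hand": 0}, {"dx": -1.2, "dy": -8, "dz": 0.5, "ax": 0, "ay": 0, "az": 0, "hand": 0}, {"dx": -1.2, "dy": -8, "dz": 0.5, "ax": 0, "ay": 0, "az": 0, "hand": 0}, {"dx": -1.2, "dy": -8, "dz": 0.5, "ax": 0, "ay": 0, "az": 0, "hand": 0}, {"dx": -1.2, "dy": -8, "dz": 0.5, "ax": 0, "ay": 0, "az": 0, "hand": 0}, {"dx": -1.2, "dy": -8, "dz": 0.5, "ax": 0, "ay": 0, "az": 0, "hand": 0}]}}

```text
clock: 58.32
tool_pos: [0.5814, -0.3727, 0.2231]
eef_rot: [0.063, 0.998, 0.001, -0.0]
contact_force: [0.6, 0.7, 0.6]
opening: -0.001
```

```bash
python3 - <<'E'
from rem import *
go([.582,-.373,.12],82.8)
snap('wrist','w33')
E
```

```text
t 58.33 pos [ 0.5814 -0.3727  0.2231] yaw 82.73 d [-0.012 -0.007  1.719] a [ 0.018 -0.007 -0.011] n 1.7 open -0.1 F [0.6 0.7 0.6]
```

View pics/w33.png

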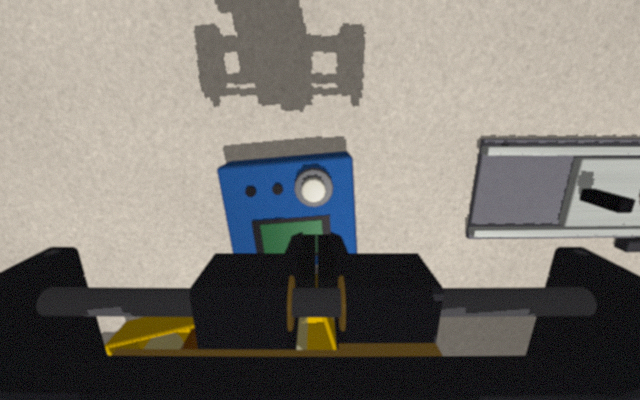

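```bash
python3 - <<'E'
from rem import *
d=np.load("pics/w33.npz"); w=eyes.camera_model('wrist'); w['pose']=d['pose']
b=plane(w,[(313.5,189.5)],.064)[0]; print(b)
go([.580,-.3733,.10],82.8)
E
```

```text
[ 0.5804611  -0.37499344  0.064     ]
t 58.38 pos [ 0.5818 -0.3718  0.2235] yaw 82.84 d [ 0.026 -0.031  2.059] a [ 0.018 -0.003  0.007] n 2.1 open 0.7 F [ 0.4 -0.1 -0.7]
```

>>> {"name": "servo_tool", "arguments": {"deltas": [{"dx": 0.01, "dy": -0.04, "dz": 1.0, "ax": 0, "ay": 0, "az": 0, "hand": 0}, {"dx": 0.01, "dy": -0.04, "dz": 2.0, "ax": 0, "ay": 0, "az": 0, "hand": 0}, {"dx": 0.01, "dy": -0.04, "dz": 2.0, "ax": 0, "ay": 0, "az": 0, "hand": 0}, {"dx": 0.01, "dy": -0.04, "dz": 2.0, "ax": 0, "ay": 0, "az": 0, "hand": 0}, {"dx": 0.01, "dy": -0.04, "dz": 2.0, "ax": 0, "ay": 0, "az": 0, "hand": 0}, {"dx": 0.01, "dy": -0.04, "dz": 2.0, "ax": 0, "ay": 0, "az": 0, "hand": 0}]}}

```text
clock: 59.12
tool_pos: [0.5816, -0.3766, 0.106]
eef_rot: [0.064, 0.998, -0.001, 0.002]
contact_force: [-1.1, -0.4, -0.6]
opening: 0.006
```

```bash
python3 - <<'E'
from rem import *
go([.581,-.374,.09],82.8)
snap('wrist','w34')
E
```

```text
t 59.12 pos [ 0.5816 -0.3766  0.106 ] yaw 82.7 d [0.016 0.043 0.267] a [-0.009  0.031 -0.016] n 0.3 open 0.5 F [-1.1 -0.4 -0.6]
```

View pics/w34.png

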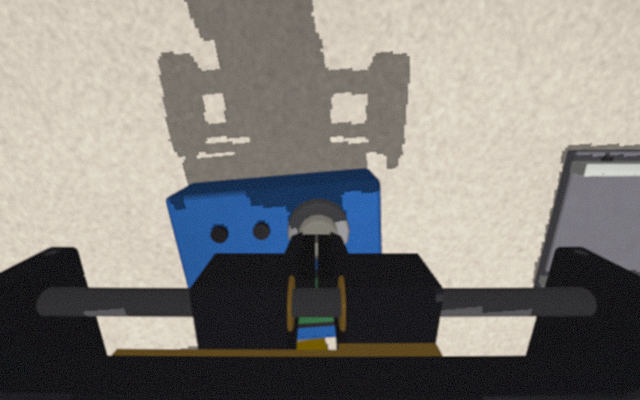

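>>> {"name": "servo_tool", "arguments": {"deltas": [{"dx": 0.03, "dy": 0.03, "dz": 0.1, "ax": 0, "ay": 0, "az": 0, "hand": 0}, {"dx": 0.03, "dy": 0.03, "dz": 0.2, "ax": 0, "ay": 0, "az": 0, "hand": 0}, {"dx": 0.03, "dy": 0.03, "dz": 0.25, "ax": 0, "ay": 0, "az": 0, "hand": 0}, {"dx": 0.03, "dy": 0.03, "dz": 0.25, "ax": 0, "ay": 0, "az": 0, "hand": 0}, {"dx": 0.03, "dy": 0.03, "dz": 0.25, "ax": 0, "ay": 0, "az": 0, "hand": 0}]}}

```text
clock: 59.8
tool_pos: [0.5787, -0.3741, 0.0888]
eef_rot: [0.064, 0.998, 0.0, -0.0]
contact_force: [-1.1, 0.3, 3.1]
opening: 0.006
```

```bash
python3 - <<'E'
from rem import *
go([.581,-.374,.08],82.8)
snap('wrist','w35',(260,160,380,280),5)
E
```

```text
t 59.8 pos [ 0.5787 -0.3741  0.0888] yaw 82.71 d [-0.039  0.007  0.146] a [ 0.004 -0.006 -0.015] n 0.1 open 0.5 F [-1.1  0.3  3.1]
```

View pics/w35.png

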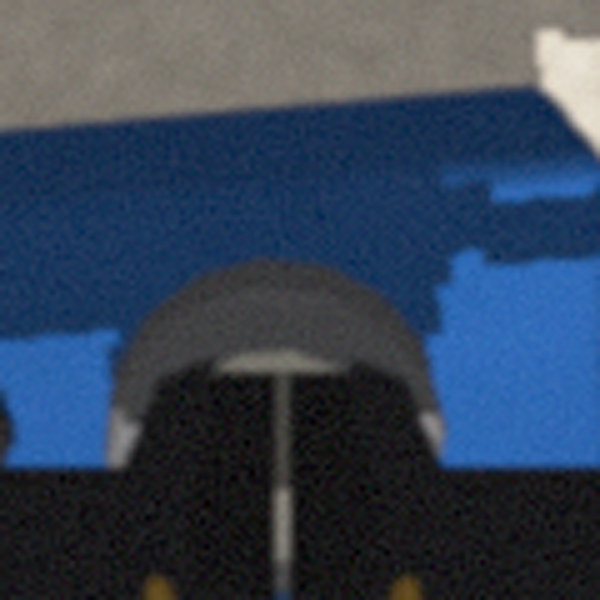

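>>> {"name": "servo_tool", "arguments": {"deltas": [{"dx": 0, "dy": 0, "dz": 0.05, "ax": 0, "ay": 0, "az": 0, "hand": 0}, {"dx": 0, "dy": 0, "dz": 0.09, "ax": 0, "ay": 0, "az": 0, "hand": 0}, {"dx": 0, "dy": 0, "dz": 0.12, "ax": 0, "ay": 0, "az": 0, "hand": 0}, {"dx": 0, "dy": 0, "dz": 0.12, "ax": 0, "ay": 0, "az": 0, "hand": 0}, {"dx": 0, "dy": 0, "dz": 0.12, "ax": 0, "ay": 0, "az": 0, "hand": 0}]}}

```text
clock: 60.48
tool_pos: [0.579, -0.3742, 0.0861]
eef_rot: [0.064, 0.998, -0.001, 0.0]
contact_force: [-10.7, 3.1, 29.4]
opening: 0.004
```

```bash
python3 - <<'E'
from rem import *
go([.581,-.374,.08],82.8)
E
```

```text
t 60.48 pos [ 0.579  -0.3742  0.0861] yaw 82.69 d [-0.032  0.007  0.101] a [-0.013  0.003 -0.019] n 0.1 open 0.4 F [-10.7   3.1  29.4]
```

>>> {"name": "servo_tool", "arguments": {"deltas": [{"dx": 0, "dy": 0, "dz": -0.3, "ax": 0, "ay": 0, "az": 0, "hand": 0}, {"dx": 0, "dy": 0, "dz": -0.8, "ax": 0, "ay": 0, "az": 0, "hand": 0}, {"dx": 1.0, "dy": 0, "dz": -1.0, "ax": 0, "ay": 0, "az": 0, "hand": 0}, {"dx": 1.0, "dy": 0, "dz": -1.0, "ax": 0, "ay": 0, "az": 0, "hand": 0}, {"dx": 1.0, "dy": 0, "dz": -1.0, "ax": 0, "ay": 0, "az": 0, "hand": 0}, {"dx": 1.0, "dy": 0, "dz": -1.0, "ax": 0, "ay": 0, "az": 0, "hand": 0}]}}

```text
clock: 61.22
tool_pos: [0.5209, -0.3669, 0.1414]
eef_rot: [0.064, 0.998, 0.0, 0.001]
contact_force: [0.4, 0.6, 0.7]
opening: 0.01
```

```bash
python3 - <<'E'
from rem import *
go([.581,-.374,.08],82.8)
for n,c in (('side',(375,123)),('scene',(180,301))):
    m,p,D=snap(n,n[0]+'36',(c[0]-30,c[1]-25,c[0]+30,c[1]+25),10)
    g=np.array([(u,v) for v in range(c[1]-9,c[1]+14) for u in range(c[0]-10,c[0]+11)]); P=depthpts(m,g,D); rgb=p[g[:,1],g[:,0]].astype(int)
    k=(rgb.max(1)-rgb.min(1)<40)&(rgb.mean(1)>90 if n=='side' else rgb.mean(1)>140); print(n,k.sum(),np.percentile(P[k,2],[5,25,50,75,95]).round(4),P[k].mean(0).round(4))
E
```

```text
t 61.23 pos [ 0.5209 -0.3669  0.1414] yaw 82.69 d [-1.006  0.009  1.025] a [ 0.005  0.019 -0.018] n 1.0 open 0.8 F [0.4 0.6 0.7]
side 36 [0.0573 0.0637 0.0648 0.066  0.0676] [ 0.584  -0.3748  0.0639]
scene 199 [-0.0033 -0.0013  0.0008  0.0654  0.0675] [ 0.5409 -0.364   0.029 ]
```

View pics/s36.png

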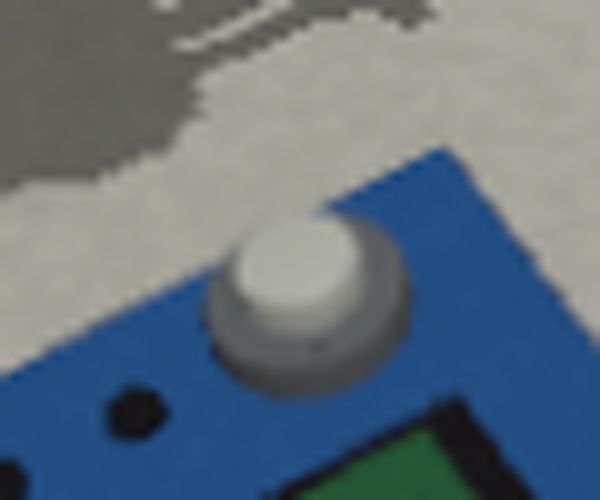

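```bash
python3 - <<'E'
from rem import *
m,p,D=snap('wrist','w37')
b=proj(m,[[.581,-.3745,.065]])[0]; print(b)
for dv in range(-24,40,3):
    q=np.array([[int(b[0]),int(b[1])+dv]]); print(dv,depthpts(m,q,D)[0].round(4),p[q[0,1],q[0,0]])
u0,v0=b.astype(int); q=p[v0-40:v0+40,u0-50:u0+50]; cv2.imwrite("pics/w37z.png",cv2.resize(q,None,fx=7,fy=7,interpolation=cv2.INTER_CUBIC)[:,:,::-1])
E
```

```text
[315.64174018 288.25349368]
-24 [ 0.5171 -0.3666  0.1372] [56 58 56]
-21 [ 0.519  -0.3669  0.1369] [37 32 31]
-18 [ 0.5202 -0.367   0.1376] [40 41 42]
-15 [ 0.5099 -0.3657  0.157 ] [43 47 41]
-12 [ 0.5098 -0.3656  0.1595] [57 57 51]
-9 [ 0.5099 -0.3656  0.1616] [93 88 85]
-6 [ 0.5116 -0.3659  0.1612] [97 91 87]
-3 [ 0.5134 -0.3661  0.1607] [90 88 84]
0 [ 0.4934 -0.3634  0.1918] [65 61 58]
3 [ 0.4928 -0.3633  0.1941] [40 39 37]
6 [ 0.4927 -0.3633  0.1955] [42 39 43]
9 [ 0.4941 -0.3635  0.195 ] [41 42 43]
12 [ 0.4946 -0.3636  0.1957] [46 45 48]
15 [ 0.4949 -0.3636  0.1966] [39 38 41]
18 [ 0.495  -0.3636  0.1977] [45 46 44]
21 [ 0.4954 -0.3637  0.1984] [39 39 39]
24 [ 0.4969 -0.3638  0.1977] [48 43 44]
27 [ 0.4985 -0.364   0.197 ] [48 40 47]
30 [ 0.6246 -0.3806  0.0477] [48 93 61]
33 [ 0.6284 -0.3811  0.0471] [48 98 61]
36 [ 0.6327 -0.3817  0.0461] [ 48 100  64]
39 [ 0.6348 -0.3819  0.0475] [46 99 58]
```

View pics/w37z.png

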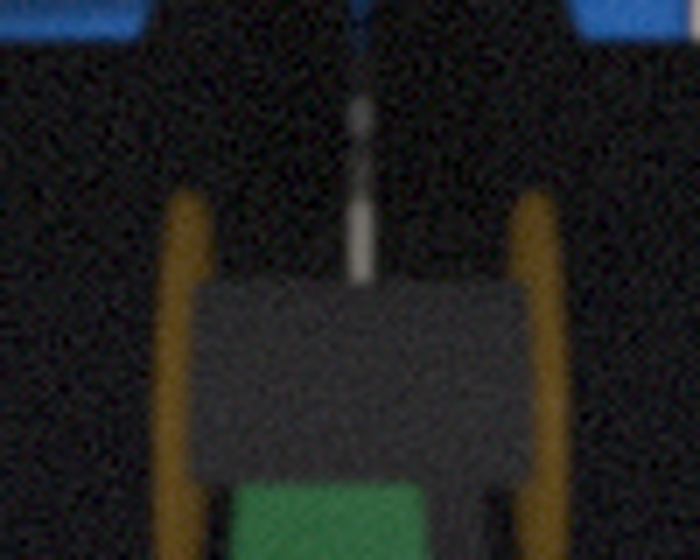

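```bash
python3 - <<'E'
from rem import *
d=np.load("pics/w33.npz"); w=eyes.camera_model('wrist'); w['pose']=d['pose']; p=d['p']; D=d['D']
g=np.array([(u,v) for v in range(160,215) for u in range(285,345)]); P=depthpts(w,g,D); rgb=p[g[:,1],g[:,0]].astype(int)
gray=rgb.max(1)-rgb.min(1)<25
wh=gray&(rgb.mean(1)>185); co=gray&(rgb.mean(1)>70)&(rgb.mean(1)<150)&(P[:,2]>.03)
bl=(rgb[:,2]-rgb[:,0]>60)
for n,k in(("white",wh),("collar",co),("blue",bl)): print(n,k.sum(),np.percentile(P[k,2],[5,25,50,75,95]).round(4),(P[k].min(0)).round(3),P[k].max(0).round(3))
# contact tip position in this frame
q=p[160:215,285:345]; cv2.imwrite("pics/w33z.png",cv2.resize(q,None,fx=10,fy=10,interpolation=cv2.INTER_CUBIC)[:,:,::-1])
E
```

```text
white 374 [0.0651 0.066  0.0665 0.0669 0.0676] [ 0.506 -0.386  0.064] [ 0.593 -0.363  0.344]
collar 628 [0.0552 0.056  0.0566 0.0571 0.0633] [ 0.506 -0.395  0.053] [ 0.601 -0.355  0.344]
blue 2014 [0.0432 0.044  0.0445 0.045  0.0457] [ 0.506 -0.412  0.041] [ 0.619 -0.339  0.344]
```

View pics/w33z.png

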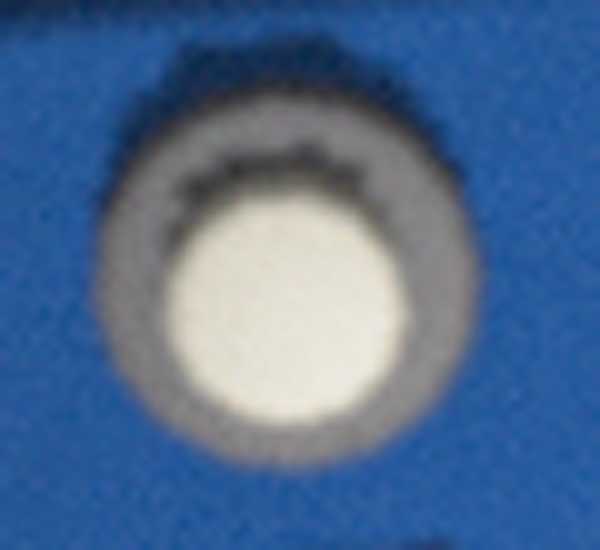

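>>> {"name": "servo_tool", "arguments": {"deltas": [{"dx": 0, "dy": 0, "dz": -0.6, "ax": 0, "ay": 0, "az": 0, "hand": 0}, {"dx": 0, "dy": 0, "dz": -1.5, "ax": 0, "ay": 0, "az": 0, "hand": 0}, {"dx": 0, "dy": 0, "dz": -1.5, "ax": 0, "ay": 0, "az": 0, "hand": 0}, {"dx": 0, "dy": 0, "dz": -1.5, "ax": 0, "ay": 0, "az": 0, "hand": 0}]}}

```text
clock: 61.88
tool_pos: [0.5193, -0.3668, 0.231]
eef_rot: [0.064, 0.998, 0.0, -0.0]
contact_force: [0.2, -0.3, -1.7]
opening: 0.001
```

```bash
python3 - <<'E'
from rem import *
m,p,D=snap('side','s38',(200,60,440,340),2.5)
m,p,D=snap('scene','c38',(130,130,490,370),2)
print(r.get_state()['tool_pos'],r.get_state()['clock'])
E
```

```text
[ 0.51862248 -0.36661812  0.22996012] 61.975
```

View pics/s38.png

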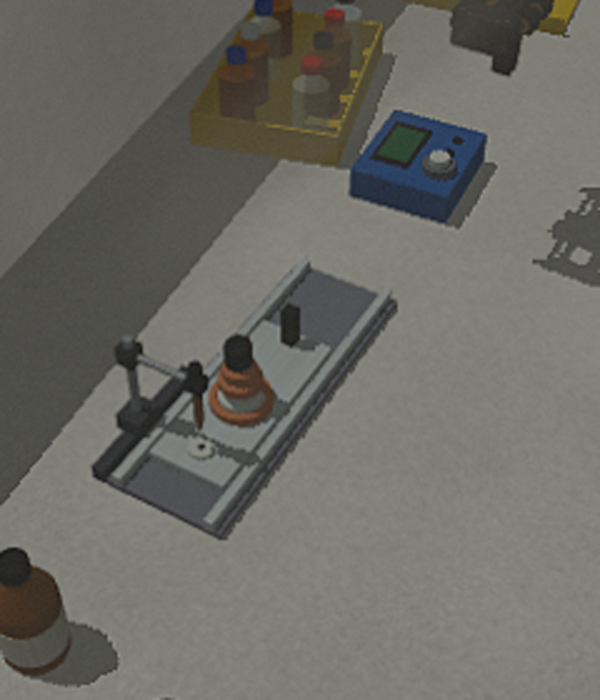

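View pics/c38.png

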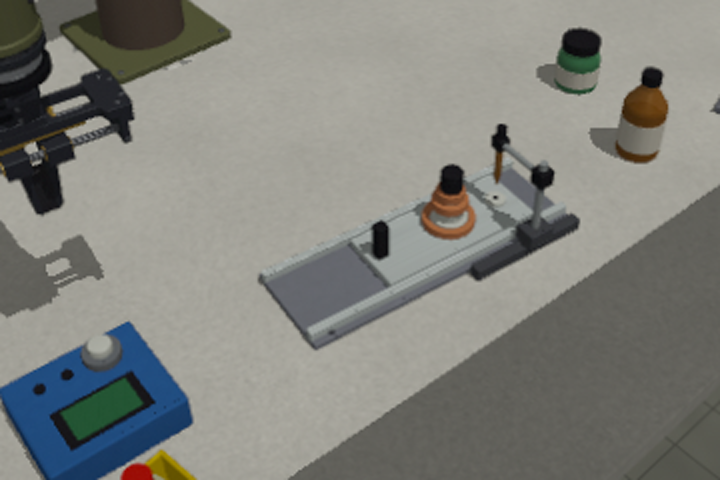

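Both views show the stack with its cap seated, the spot below the electrode tip, the button up, and the bottle and jar in place. The arm is clear of everything, so I'm handing in.

```bash
python3 -c "
from plant import r
print(r.finish_job())"
```

```text
the job is handed in; nothing more can be done
None
```

The corrosion test is set up and handed in at about 62 s on the robot's clock; the hand-in gives no verdict, so what follows rests on my own checks.

- **Coupons and cap:** Three coupons were on the bench: the 66, 46 and 36 mm rings (1, 3 and 4). Coupon 2 was absent. I took the cap off and stood it on the bench, threaded the rings onto their steps, and put the cap back. The pictures show the rings level on their steps. The gripper's height matched fully seated for the cap, with no side force.
- **Sled:** I slid it about 109 mm. The wrist view put the spot within about 1 mm of the electrode tip along the travel. The scene and side views disagreed by up to about 3 mm singly, and gave about 1 mm when combined. All of that is inside the 5 mm limit.
- **Button:** I pressed it to a hard stop at 29 N. The fingertips stopped at z = 0.061 m against a button top measured at about 0.067 m, which matches the full 6 mm of travel. It was up again afterwards, and the arm was clear of everything.
- **Bystanders:** The electrode, bottle and jar look unmoved in the last pictures.

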